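Load, lock and tug-test keyed holder plates

TASK

Slide the carrier's lock frame open by its red tab, set every loose holder plate fully home in a pocket, each turned the way its notch fits, and only then slide the lock fully shut over them all. Tug-test each plate by drawing its white stem straight up until the whole orange band shows, without going to the stem's end stop, and leave the stem up. A plate that comes out instead has worn ears: put it into the white tray, standing on its base; the plates that hold stay home in their pockets with the lock shut. Do not knock over the spirit lamp or the jar.

Things in the scene. Friction and masses are not known exactly. Their poses are not given: they have to be found in the camera images.
- plate_a: loose aluminium plate, may be absent; core 44 (x) x 40 (y) x 8 mm with a 12 x 12 mm notch out of its +x +y corner; a 14 mm wide ear on the middle of each x end, 10 mm long if sound, 2 mm if worn (a tug shows which); grey boss on top, 18 x 32 mm (x, y), its top 22 mm up, with the white stem in it. About 110 g. Origin: centre of the core's underside; z up
- plate_b: holder plate b: size, shape and axes as plate_a; may be absent
- plate_c: holder plate c: size, shape and axes as plate_a; may be absent
- plate_d: holder plate d: size, shape and axes as plate_a; may be absent
- plate_e: holder plate e: size, shape and axes as plate_a; may be absent
- stem_a (a joint): rise (m) of plate_a's stem: 0 down (start), 0.020 end stop. White blade centred on the plate, 10 mm thick (plate x), 22 wide (y), its top 56 mm above the plate's underside when down. Friction fit, no spring: slides only under about 6 N, stays where left; carrying the plate by it does not move it. Its orange band, 8 mm high, is wholly out of the boss from 0.008 up
- stem_b (a joint): rise (m) of plate_b's stem, just as stem_a
- stem_c (a joint): rise (m) of plate_c's stem, just as stem_a
- stem_d (a joint): rise (m) of plate_d's stem, just as stem_a
- stem_e (a joint): rise (m) of plate_e's stem, just as stem_a
- carrier: dark base fixed to the bench, 100 mm (x) x 284 mm (y from -170 to +114) x 8 mm, with four pockets in a row along its y, 56 mm apart, open upwards, and a sliding lock frame. A plate is home with its origin at a pocket's point and its axes along the carrier's; the wrong way round it rests on the key, 8 mm too high. Origin: under the middle of the row at bench height; z up
- pocket0 (a point): centre of the floor of the pocket at carrier y = -84 mm, 8 mm above the bench; axes as the carrier's. The pocket has the outline of a plate's core plus 1.2 mm all round, walls to 17 mm above the bench with rounded lips, ear slots at its x ends, a dark key block in its +x +y corner
- pocket1 (a point): the same for the pocket at carrier y = -28 mm
- pocket2 (a point): the same for the pocket at carrier y = +28 mm
- pocket3 (a point): the same for the pocket at carrier y = +84 mm
- lock (a joint): travel (m) of the blue lock frame along the carrier's +y: 0 open, 0.026 shut (end stops; starts shut); slides with about 2.5 N, stays where left. Rails at carrier x = +-40 mm, tops 23 mm above the bench. Shut, its teeth stand 1.5 mm above the ears of sound plates in all pockets and hold them; open, beside the ears
- lock_tab (a point): centre of the top of the lock frame's red upright tab, 63 mm above the bench, moving with the frame; the tab is 12 mm thick along the carrier's y, 36 mm wide along x, 40 mm tall; axes as the carrier's
- parts_tray: white open tray, 100 (x) x 160 (y) x 22 mm, loose, walls and floor 2 mm. Origin: centre of its underside
- spirit_lamp: glass spirit lamp, 66 mm wide, 69 mm tall, unlit; a bystander. Origin: centre of its underside
- jar_talc: white jar with a blue lid, 39 mm wide, 62 mm tall; a bystander. Origin: centre of its underside

How it is judged:
By the outcome, as a careful person would: the job done as asked, in the order asked, and still so for the second after the job is handed in, with the robot touching nothing.
Of plate_a, plate_b, plate_c, plate_d, plate_e only 3 to 4 are there at a start; the rules pass over those that are not, and their reading is None.
At some moment in a run one of plate_a, plate_b, plate_c, plate_d, plate_e, parts_tray may be knocked a few centimetres aside while the robot is not near it.
Once in a run the grip may slacken for a moment while it holds something.
It also fails if it takes over 210 s, if anything falls off the work surface, if the arm or the gripper's body presses on something with over 40 N, if the wrist force passes 120 N, or if a joint passes its speed limit or range.

ROBOT

A 6-joint arm with a two-finger parallel gripper is mounted at the origin on a cart in front of the work surface, level with it; the furniture and walls round the work are solid. World frame = base frame: x ahead of the robot, y to its left, z up, the work surface at z = 0. Lengths are in mm, angles in rad, forces in N, time in s.
With the tool pointing down it reaches from about 350 to 850 mm from the base axis. Payload 8.1 kg.
Tool frame: the origin (TCP) lies between the finger pads; the fingertips stand 14 mm ahead of it and the grasp point (between the pads) lies 5 mm behind it; x points along the fingers, y is the direction in which the jaws open and shut, and the axes are right-handed (so a half turn about x gives the same grasp; the last joint's range is limited). The gripper opens to 85 mm and grips with 20 to 120 N. Pads are 22 mm wide; open, the fingers measure 114 mm over their backs; the gripper's body (76 mm by 85 mm) begins 54 mm behind the grasp point. The pads swing forward as they close: fully open they stand 13 mm farther back than shut.
Start: joints at [-1.303, 0.13, 1.488, -0, 1.523, -0.085], TCP at [207.336, -563.042, 205.592] pointing down, gripper open.
Joint ranges: [-2.96, 2.96], [-0.89, 2.26], [0.02, 2.5], [-1.34, 4.48], [0, 2.73], [-2.66, 2.66]. Speed limits (rad/s): [2.39, 2.39, 2.79, 3.14, 3.14, 3.14].

INTERFACE

Orientations are given as a unit quaternion [x, y, z, w].
In Python, from bench import * gives the robot as it stands.
- The arm moves only by the tool carry_out, never from a script. Its argument "deltas" is a list of rows, each an object of numbers: "fingers": the opening, from -1 (shut) to 1 (fully open), so that 0 is half open; "tx", "ty", "tz": the shift along the world's x, y, z in cm; "ax", "ay", "az": the turn, a rotation vector about the world's x, y, z in degrees. A call has 1 to 12 rows; each row is the pose to reach, as a shift and turn from the pose commanded when the call began; what a row does not reach only later rows make up. A row lasts 1/10 s, in which the tool goes at most 50 mm and 8.59 degrees, less where a joint would pass 70% of its speed; a pose out of reach is approached as far as the arm can. A call with a gripper value outside its range is refused whole. The fingers move at their own pace and stop on an object; "squeeze" is the grip in N (left out, the last holds). Time passes only in rows, so rows that repeat a pose let the fingers close. It gives the time, the measured TCP pose, the force and the opening at its end, in the units of the state.
- state(): the state, without advancing time (a new reading comes with each control period).
- capture(name): name is "scene" or "top" or "wrist"; returns (picture, depth): 384x512x3 uint8, blue, green, red; 384x512 float32, mm along the optical axis (not along the pixel's ray), 0 where there is no reading.
- calibration(name): a dict with "fov_y" (degrees; the focal length in pixels is half the picture's height over the tangent of half this angle, whatever the lens; pixels are square), "cx", "cy" (the principal point, pixels), "rvec" (rotation vector, rad) and "tvec" (3), from world to camera coordinates, as OpenCV has them; the wrist camera has in their place "T_tool_cam" (4x4, takes a point from camera to tool coordinates, whose origin is the TCP and whose axes are the tool frame's). Camera axes: x right, y down, z forward; pixel columns grow to the right and rows downward; lengths in mm; the calibration is good to about 2 mm. A picture is of the moment at which its call begins: read the wrist's pose just before it. calibration takes no time and is no camera call.
- finish_job(): hands the job in, once; it reports no verdict.
The state is a dict: "time": time; "joint_positions": joint angles; "joint_vel": joint speeds; "joint_torque": joint torques, N m; "position": TCP position; "tcp_rot": TCP orientation; "contact_force": force on the tool from outside, world axes, zero at the start; "wrist_torque": the same for the moment, N m; "gripper_width": finger opening in mm.
Only numpy, scipy, OpenCV 4.12 (cv2) and the standard library are available. Lean on these libraries where they do the work, as an engineer would, in place of code of your own. Each camera call takes 0.05 s, during which the arm holds its last target.

## Working session

There is one attempt and no reset: what is moved stays moved. The work goes in short steps, Python scripts to look and compute and a tool call to move; the robot and the scene stay as the last step left them, time stands still between calls to the robot, and variables do not carry over. Pictures are saved under pics/ and viewed, and the job is handed in when it is done.

Besides the shell and the picture viewer there is one more tool, called after "Call:" as a command line: name --argument value ..., lists and objects as JSON in quotes. carry_out: Moves the arm, as the interface text tells. Its arguments: {"type":"object","properties":{"deltas":{"type":"array"},"squeeze":{"type":"number"}},"required":["deltas"]}

```bash
ls; mkdir -p pics
python3 - <<'E'
from bench import *
import cv2
print(state())
for n in ["scene","top","wrist"]:
    p,d=capture(n); cv2.imwrite(f"pics/{n}0.png",p); print(n,calibration(n), (d>0).mean())
E
```

```text
pics
{'time': 0.0, 'joint_positions': array([-1.30340313e+00,  1.31157109e-01,  1.48929489e+00, -2.68436692e-05,
        1.52298672e+00, -8.53929199e-02]), 'joint_vel': array([ 5.32687171e-05, -1.16572871e-03,  1.65830034e-03,  3.96264559e-04,
        4.48400779e-05, -5.93191001e-04]), 'joint_torque': array([ 3.26122363e-04, -5.69402933e+01, -5.00547624e+01, -1.97298050e-04,
        1.45542371e-02, -2.73628348e-05]), 'position': array([ 207.16437311, -562.4625524 ,  204.53832017]), 'tcp_rot': array([-0.6960655 , -0.12473245,  0.69620301, -0.1234342 ]), 'contact_force': array([ 0.31399873, -0.37001911, -0.47884458]), 'wrist_torque': array([-0.03068838, -0.01777847, -0.01473968]), 'gripper_width': 85.4523501422155}
scene {'fov_y': 57.421737630842756, 'cx': 256.4998953755953, 'cy': 189.51891305621788, 'rvec': array([ 0.25102431, -2.74155243,  1.39354893]), 'tvec': array([560.16164734, 177.35272698, 762.42764451])} 0.9961903889973959
top {'fov_y': 50.13714011326694, 'cx': 255.76050933169108, 'cy': 190.86655559104702, 'rvec': array([ 2.16113937, -2.10726721,  0.19528644]), 'tvec': array([ -63.35577427,  593.03955208, 1017.00494859])} 0.9961395263671875
wrist {'fov_y': 60.12211498978116, 'cx': 257.16051732845904, 'cy': 195.5235019230937, 'T_tool_cam': array([[-3.37712825e-04, -2.85498496e-01,  9.58379098e-01,
        -1.67930328e+02],
       [ 9.99999453e-01, -1.04539326e-03,  4.09591955e-05,
         1.42825188e-01],
       [ 9.90189261e-04,  9.58378587e-01,  2.85498693e-01,
        -7.38822209e+01],
       [ 0.00000000e+00,  0.00000000e+00,  0.00000000e+00,
         1.00000000e+00]])} 0.9959004720052084
```

View pics/scene0.png

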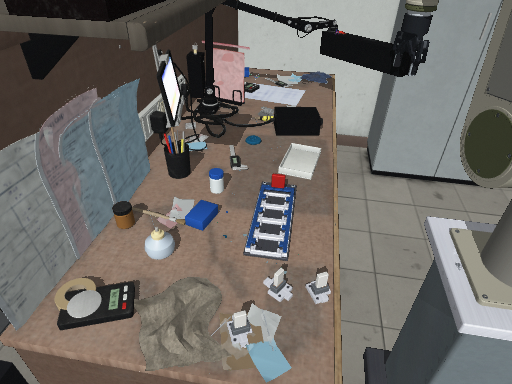

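View pics/top0.png

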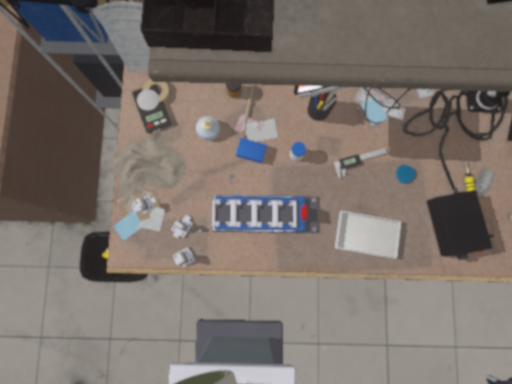

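View pics/wrist0.png

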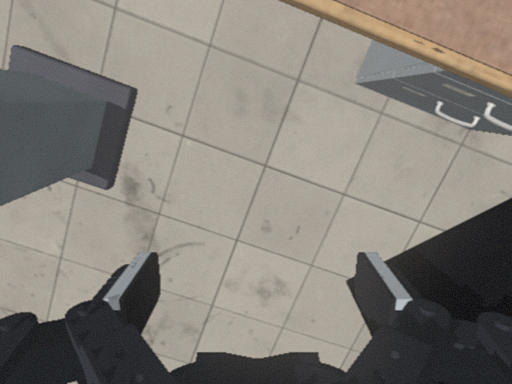

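```bash
cat > h.py <<'E'
import numpy as np, cv2
from scipy.spatial.transform import Rotation as R
from bench import *
def cam(n, st=None):
    c=calibration(n); f=192/np.tan(np.radians(c['fov_y']/2))
    K=np.array([[f,0,c['cx']],[0,f,c['cy']],[0,0,1]])
    if n=='wrist':
        st=st or state()
        T=np.eye(4);T[:3,:3]=R.from_quat(st['tcp_rot']).as_matrix();T[:3,3]=st['position']
        T=T@c['T_tool_cam']; return K,T[:3,:3],T[:3,3]
    Rm=R.from_rotvec(c['rvec']).as_matrix()
    return K,Rm.T,-Rm.T@c['tvec']
def cloud(n,d,c):
    K,Rw,t=c; v,u=np.mgrid[0:384,0:512]
    p=np.stack([(u-K[0,2])/K[0,0]*d,(v-K[1,2])/K[1,1]*d,d],-1)
    return p@Rw.T+t
def ray(c,uv,z):
    K,Rw,t=c; uv=np.atleast_2d(uv).astype(float)
    r=np.c_[(uv[:,0]-K[0,2])/K[0,0],(uv[:,1]-K[1,2])/K[1,1],np.ones(len(uv))]@Rw.T
    return t+r*((z-t[2])/r[:,2])[:,None]
def proj(c,P):
    K,Rw,t=c; q=(np.atleast_2d(P)-t)@Rw; q=q@K.T; return q[:,:2]/q[:,2:]
E
python3 - <<'E'
from h import *
for n in ["scene","top"]:
    p,d=capture(n); c=cam(n); print(n,c[2]); X=cloud(n,d,c)
    if n=='top':
        for uv in [(144,203),(182,227),(185,257),(306,212),(262,214),(370,235),(208,126),(298,150),(213,214),(318,214),(250,150)]:
            print(uv,X[uv[1],uv[0]].round())
    else:
        for uv in [(280,275),(318,285),(238,325),(278,181),(300,160),(158,243),(217,180)]:
            print(uv,X[uv[1],uv[0]].round())
    hgt=p.copy()
E
python3 - <<'E'
import cv2
for n,(x,y,w,h) in {"scene":(190,170,160,200),"top":(110,180,320,90)}.items():
    p=cv2.imread(f"pics/{n}0.png")[y:y+h,x:x+w]
    s=min(800//w,600//h); cv2.imwrite(f"pics/{n}0z.png",cv2.resize(p,None,fx=s,fy=s,interpolation=cv2.INTER_CUBIC))
E
```

```text
scene [479.14216763 600.27275793 580.19511659]
(280, 275) [498. 149.  49.]
(318, 285) [423. 145.  32.]
(238, 325) [558. 256.  30.]
(278, 181) [ 541. -173.   44.]
(300, 160) [ 491. -363.    2.]
(158, 243) [766. 103.  38.]
(217, 180) [ 701. -143.   45.]
top [ 409.35562772  -41.55520837 1104.85748612]
(144, 203) [559. 247.  24.]
(182, 227) [496. 140.  43.]
(185, 257) [420. 131.  23.]
(306, 212) [ 541. -178.   61.]
(262, 214) [539. -67.   9.]
(370, 235) [ 491. -357.    6.]
(208, 126) [767.  84.  53.]
(298, 150) [ 705. -157.   62.]
(213, 214) [535.  64.  16.]
(318, 214) [ 545. -219.   -2.]
(250, 150) [711. -30.  28.]
```

View pics/scene0z.png

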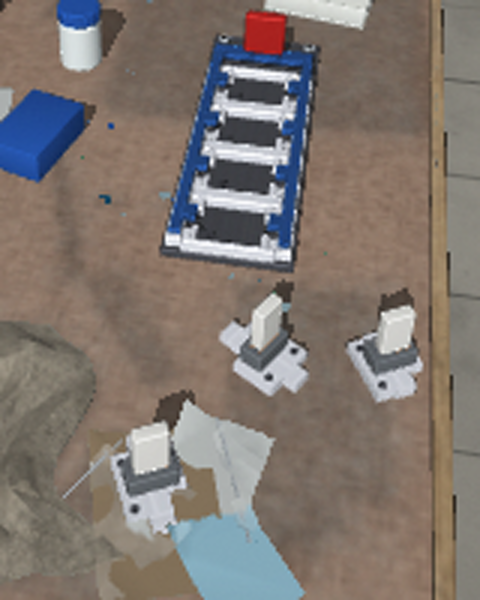

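View pics/top0z.png

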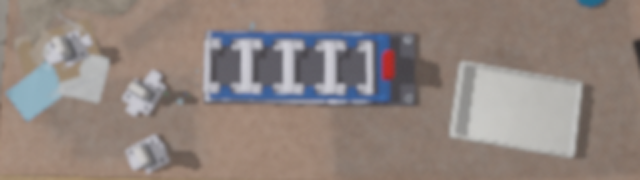

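Run:
```python
from h import *
s=state(); print(R.from_quat(s['tcp_rot']).as_matrix().round(3))
T=calibration('wrist')['T_tool_cam']
```

```text
[[-0.     0.346 -0.938]
 [ 0.001 -0.938 -0.346]
 [-1.    -0.001 -0.   ]]
```

Call:
carry_out --deltas '[{"tx":0,"ty":0,"tz":5,"az":-5},{"tx":2,"ty":5,"tz":6,"az":-10},{"tx":4,"ty":10,"tz":6,"az":-15},{"tx":6,"ty":15,"tz":6,"az":-20},{"tx":9,"ty":20,"tz":6,"az":-20},{"tx":12,"ty":24,"tz":6,"az":-20},{"tx":15,"ty":28,"tz":6,"az":-20},{"tx":18,"ty":32,"tz":6,"az":-20},{"tx":21,"ty":36,"tz":6,"az":-20},{"tx":24,"ty":40,"tz":6,"az":-20},{"tx":27,"ty":44,"tz":6,"az":-20},{"tx":30,"ty":48,"tz":6,"az":-20}]'

```text
schema error: expected keys fingers, tx, ty, tz, ax, ay, az
```

Call:
carry_out --deltas '[{"tx":2,"ty":4},{"tx":5,"ty":10},{"tx":5,"ty":10},{"tx":5,"ty":10},{"tx":5,"ty":10}]'

```text
schema error: expected keys fingers, tx, ty, tz, ax, ay, az
```

Run:
```python
from h import *
s=state(); print(s['position'],s['joint_positions'],R.from_quat(s['tcp_rot']).as_matrix().round(3))
p,d=capture('wrist'); np.savez('w1.npz',p=p,d=d,pos=s['position'],rot=s['tcp_rot']); cv2.imwrite('pics/w1.png',cv2.resize(p,(768,576)))
```

```text
[ 207.23819193 -562.75676897  205.05489453] [-1.30341532e+00  1.30797161e-01  1.48874577e+00 -2.49332860e-05
  1.52299006e+00 -8.54073161e-02] [[-0.     0.346 -0.938]
 [ 0.001 -0.938 -0.346]
 [-1.    -0.001 -0.   ]]
```

View pics/w1.png

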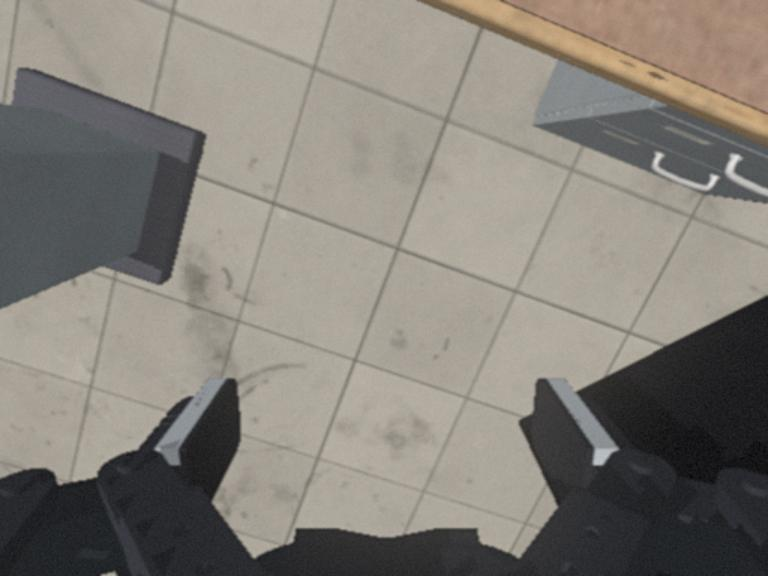

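Call:
carry_out --deltas '[{"fingers":1,"tx":0,"ty":0,"tz":5,"ax":0,"ay":0,"az":-5},{"fingers":1,"tx":5,"ty":10,"tz":6,"ax":0,"ay":0,"az":-20},{"fingers":1,"tx":5,"ty":10,"tz":6,"ax":0,"ay":0,"az":-20},{"fingers":1,"tx":20,"ty":35,"tz":6,"ax":0,"ay":0,"az":-20},{"fingers":1,"tx":20,"ty":35,"tz":6,"ax":0,"ay":0,"az":-20},{"fingers":1,"tx":20,"ty":35,"tz":6,"ax":0,"ay":0,"az":-20},{"fingers":1,"tx":20,"ty":35,"tz":6,"ax":0,"ay":0,"az":-20},{"fingers":1,"tx":20,"ty":35,"tz":6,"ax":0,"ay":0,"az":-20},{"fingers":1,"tx":35,"ty":58,"tz":6,"ax":0,"ay":0,"az":-20},{"fingers":1,"tx":35,"ty":58,"tz":6,"ax":0,"ay":0,"az":-20},{"fingers":1,"tx":35,"ty":58,"tz":6,"ax":0,"ay":0,"az":-20},{"fingers":1,"tx":35,"ty":58,"tz":6,"ax":0,"ay":0,"az":-20}]'

```text
time: 1.5
position: [488.8, -89.0, 265.9]
tcp_rot: [0.707, 0.001, -0.707, 0.001]
contact_force: [0.7, -1.1, -0.8]
gripper_width: 85.0
```

Call:
carry_out --deltas '[{"fingers":1,"tx":5,"ty":9,"tz":0,"ax":0,"ay":0,"az":0},{"fingers":1,"tx":5,"ty":9,"tz":0,"ax":0,"ay":0,"az":0},{"fingers":1,"tx":5,"ty":9,"tz":0,"ax":0,"ay":0,"az":0},{"fingers":1,"tx":5,"ty":9,"tz":0,"ax":0,"ay":0,"az":0},{"fingers":1,"tx":5,"ty":9,"tz":0,"ax":0,"ay":0,"az":0}]'

```text
time: 2.0
position: [537.6, -1.7, 265.4]
tcp_rot: [-0.707, -0.001, 0.707, -0.001]
contact_force: [-0.2, 0.3, -0.4]
gripper_width: 85.6
```

Run:
```python
from h import *
s=state(); print(s['time'],s['position'],s['joint_positions'].round(2))
p,d=capture('wrist'); np.savez('w1.npz',p=p,d=d,pos=s['position'],rot=s['tcp_rot']); cv2.imwrite('pics/w1.png',cv2.resize(p,(768,576)))
```

```text
2.0 [537.63200546  -1.72204781 265.42056524] [-0.1  -0.06  1.57 -0.    1.63  1.47]
```

View pics/w1.png

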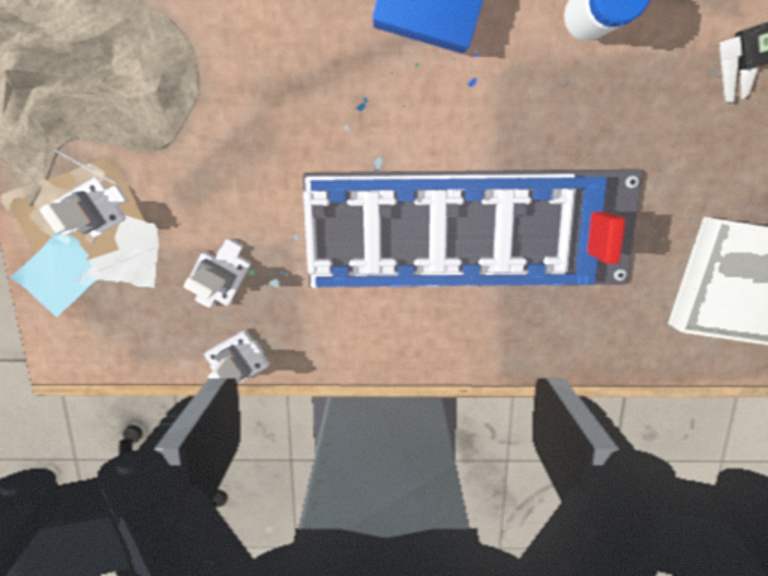

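```bash
cat > carr.py <<'E'
from h import *
import sys
z=np.load(sys.argv[1]); st={'position':z['pos'],'tcp_rot':z['rot']}
c=cam('wrist',st); p=z['p'];d=z['d']; X=cloud('w',d,c)
hsv=cv2.cvtColor(p,cv2.COLOR_BGR2HSV).astype(int); H,S,V=hsv[...,0],hsv[...,1],hsv[...,2]
# tab
red=((H<8)|(H>172))&(S>150)&(V>80)&(X[...,2]>55)&(X[...,2]<70)
v,u=np.nonzero(red); 
if len(u):
    W=ray(c,np.c_[u,v],63)[:,:2].astype(np.float32); print('tab top',len(u),cv2.minAreaRect(W), 'depth z',np.median(X[red][:,2]), X[red][:,:2].mean(0))
G=lambda P:None
blue=(H>100)&(H<125)&(S>130)&(X[...,2]<40)&(X[...,0]>440)&(X[...,0]<640)&(X[...,1]>-230)&(X[...,1]<100)
n,l,sts,_=cv2.connectedComponentsWithStats(blue.astype(np.uint8)); 
v,u=np.nonzero(blue); W=ray(c,np.c_[u,v],23)[:,:2].astype(np.float32)
W=W[(W[:,0]>470)&(W[:,0]<610)]; print('blue rect',cv2.minAreaRect(W))
white=(S<60)&(V>170)&(X[...,0]>480)&(X[...,0]<600)&(X[...,1]>-230)&(X[...,1]<100)
v,u=np.nonzero(white); W=ray(c,np.c_[u,v],17)[:,:2]; print('white rect',cv2.minAreaRect(W.astype(np.float32)))
n,l,sts,cen=cv2.connectedComponentsWithStats(white.astype(np.uint8))
for i in range(1,n):
    if sts[i,4]>40:
        v,u=np.nonzero(l==i); Wi=ray(c,np.c_[u,v],17)[:,:2]; print(sts[i,4],Wi.min(0).round(1),Wi.max(0).round(1),cv2.minAreaRect(Wi.astype(np.float32)))
E
python3 carr.py w1.npz
python3 - <<'E'
import cv2
p=cv2.imread('pics/w1.png');import numpy as np
z=np.load('w1.npz')['p']
cv2.imwrite('pics/w1c.png',cv2.resize(z[110:200,195:435],None,fx=3.3,fy=3.3,interpolation=cv2.INTER_CUBIC))
cv2.imwrite('pics/w1p.png',cv2.resize(z[105:260,5:185],None,fx=3.8,fy=3.8,interpolation=cv2.INTER_CUBIC))
E
```

```text
tab top 358 ((543.6835327148438, -172.18765258789062), (13.655206680297852, 35.405242919921875), 89.74334716796875) depth z 61.99208964970569 [ 543.74089073 -173.1057413 ]
blue rect ((541.6332397460938, -60.57379913330078), (88.8592529296875, 237.18136596679688), 0.671692430973053)
white rect ((483.5162353515625, 3.15875244140625), (233.5942840576172, 474.83056640625), 9.223950386047363)
49 [592.4  -2.5] [599.5   9.7] ((595.911865234375, 3.591822624206543), (7.070487022399902, 12.188580513000488), 0.13765881955623627)
56 [593.8 -97.5] [599.7 -75.5] ((596.7195434570312, -86.4659423828125), (5.888288497924805, 21.977237701416016), 0.13760657608509064)
45 [ 572.5 -220.8] [ 590.5 -215.3] ((581.4912719726562, -218.052978515625), (18.0517520904541, 5.449159145355225), 0.5833158493041992)
1160 [ 492.1 -154.3] [589.2  67.8] ((579.4147338867188, -28.164276123046875), (88.63229370117188, 237.93240356445312), 24.10960578918457)
41 [ 579.7 -207.4] [ 588.1 -197.6] ((583.91455078125, -202.51296997070312), (8.398920059204102, 9.818463325500488), 0.13630840182304382)
1005 [504.3 -10.6] [575.6  30.9]
[... 343 characters left out ...]
7558594), 2.454653739929199)
579 [ 506.  -157.1] [ 577.2 -136.3] ((541.573486328125, -146.63534545898438), (71.18356323242188, 20.82358169555664), 0.1352994740009308)
232 [502.8  68.5] [535.5  95.8] ((517.54833984375, 83.65159606933594), (34.4255256652832, 24.52113151550293), 10.405594825744629)
97 [485.2  72.9] [498.8  96.2] ((491.25860595703125, 85.0238265991211), (23.803667068481445, 12.381681442260742), 81.56069946289062)
52 [493.6 -81.1] [495.1 -28.9] ((494.3529968261719, -55.001914978027344), (1.3545451164245605, 52.18252944946289), 0.12575547397136688)
60 [ 485.6 -104.9] [493.8 -87.6] ((489.6769104003906, -96.24716186523438), (8.178766250610352, 17.2401065826416), 0.12552012503147125)
```

View pics/w1c.png

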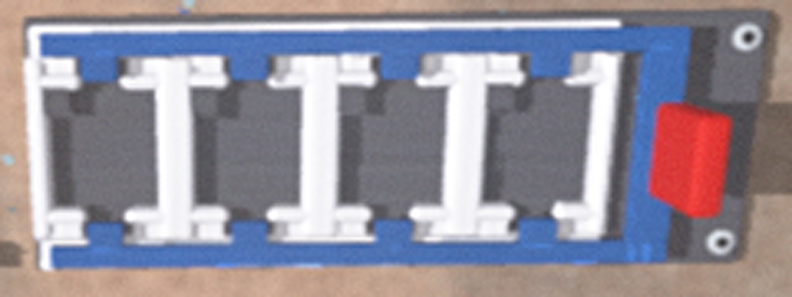

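View pics/w1p.png

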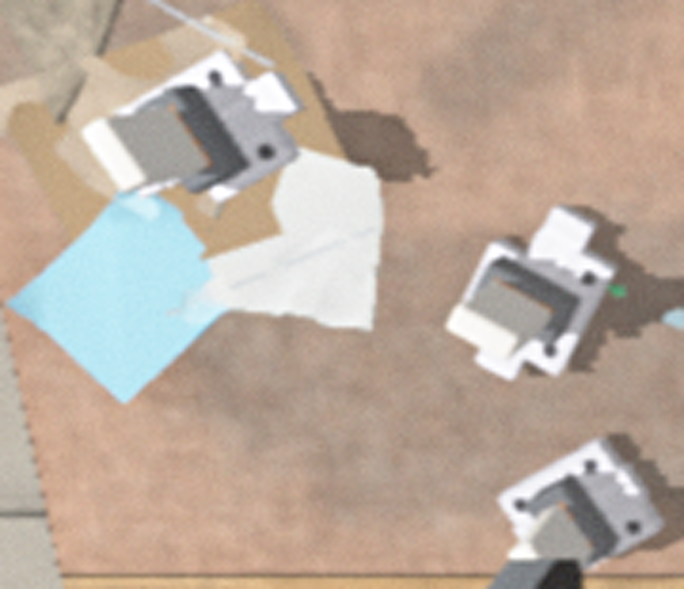

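Call:
carry_out --deltas '[{"fingers":0,"tx":0.6,"ty":-17.1,"tz":0,"ax":0,"ay":0,"az":0.7},{"fingers":0,"tx":0.6,"ty":-17.1,"tz":0,"ax":0,"ay":0,"az":0.7},{"fingers":0,"tx":0.6,"ty":-17.1,"tz":0,"ax":0,"ay":0,"az":0.7},{"fingers":0,"tx":0.6,"ty":-17.1,"tz":0,"ax":0,"ay":0,"az":0.7},{"fingers":0,"tx":0.6,"ty":-17.1,"tz":-14,"ax":0,"ay":0,"az":0.7},{"fingers":0,"tx":0.6,"ty":-17.1,"tz":-14,"ax":0,"ay":0,"az":0.7},{"fingers":0,"tx":0.6,"ty":-17.1,"tz":-14,"ax":0,"ay":0,"az":0.7},{"fingers":0,"tx":0.6,"ty":-17.1,"tz":-14,"ax":0,"ay":0,"az":0.7},{"fingers":0,"tx":0.6,"ty":-17.1,"tz":-14,"ax":0,"ay":0,"az":0.7}]'

```text
time: 2.95
position: [543.2, -172.9, 126.2]
tcp_rot: [-0.707, -0.005, 0.707, -0.005]
contact_force: [0.9, 1.1, 1.2]
gripper_width: 42.8
```

```bash
python3 - <<'E'
from h import *
s=state(); print(s['time'],s['position'],s['joint_positions'].round(2),s['gripper_width'])
p,d=capture('wrist'); np.savez('w2.npz',p=p,d=d,pos=s['position'],rot=s['tcp_rot']); cv2.imwrite('pics/w2.png',cv2.resize(p,(768,576)))
E
python3 carr.py w2.npz
```

```text
2.95 [ 543.180167   -172.94703185  126.19813889] [-0.4   0.1   1.67 -0.    1.37  1.16] 42.79079168518761
tab top 696 ((544.4122924804688, -175.0172882080078), (35.22563934326172, 10.82091236114502), 0.5477297902107239) depth z 62.250318851017155 [ 544.44467165 -174.75103309]
blue rect ((546.4437866210938, -62.181190490722656), (96.23255157470703, 233.89297485351562), 0.7523883581161499)
white rect ((534.324462890625, -100.88909912109375), (302.5666809082031, 139.16224670410156), 81.0079574584961)
56 [594.9  -6.7] [600.5   0.7] ((597.7064208984375, -3.0233893394470215), (5.568639755249023, 7.320267200469971), 0.753067672252655)
935 [ 584.7 -154.6] [589.6  40.3] ((587.15380859375, -57.160552978515625), (2.4439330101013184, 194.93467712402344), 0.7531770467758179)
72 [ 579.6 -209.4] [ 587.9 -200.9] ((583.7835083007812, -205.1829376220703), (8.341748237609863, 8.304933547973633), 2.4752204418182373)
1840 [504.3 -10.2] [576.2  29.1] ((540.22998046875, 9.475457191467285), (71.50669860839844, 38.74491882324219), 0.752467930316925)
1882 [505.  -65.8] [576.8 -26.5] ((540.9497680664062, -45.96681213378906), (71.59656524658203, 39.18994140625), 0.5583029389381409)
1913 [ 505.8 -122. ] [577.7 -82.1] ((541.6925659179688, -101.85531616210938), (71.50790405273438, 39.466251373291016), 0.7530757188796997)
835 [ 506.5 -158.7] [ 578.1 -137.7] ((542.2967529296875, -148.1255645751953), (71.51679992675781, 20.340049743652344), 0.6596130132675171)
161 [503.8  45. ] [518.2  57.1] ((510.84332275390625, 50.78671646118164), (9.509618759155273, 16.269433975219727), 78.24320220947266)
54 [ 502.4 -210.7] [ 510.2 -201.6] ((506.33062744140625, -206.1719207763672), (7.694431781768799, 9.023786544799805), 0.7522244453430176)
```

View pics/w2.png

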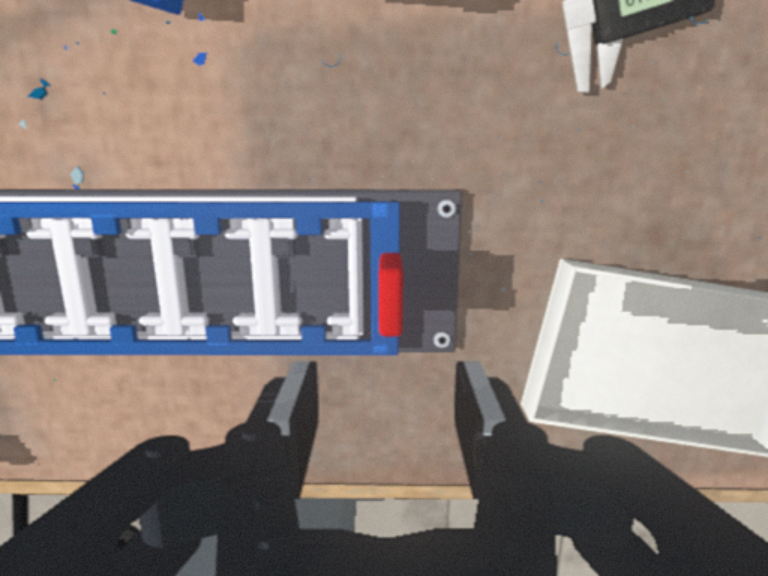

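Call:
carry_out --deltas '[{"fingers":0,"tx":0,"ty":-0.2,"tz":-4,"ax":0,"ay":0,"az":0},{"fingers":0,"tx":0,"ty":-0.2,"tz":-7.4,"ax":0,"ay":0,"az":0},{"fingers":0,"tx":0,"ty":-0.2,"tz":-7.4,"ax":0,"ay":0,"az":0},{"fingers":0,"tx":0,"ty":-0.2,"tz":-7.4,"ax":0,"ay":0,"az":0},{"fingers":-1,"tx":0,"ty":-0.2,"tz":-7.4,"ax":0,"ay":0,"az":0},{"fingers":-1,"tx":0,"ty":-0.2,"tz":-7.4,"ax":0,"ay":0,"az":0},{"fingers":-1,"tx":0,"ty":-0.2,"tz":-7.4,"ax":0,"ay":0,"az":0},{"fingers":-1,"tx":0,"ty":-0.2,"tz":-7.4,"ax":0,"ay":0,"az":0},{"fingers":-1,"tx":0,"ty":-0.2,"tz":-7.4,"ax":0,"ay":0,"az":0}]' --squeeze 30

```text
time: 3.9
position: [544.2, -174.0, 51.9]
tcp_rot: [0.707, 0.006, -0.707, 0.006]
contact_force: [0.8, -0.7, 0.3]
gripper_width: 0.3
```

```bash
python3 - <<'E'
from h import *
s=state(); print(s['time'],s['position'],s['gripper_width'],s['contact_force'],s['wrist_torque'])
p,d=capture('wrist'); np.savez('w3.npz',p=p,d=d,pos=s['position'],rot=s['tcp_rot']); cv2.imwrite('pics/w3.png',cv2.resize(p,(768,576)))
E
python3 carr.py w3.npz
```

```text
3.9 [ 544.15691548 -173.98063001   51.89407514] 0.3367205953732858 [ 0.76694426 -0.65447986  0.27712989] [-0.01680639  0.03463066  0.01346404]
tab top 593 ((555.9220581054688, -174.71022033691406), (14.648314476013184, 10.762856483459473), 0.8482533097267151) depth z 62.07961771236225 [ 555.29806156 -174.69155891]
blue rect ((542.6808471679688, -90.56297302246094), (89.48678588867188, 177.89071655273438), 0.5455130338668823)
white rect ((532.8683471679688, -174.13223266601562), (333.3948059082031, 121.31645202636719), 79.29812622070312)
1087 [ 585.6 -155.2] [590.  -15.8] ((587.8744506835938, -85.47976684570312), (2.4405837059020996, 139.4727783203125), 0.8557471632957458)
123 [ 580.4 -209.4] [ 588.5 -200.1] ((584.409423828125, -204.71896362304688), (8.050272941589355, 9.28992748260498), 0.8557582497596741)
3070 [504.7 -66. ] [576.4 -26.8] ((540.530029296875, -46.37841033935547), (71.21439361572266, 38.622642517089844), 0.8457006812095642)
3184 [ 505.5 -121.8] [577.2 -82.2] ((541.3653564453125, -101.9676742553711), (71.42278289794922, 39.09595489501953), 0.4987350106239319)
1220 [ 505.7 -156.6] [ 577.7 -138. ] ((541.6751708984375, -147.31591796875), (72.02330780029297, 18.242202758789062), 0.32449910044670105)
250 [504.2 -10.6] [519.3   0.9] ((511.4756164550781, -5.261897087097168), (9.214661598205566, 16.70266342163086), 78.40550231933594)
91 [ 502.7 -210.3] [ 511.8 -201.4] ((507.20721435546875, -205.88917541503906), (8.909215927124023, 8.465551376342773), 44.21294403076172)
```

View pics/w3.png

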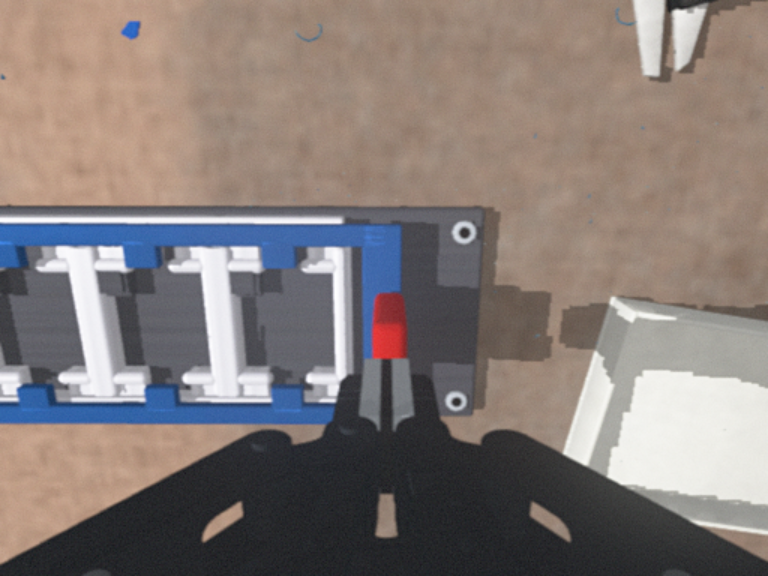

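Run:
```python
from h import *
z=np.load('w3.npz'); st={'position':z['pos'],'tcp_rot':z['rot']}
c=cam('wrist',st); X=cloud('w',z['d'],c)
for uv in [(252,245),(266,245),(252,265),(266,265),(258,225),(258,205),(235,280),(258,270)]: print(uv,X[uv[1],uv[0]].round(1),z['d'][uv[1],uv[0]],z['p'][uv[1],uv[0]])
print(proj(c,[st['position'],st['position']-np.array([0,0,14]),st['position']+np.array([11,0,-14])]))
cv2.imwrite('pics/w3z.png',cv2.resize(z['p'][170:300,180:340],None,fx=4.5,fy=4.5,interpolation=cv2.INTER_CUBIC))
p,d=capture('scene'); cv2.imwrite('pics/s3.png',cv2.resize(p[130:280,200:360],None,fx=4,fy=4,interpolation=cv2.INTER_CUBIC))
```

```text
(252, 245) [ 556.2 -171.3   87.9] 144.10289 [134 128 128]
(266, 245) [ 556.3 -177.3   87.7] 144.2633 [130 128 121]
(252, 265) [ 555.8 -171.5  105. ] 127.809944 [119 113 110]
(266, 265) [ 556.3 -176.9  105.7] 127.00639 [129 124 123]
(258, 225) [ 555.6 -173.9   62.7] 168.39107 [ 54  51 213]
(258, 205) [ 561.1 -173.9   47. ] 181.87627 [ 53  48 141]
(235, 280) [ 558.3 -165.9  120.2] 112.5135 [51 45 43]
(258, 270) [ 556.3 -173.8  109.6] 123.233986 [50 47 51]
[[257.68395591 237.18991943]
 [257.63753635 227.55686749]
 [257.92993718 209.89284319]]
```

View pics/w3z.png

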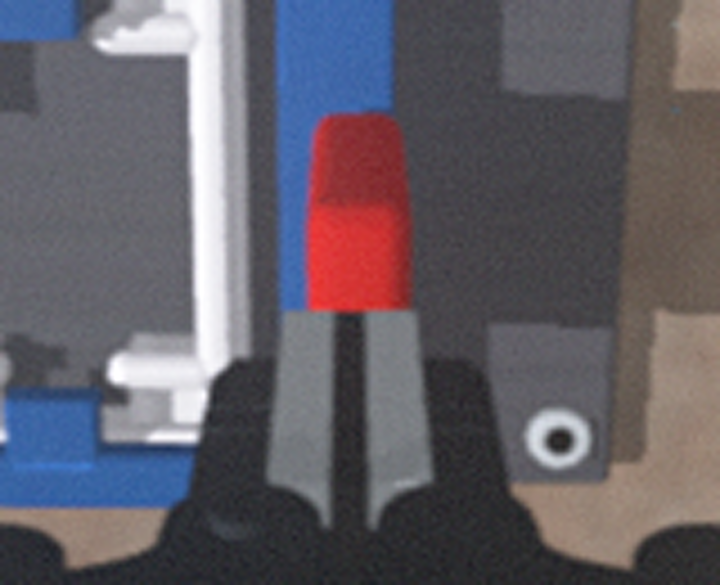

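View pics/s3.png

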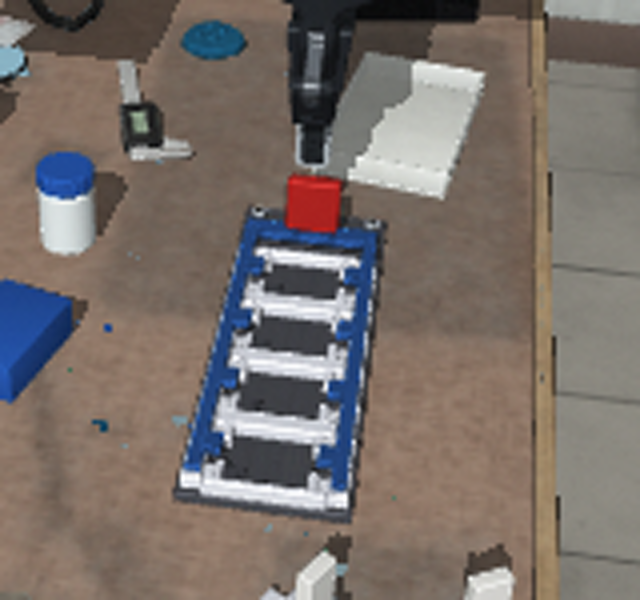

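Run:
```python
from h import *
s=state(); print(s['time'],s['position'],s['gripper_width'],s['contact_force'], s['joint_positions'])
c=cam('scene'); t=s['position']
for dz in (-14,0,14,30,40,50): print(dz,((proj(c,t+[0,0,dz])-[200,130])*4).round())
print('tab',((proj(c,[[543,-174,63],[543,-174,23]])-[200,130])*4).round())
c=cam('wrist')
z=np.load('w3.npz');K=c[0]
X=cloud('w',z['d'],cam('wrist',{'position':z['pos'],'tcp_rot':z['rot']}))
for v in range(225,262,2): print(v,z['d'][v,252],X[v,252].round(1))
```

```text
4.0 [ 543.9236076  -173.9186514    51.51457688] -0.05322440749863103 [0.05334373 0.44491242 0.36499783] [-3.99262277e-01  1.79786754e-01  1.72425803e+00  1.24001361e-05
  1.23768821e+00  1.15558424e+00]
-14 [[307. 211.]]
0 [[308. 194.]]
14 [[310. 176.]]
30 [[311. 156.]]
40 [[312. 143.]]
50 [[313. 130.]]
tab [[311. 179.]
 [307. 228.]]
225 169.11595 [ 555.3 -170.9   62. ]
227 169.97905 [ 554.  -170.9   61.5]
229 168.87645 [ 553.4 -170.9   62.8]
231 170.23572 [ 551.9 -170.9   61.9]
233 169.60016 [ 551.2 -170.9   62.7]
235 171.61078 [ 549.4 -170.9   61.2]
237 170.71724 [ 548.8 -171.    62.3]
239 150.2274 [ 556.2 -171.2   81.5]
241 147.40219 [ 556.5 -171.2   84.3]
243 145.29695 [ 556.6 -171.2   86.5]
245 144.10289 [ 556.2 -171.3   87.9]
247 142.49287 [ 556.1 -171.3   89.6]
249 139.2598 [ 556.7 -171.3   92.8]
251 138.20558 [ 556.4 -171.3   94. ]
253 137.73662 [ 555.8 -171.4   94.6]
255 134.85406 [ 556.3 -171.4   97.5]
257 133.12039 [ 556.3 -171.4   99.3]
259 130.64081 [ 556.7 -171.5  101.8]
261 129.3289 [ 556.6 -171.5  103.2]
```

Run:
```python
from h import *
for f,uvs in [('w1.npz',[(155,255),(152,262),(140,275),(120,298),(110,303)]),('w2.npz',[(207,245),(205,252),(198,262),(190,280)])]:
    z=np.load(f); st={'position':z['pos'],'tcp_rot':z['rot']}
    X=cloud('w',z['d'],cam('wrist',st))-z['pos']
    for u,v in uvs: print(f,u,v,X[v,u].round(1))
    g=z['d']<230
    Y=X.reshape(-1,3)[(g&(z['d']>0)).ravel()]; print('lowest rel z',np.percentile(Y[:,2],[0,1,5]))
```

```text
w1.npz 155 255 [10.3 43.1 41.9]
w1.npz 152 262 [ 9.5 43.  46.6]
w1.npz 140 275 [10.9 43.5 59.3]
w1.npz 120 298 [11.4 44.7 74.6]
w1.npz 110 303 [10.3 47.6 75.7]
lowest rel z [37.50074376 43.15558002 52.69932006]
w2.npz 207 245 [11.7 22.3 35.7]
w2.npz 205 252 [11.8 22.1 42.6]
w2.npz 198 262 [11.8 23.5 51.2]
w2.npz 190 280 [11.8 24.1 64.6]
lowest rel z [26.20094556 35.11105545 49.87781504]
```

Run:
```python
from h import *
c=cam('scene'); p,d=capture('scene'); X=cloud('s',d,c)
for v in range(160,180): print(v,[X[v,u].round().astype(int).tolist() for u in (276,278,280)],p[v,278])
cv2.imwrite('pics/s3z.png',cv2.resize(p[130:200,240:330],None,fx=8,fy=8,interpolation=cv2.INTER_NEAREST))
```

```text
160 [[547, -145, 126], [542, -145, 126], [537, -143, 128]] [37 33 30]
161 [[549, -161, 113], [544, -161, 114], [539, -163, 113]] [22 20 19]
162 [[549, -162, 109], [544, -169, 106], [538, -159, 113]] [23 21 20]
163 [[548, -161, 107], [544, -164, 106], [538, -161, 109]] [38 35 31]
164 [[548, -160, 105], [543, -160, 106], [538, -160, 106]] [41 36 34]
165 [[548, -160, 102], [543, -162, 101], [538, -161, 102]] [33 30 27]
166 [[548, -162, 98], [543, -162, 98], [538, -162, 99]] [41 37 34]
167 [[548, -160, 96], [543, -162, 95], [537, -161, 97]] [36 34 29]
168 [[547, -161, 92], [543, -165, 90], [537, -163, 92]] [37 33 30]
169 [[547, -163, 88], [542, -162, 89], [537, -161, 90]] [38 34 30]
170 [[547, -163, 85], [542, -163, 85], [537, -164, 86]] [33 30 26]
171 [[548, -170, 77], [542, -168, 79], [537, -167, 80]] [179 174 165]
172 [[558, -284, -1], [551, -280, 2], [545, -277, 5]] [178 184 182]
173 [[557, -276, 1], [551, -282, -2], [545, -279, 0]] [112 120 129]
174 [[548, -175, 65], [543, -178, 63], [537, -178, 64]] [ 35  37 175]
175 [[547, -172, 64], [542, -170, 65], [537, -175, 63]] [ 32  36 171]
176 [[547, -169, 62], [542, -173, 60], [536, -169, 63]] [ 51  55 211]
177 [[547, -171, 58], [542, -172, 58], [536, -170, 60]] [ 32  35 175]
178 [[547, -173, 53], [541, -172, 54], [536, -172, 55]] [ 31  34 172]
179 [[546, -169, 53], [541, -171, 52], [536, -172, 52]] [ 32  34 171]
```

View pics/s3z.png

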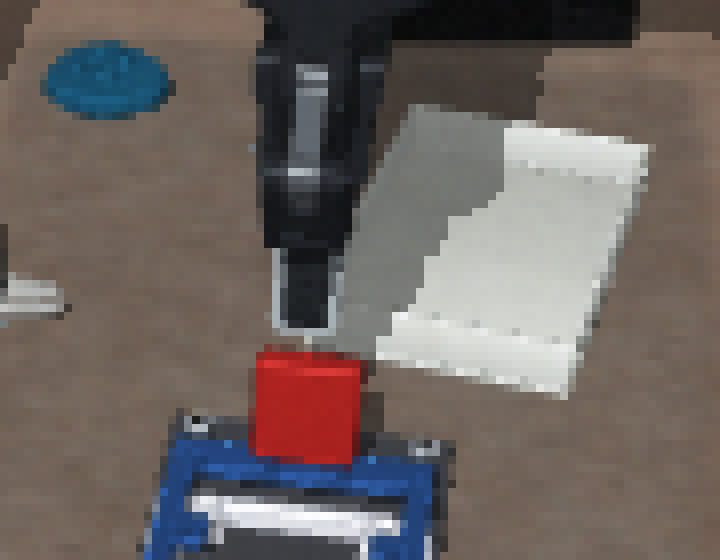

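Call:
carry_out --deltas '[{"fingers":0,"tx":0,"ty":0,"tz":0.5,"ax":0,"ay":0,"az":0},{"fingers":0,"tx":0,"ty":0,"tz":0.5,"ax":0,"ay":0,"az":0},{"fingers":0,"tx":0,"ty":0,"tz":0.5,"ax":0,"ay":0,"az":0},{"fingers":0,"tx":0,"ty":0,"tz":0.5,"ax":0,"ay":0,"az":0},{"fingers":0,"tx":0,"ty":0,"tz":-1.5,"ax":0,"ay":0,"az":0},{"fingers":0,"tx":0,"ty":0,"tz":-3,"ax":0,"ay":0,"az":0},{"fingers":0,"tx":0,"ty":0,"tz":-4.2,"ax":0,"ay":0,"az":0},{"fingers":0,"tx":0,"ty":0,"tz":-4.2,"ax":0,"ay":0,"az":0}]'

```text
time: 4.85
position: [541.9, -173.0, 6.7]
tcp_rot: [-0.706, -0.006, 0.709, -0.005]
contact_force: [0.4, 0.1, -0.7]
gripper_width: 42.6
```

```bash
cat > snap.py <<'E'
from h import *
import sys
n=sys.argv[2] if len(sys.argv)>2 else 'wrist'
s=state(); print(s['time'],s['position'].round(1),s['joint_positions'].round(2),round(s['gripper_width'],1),s['contact_force'].round(1))
p,d=capture(n); np.savez(sys.argv[1]+'.npz',p=p,d=d,pos=s['position'],rot=s['tcp_rot'])
if len(sys.argv)>6:
    x,y,w,h=map(int,sys.argv[3:7]); p=p[y:y+h,x:x+w]
k=min(800/p.shape[1],600/p.shape[0]); cv2.imwrite(f'pics/{sys.argv[1]}.png',cv2.resize(p,None,fx=k,fy=k,interpolation=cv2.INTER_CUBIC))
E
python3 snap.py s4 scene 220 120 120 90;  python3 snap.py w4
```

```text
4.85 [ 541.9 -173.     6.7] [-0.4   0.24  1.75 -0.    1.16  1.16] 42.6 [ 0.4  0.1 -0.7]
4.9 [ 542.7 -173.4    8. ] [-0.4   0.24  1.75  0.    1.16  1.16] 42.7 [0.3 0.7 0.5]
```

View pics/s4.png

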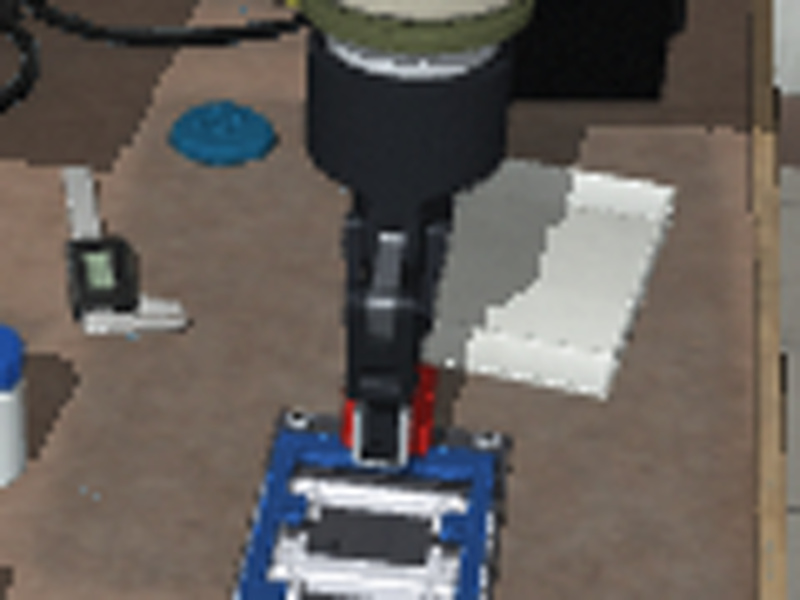

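View pics/w4.png

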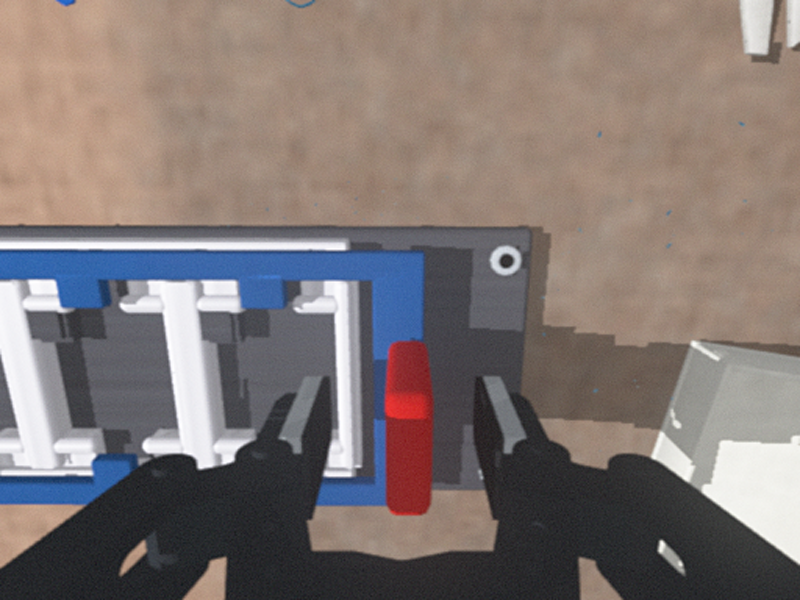

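Call:
carry_out --deltas '[{"fingers":-1,"tx":0,"ty":0,"tz":0,"ax":0,"ay":0,"az":0},{"fingers":-1,"tx":0,"ty":0,"tz":0,"ax":0,"ay":0,"az":0},{"fingers":-1,"tx":0,"ty":0,"tz":0,"ax":0,"ay":0,"az":0},{"fingers":-1,"tx":0,"ty":0,"tz":0,"ax":0,"ay":0,"az":0},{"fingers":-1,"tx":0,"ty":0,"tz":0,"ax":0,"ay":0,"az":0}]' --squeeze 30

```text
time: 5.45
position: [544.8, -175.1, 10.6]
tcp_rot: [0.708, 0.005, -0.706, 0.006]
contact_force: [-0.3, -5.2, 3.1]
gripper_width: 11.1
```

```bash
python3 snap.py w5; python3 carr.py w5.npz
```

```text
5.45 [ 544.8 -175.1   10.6] [-0.4   0.23  1.74 -0.    1.16  1.16] 11.1 [-0.3 -5.2  3.1]
tab top 2329 ((545.80712890625, -174.6177978515625), (37.34211730957031, 11.569787979125977), 0.7770769000053406) depth z 62.25507770660607 [ 545.76529557 -174.70724663]
blue rect ((542.60693359375, -106.51061248779297), (89.42789459228516, 146.12106323242188), 0.5232492089271545)
white rect ((536.98486328125, -180.80767822265625), (285.8316650390625, 110.79032897949219), 80.8742446899414)
1310 [ 586.  -154.9] [590.  -47.5] ((587.9617309570312, -101.17925262451172), (2.4871432781219482, 107.45466613769531), 0.8093947172164917)
187 [ 580.6 -209.4] [ 589.2 -200. ] ((584.622802734375, -204.6875), (9.12346076965332, 8.638672828674316), 47.08388137817383)
3752 [504.4 -66.4] [576.  -30.9] ((538.9461669921875, -54.46419906616211), (32.528709411621094, 76.0330581665039), 78.44596099853516)
54 [572.2 -90.3] [576.4 -86.3] ((574.29443359375, -88.34117126464844), (4.164721965789795, 4.016116619110107), 0.8003426194190979)
4060 [ 505.7 -122.1] [576.8 -82.3] ((541.2330322265625, -102.18217468261719), (70.66828918457031, 39.28468704223633), 0.8016147017478943)
1035 [ 538.7 -156.2] [ 577.3 -138.2] ((557.9025268554688, -147.2327423095703), (38.593109130859375, 17.86428451538086), 0.8012629747390747)
72 [ 515.4 -143.7] [ 521.  -138.6] ((518.519775390625, -140.6781768798828), (4.515955924987793, 6.3195013999938965), 71.85348510742188)
```

Call:
carry_out --deltas '[{"fingers":-1,"tx":0,"ty":-0.8,"tz":0,"ax":0,"ay":0,"az":0},{"fingers":-1,"tx":0,"ty":-1.6,"tz":0,"ax":0,"ay":0,"az":0},{"fingers":-1,"tx":0,"ty":-2.3,"tz":0,"ax":0,"ay":0,"az":0},{"fingers":-1,"tx":0,"ty":-2.7,"tz":0,"ax":0,"ay":0,"az":0},{"fingers":-1,"tx":0,"ty":-2.8,"tz":0,"ax":0,"ay":0,"az":0},{"fingers":-1,"tx":0,"ty":-2.8,"tz":0,"ax":0,"ay":0,"az":0}]'

```text
time: 6.1
position: [545.1, -201.1, 10.5]
tcp_rot: [0.708, 0.006, -0.706, 0.005]
contact_force: [1.3, 6.0, 7.4]
gripper_width: 11.0
```

```bash
python3 snap.py w6; python3 carr.py w6.npz | head -2
```

```text
6.1 [ 545.1 -201.1   10.5] [-0.44  0.26  1.72  0.    1.17  1.11] 11.0 [1.3 6.  7.4]
tab top 2349 ((546.1577758789062, -200.77413940429688), (37.3084602355957, 11.559556007385254), 0.9103317856788635) depth z 62.246901272785124 [ 546.13596742 -200.77855641]
blue rect ((543.2117919921875, -132.27529907226562), (88.92512512207031, 146.78640747070312), 0.869192361831665)
```

View pics/w6.png

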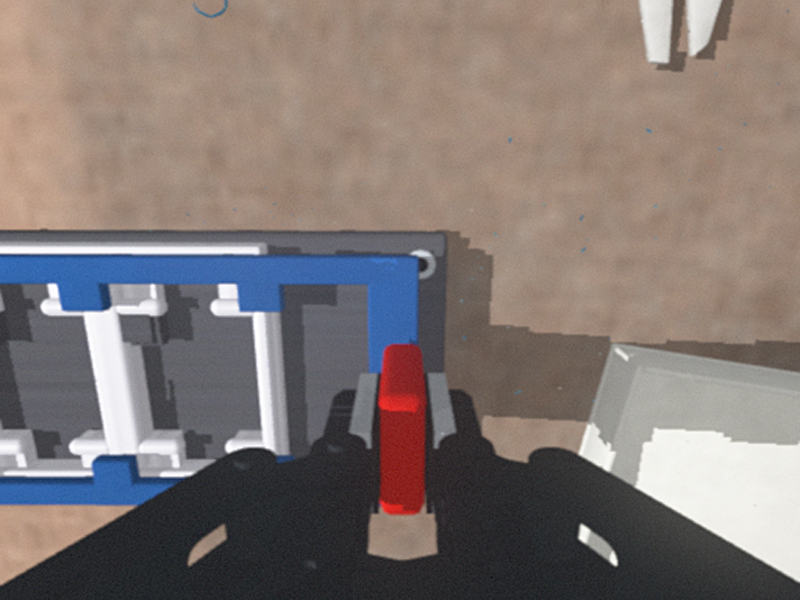

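Call:
carry_out --deltas '[{"fingers":0,"tx":0,"ty":0.2,"tz":0,"ax":0,"ay":0,"az":0},{"fingers":0,"tx":0,"ty":0.2,"tz":0,"ax":0,"ay":0,"az":0},{"fingers":0,"tx":0,"ty":0.2,"tz":0,"ax":0,"ay":0,"az":0},{"fingers":0,"tx":0,"ty":0.2,"tz":12,"ax":0,"ay":0,"az":0},{"fingers":0,"tx":0,"ty":0.2,"tz":12,"ax":0,"ay":0,"az":0},{"fingers":0,"tx":0,"ty":0.2,"tz":12,"ax":0,"ay":0,"az":0},{"fingers":0,"tx":-8,"ty":39,"tz":12,"ax":0,"ay":0,"az":0},{"fingers":0,"tx":-8,"ty":39,"tz":12,"ax":0,"ay":0,"az":0},{"fingers":0,"tx":-8,"ty":39,"tz":12,"ax":0,"ay":0,"az":0},{"fingers":0,"tx":-8,"ty":39,"tz":12,"ax":0,"ay":0,"az":0},{"fingers":0,"tx":-8,"ty":39,"tz":12,"ax":0,"ay":0,"az":0},{"fingers":0,"tx":-8,"ty":39,"tz":12,"ax":0,"ay":0,"az":0}]'

```text
time: 7.35
position: [482.6, 95.4, 129.4]
tcp_rot: [0.707, 0.005, -0.707, 0.006]
contact_force: [1.0, 0.4, 0.2]
gripper_width: 42.5
```

Call:
carry_out --deltas '[{"fingers":0,"tx":-2,"ty":10,"tz":0,"ax":0,"ay":0,"az":0},{"fingers":0,"tx":-2,"ty":10,"tz":0,"ax":0,"ay":0,"az":0},{"fingers":0,"tx":-2,"ty":10,"tz":0,"ax":0,"ay":0,"az":0},{"fingers":0,"tx":-2,"ty":10,"tz":0,"ax":0,"ay":0,"az":0}]'

```text
time: 7.75
position: [462.8, 194.8, 129.3]
tcp_rot: [-0.707, -0.007, 0.707, -0.007]
contact_force: [0.5, -0.9, 0.0]
gripper_width: 42.6
```

```bash
python3 snap.py w7
```

```text
7.75 [462.8 194.8 129.3] [ 0.3  -0.09  1.85 -0.    1.38  1.85] 42.6 [ 0.5 -0.9  0. ]
```

View pics/w7.png

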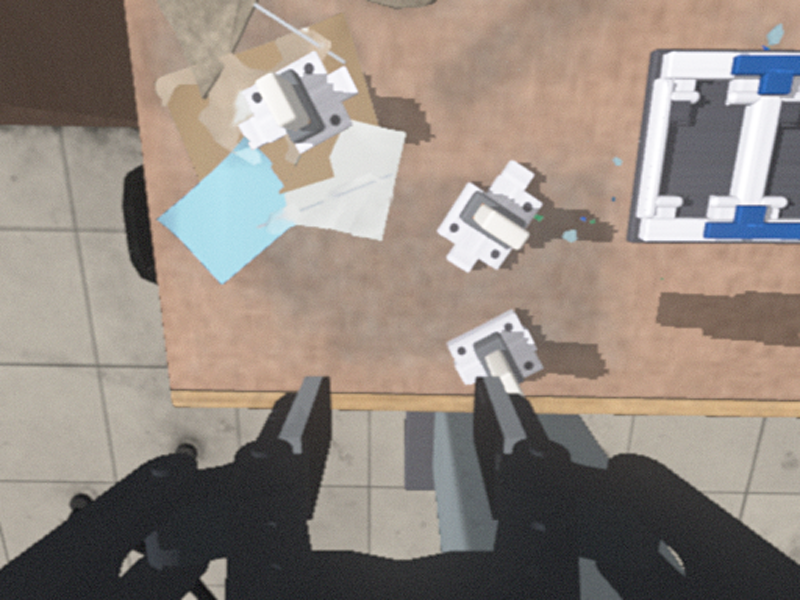

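Run:
```python
import numpy as np,cv2
p=np.load('w7.npz')['p']; k=.64
a=p[30:105,145:235]; b=p[95:180,270:355]; c=p[190:255,275:360]
f=lambda q:cv2.resize(q,(390,390*q.shape[0]//q.shape[1]),interpolation=cv2.INTER_CUBIC)
def pad(q,h): return np.vstack([q,np.zeros((h-q.shape[0],390,3),np.uint8)])
A,B,C=map(f,(a,b,c)); h=max(A.shape[0],B.shape[0])
cv2.imwrite('pics/w7z.png',np.hstack([pad(A,h),pad(B,h)])); cv2.imwrite('pics/w7y.png',C)
```

```text
(no output)
```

View pics/w7z.png

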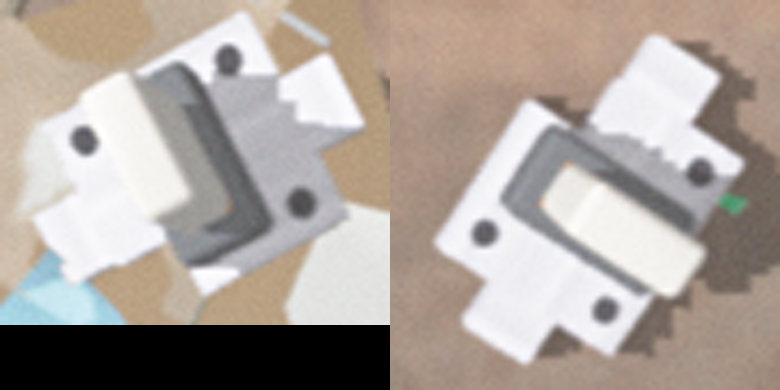

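View pics/w7y.png

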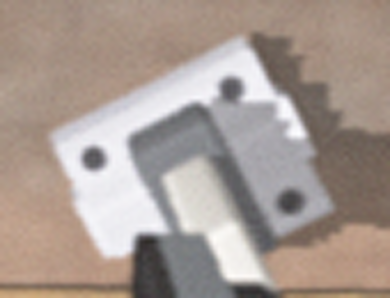

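```bash
cat > dots.py <<'E'
from h import *
def dots(p,c,seeds,z=8.,r=5):
    g=cv2.cvtColor(p,cv2.COLOR_BGR2GRAY).astype(float); out=[]
    for u,v in seeds:
        u,v=int(round(u)),int(round(v))
        for _ in range(2):
            w=g[v-r:v+r+1,u-r:u+r+1]; m=w<0.5*(w.min()+np.percentile(w,80))
            n,l,st,ce=cv2.connectedComponentsWithStats(m.astype(np.uint8))
            # component nearest centre
            i=min(range(1,n),key=lambda i:np.hypot(*(ce[i]-r))); cu,cv_=ce[i]+[u-r,v-r]; u,v=int(round(cu)),int(round(cv_))
        out.append((cu,cv_))
    return np.array(out),ray(c,out,z)[:,:2]
def pose(W): # order: (-,-),(+,-),(-,+)
    ctr=(W[1]+W[2])/2; ex=W[1]-W[0]; ey=W[2]-W[0]
    a=np.degrees(np.arctan2(ex[1],ex[0])); b=np.degrees(np.arctan2(ey[1],ey[0]))-90
    return ctr,a,(b+180)%360-180,np.hypot(*ex),np.hypot(*ey)
E
python3 - <<'E'
from dots import *
z=np.load('w7.npz'); st={'position':z['pos'],'tcp_rot':z['rot']}; c=cam('wrist',st)
sA=90/390;sB=85/390
A=[(145+x*sA,30+y*sA) for x,y in [(228,60),(85,140),(303,203)]]
B=[(270+(x-390)*sB,95+y*sB) for x,y in [(605,310),(700,173),(485,233)]]
C=[(275+x*sB,190+y*sB) for x,y in [(232,88),(93,158),(290,200)]]
for n,q in zip('ABC',(A,B,C)):
    u,W=dots(z['p'],c,q); print(n,u.round(1).tolist(),W.round(1).tolist(),pose(W))
# stem tops z=56
X=cloud('w',z['d'],c)
E
```

```text
A [[197.3, 43.9], [164.0, 61.9], [214.2, 76.5]] [[576.3, 245.0], [562.3, 272.4], [551.9, 232.0]] (array([557.12264363, 252.20374118]), np.float64(116.97586790576459), np.float64(118.15066887624573), np.float64(30.783350403158266), np.float64(27.662162484148297))
B [[316.6, 162.0], [337.0, 132.7], [290.1, 145.4]] [[482.3, 142.9], [508.2, 127.1], [496.6, 167.0]] (array([502.37582085, 147.01801502]), np.float64(-31.40082909125654), np.float64(-30.59351588737576), np.float64(30.307240713181017), np.float64(28.00410166979053))
C [[324.8, 209.5], [295.0, 224.0], [338.0, 233.6]] [[438.2, 132.2], [423.4, 159.0], [414.5, 118.0]] (array([418.93611344, 138.47764253]), np.float64(118.85513787546743), np.float64(120.88795498772708), np.float64(30.566882521240377), np.float64(27.63159328597879))
```

Call:
carry_out --deltas '[{"fingers":0,"tx":3.9,"ty":-4.8,"tz":0,"ax":0,"ay":0,"az":58.3},{"fingers":0,"tx":3.9,"ty":-4.8,"tz":0,"ax":0,"ay":0,"az":58.3},{"fingers":0,"tx":3.9,"ty":-4.8,"tz":0,"ax":0,"ay":0,"az":58.3},{"fingers":0,"tx":3.9,"ty":-4.8,"tz":0,"ax":0,"ay":0,"az":58.3},{"fingers":0,"tx":3.9,"ty":-4.8,"tz":0,"ax":0,"ay":0,"az":58.3},{"fingers":0,"tx":3.9,"ty":-4.8,"tz":-3,"ax":0,"ay":0,"az":58.3},{"fingers":0,"tx":3.9,"ty":-4.8,"tz":-5,"ax":0,"ay":0,"az":58.3},{"fingers":0,"tx":3.9,"ty":-4.8,"tz":-5,"ax":0,"ay":0,"az":58.3},{"fingers":0,"tx":3.9,"ty":-4.8,"tz":-5,"ax":0,"ay":0,"az":58.3}]'

```text
time: 8.7
position: [502.4, 144.4, 79.5]
tcp_rot: [-0.615, -0.348, 0.616, -0.347]
contact_force: [0.3, -0.7, 0.3]
gripper_width: 42.5
```

```bash
python3 snap.py w8
```

```text
8.7 [502.4 144.4  79.5] [ 0.18  0.02  1.84 -0.    1.28  0.73] 42.5 [ 0.3 -0.7  0.3]
```

View pics/w8.png

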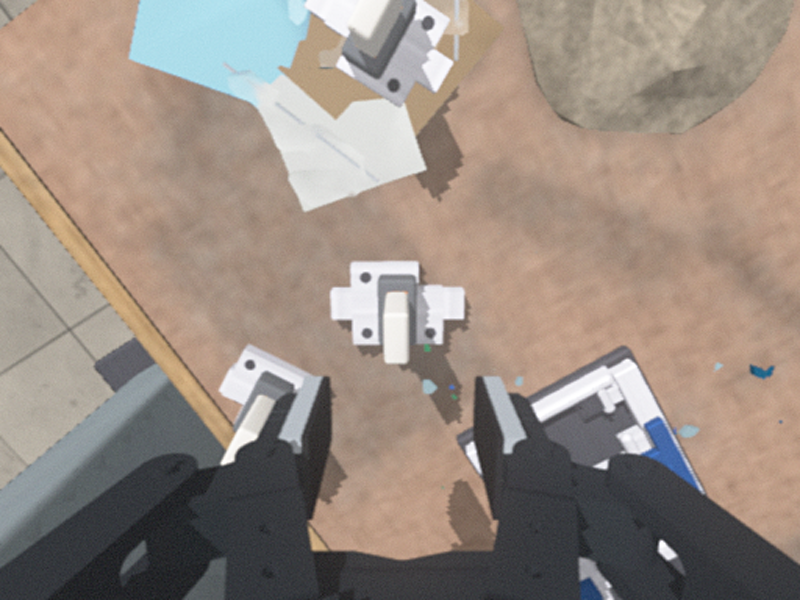

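Run:
```python
from dots import *
z=np.load('w8.npz'); st={'position':z['pos'],'tcp_rot':z['rot']}; c=cam('wrist',st)
k=.64
# image: +x plate = right; missing top right
B=[(367*k,333*k),(430*k,333*k),(366*k,277*k)]
u,W=dots(z['p'],c,B); P=pose(W); print(u.round(1).tolist(),P)
Rm=R.from_quat(z['rot']).as_matrix(); print('tool y ang',np.degrees(np.arctan2(Rm[1,1],Rm[0,1])))
d=np.r_[P[0],0]-np.r_[z['pos'][:2],0]; print('delta world',d,'tool y,z',Rm.T[1:]@d)
```

```text
[[234.5, 212.8], [274.5, 212.8], [233.5, 177.2]] (array([502.48474836, 146.99970806]), np.float64(-31.197340667576217), np.float64(-30.86133318305204), np.float64(30.67528668410127), np.float64(27.99452636108204))
tool y ang -31.12851771187603
delta world [0.06794662 2.61420118 0.        ] tool y,z [-1.29327278 -2.27290753]
```

Call:
carry_out --deltas '[{"fingers":0,"tx":0,"ty":0.26,"tz":-2.5,"ax":0,"ay":0,"az":0},{"fingers":0,"tx":0,"ty":0.26,"tz":-5.5,"ax":0,"ay":0,"az":0},{"fingers":0,"tx":0,"ty":0.26,"tz":-7.7,"ax":0,"ay":0,"az":0},{"fingers":0,"tx":0,"ty":0.26,"tz":-7.7,"ax":0,"ay":0,"az":0},{"fingers":0,"tx":0,"ty":0.26,"tz":-7.7,"ax":0,"ay":0,"az":0},{"fingers":-1,"tx":0,"ty":0.26,"tz":-7.7,"ax":0,"ay":0,"az":0},{"fingers":-1,"tx":0,"ty":0.26,"tz":-7.7,"ax":0,"ay":0,"az":0},{"fingers":-1,"tx":0,"ty":0.26,"tz":-7.7,"ax":0,"ay":0,"az":0},{"fingers":-1,"tx":0,"ty":0.26,"tz":-7.7,"ax":0,"ay":0,"az":0},{"fingers":-1,"tx":0,"ty":0.26,"tz":-7.7,"ax":0,"ay":0,"az":0}]' --squeeze 30

```text
time: 9.75
position: [503.9, 148.8, 4.4]
tcp_rot: [0.616, 0.349, -0.614, 0.35]
contact_force: [-2.1, 0.5, 7.8]
gripper_width: 9.4
```

```bash
python3 snap.py s9 scene 230 240 120 90; python3 snap.py w9
```

```text
9.75 [503.9 148.8   4.4] [0.19 0.13 1.88 0.   1.13 0.73] 9.4 [-2.1  0.5  7.8]
9.8 [503.9 148.8   4.4] [0.19 0.13 1.88 0.   1.13 0.73] 9.6 [-0.6  0.1  7.7]
```

View pics/s9.png

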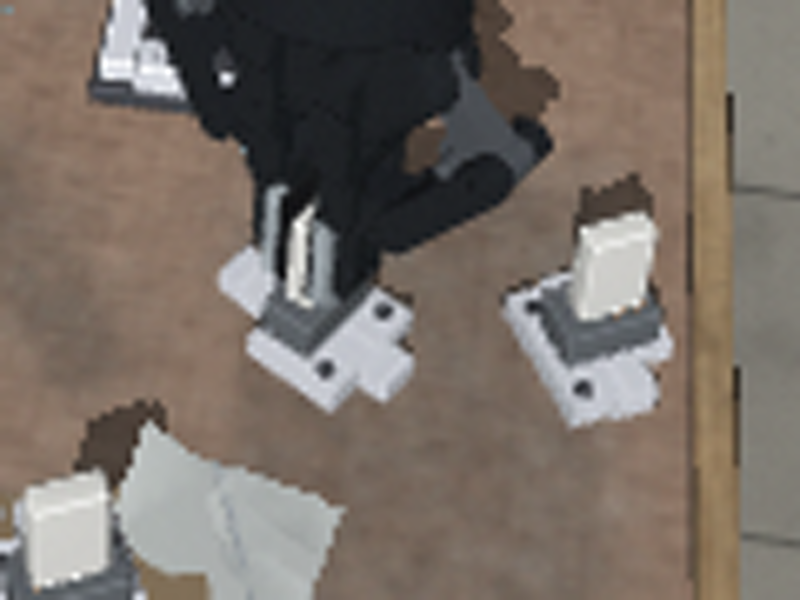

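View pics/w9.png

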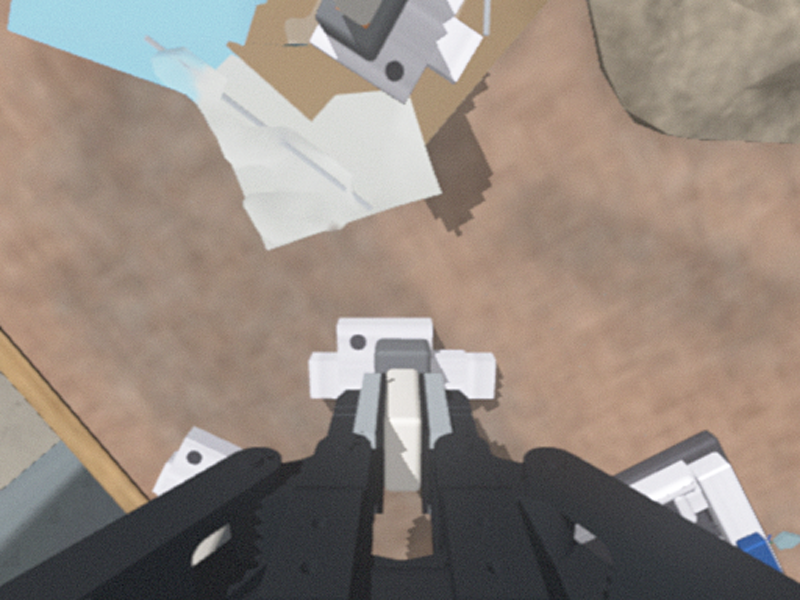

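Call:
carry_out --deltas '[{"fingers":-1,"tx":0,"ty":0,"tz":4,"ax":0,"ay":0,"az":0},{"fingers":-1,"tx":0,"ty":0,"tz":8,"ax":0,"ay":0,"az":0},{"fingers":-1,"tx":0.5,"ty":-4,"tz":9,"ax":0,"ay":0,"az":5},{"fingers":-1,"tx":2,"ty":-8.5,"tz":9,"ax":0,"ay":0,"az":12},{"fingers":-1,"tx":3,"ty":-13,"tz":9,"ax":0,"ay":0,"az":19},{"fingers":-1,"tx":3.8,"ty":-17.5,"tz":9,"ax":0,"ay":0,"az":26},{"fingers":-1,"tx":3.8,"ty":-22,"tz":9,"ax":0,"ay":0,"az":31.9},{"fingers":-1,"tx":3.8,"ty":-22,"tz":9,"ax":0,"ay":0,"az":31.9},{"fingers":-1,"tx":3.8,"ty":-22,"tz":9,"ax":0,"ay":0,"az":31.9}]'

```text
time: 10.75
position: [540.3, -72.5, 92.8]
tcp_rot: [0.496, 0.504, -0.496, 0.504]
contact_force: [0.8, 0.4, -1.3]
gripper_width: 9.6
```

```bash
python3 snap.py w10
```

```text
10.75 [540.3 -72.5  92.8] [-0.23  0.07  1.77  0.    1.31 -0.24] 9.6 [ 0.8  0.4 -1.3]
```

View pics/w10.png

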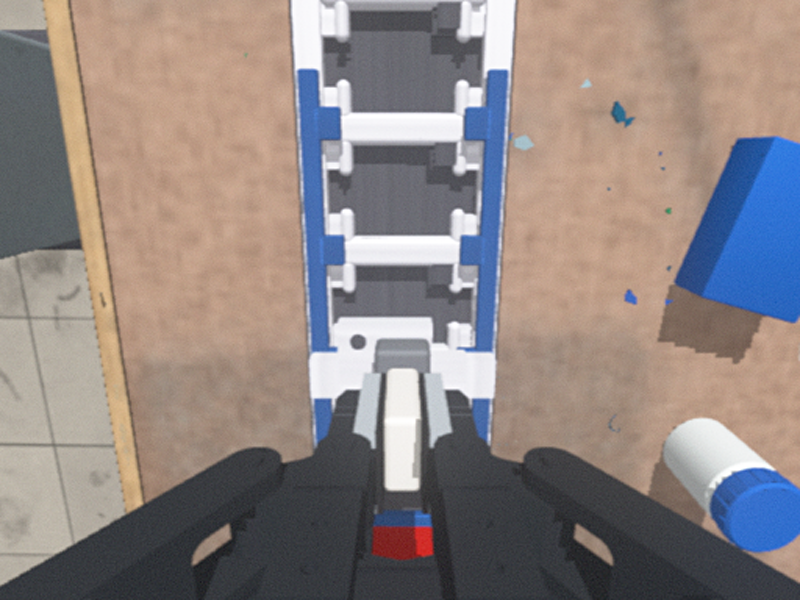

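Run:
```python
from dots import *
z=np.load('w10.npz'); st={'position':z['pos'],'tcp_rot':z['rot']}; c=cam('wrist',st)
p=z['p'];X=cloud('w',z['d'],c); Rm=R.from_quat(z['rot']).as_matrix()
print('tool y ang',np.degrees(np.arctan2(Rm[1,1],Rm[0,1])))
# heights near dot
print('z rel at plate top', [ (X[v,u,2]-z['pos'][2]).round(1) for u,v in [(222,213),(240,210),(258,212)]])
u,_=dots(p,c,[(229,219)]); print(u)
for zz in (3.6,2,1): 
    W=ray(c,u,z['pos'][2]+zz); print(zz,'dot tool', (Rm.T@(W[0]-z['pos'])).round(2))
hsv=cv2.cvtColor(p,cv2.COLOR_BGR2HSV); m=((hsv[...,1]<50)&(hsv[...,2]>150)).astype(np.uint8); m[200:]=0;m[:,:185]=0;m[:,335:]=0
n,l,sts,ce=cv2.connectedComponentsWithStats(m)
for i in range(1,n):
    if sts[i,4]>150:
        v,uu=np.nonzero(l==i); W=ray(c,np.c_[uu,v],17)[:,:2].astype(np.float32); print(sts[i],cv2.minAreaRect(W))
# bar edges along columns near centre
g=m
for col in (235,245,255,265,275):
    t=np.nonzero(np.diff(m[:,col].astype(int)))[0]+0.5; print(col,t, ray(c,[(col,x) for x in t],17)[:,1].round(1))
```

```text
tool y ang 0.8925433708940212
z rel at plate top [np.float64(2.9), np.float64(3.4), np.float64(3.2)]
[[228.64864865 218.43243243]]
3.6 dot tool [ -3.6  -13.9  -11.32]
2 dot tool [ -2.   -14.04 -10.72]
1 dot tool [ -1.   -14.14 -10.34]
[ 186    0  144  200 9140] ((540.9337768554688, -7.1018218994140625), (94.71263122558594, 135.84405517578125), 0.8286476731300354)
235 [  5.5  71.5  92.5 149.5 169.5] [ 57.4  16.8   3.  -37.1 -52.1]
245 [  2.5   3.5   5.5  71.5  91.5 149.5 169.5] [ 59.2  58.6  57.5  16.9   3.7 -37.  -52. ]
255 [  4.5  71.5  92.5 149.5 169.5] [ 58.2  17.    3.2 -36.9 -51.9]
265 [  4.5  71.5  92.5 149.5 169.5] [ 58.3  17.1   3.3 -36.8 -51.8]
275 [  5.5  71.5  91.5 149.5 169.5] [ 57.8  17.2   4.  -36.7 -51.7]
```

Run:
```python
from dots import *
z=np.load('w10.npz'); st={'position':z['pos'],'tcp_rot':z['rot']}; c=cam('wrist',st)
print(c[0]); print(calibration('wrist')['T_tool_cam'][:,3],R.from_quat(z['rot']).as_matrix().round(4))
Rm=R.from_quat(z['rot']).as_matrix(); print((Rm.T@(c[2]-z['pos'])))
u=[[228.65,218.43]]; W=ray(c,u,z['pos'][2]+3.6); print(W, W-z['pos'], proj(c,W))
for uu in (198.4,214.4,257.6,316.8): print(uu,(Rm.T@(ray(c,[[uu,240]],z['pos'][2]+3.2)[0]-z['pos'])).round(2))
```

```text
[[331.73684006   0.         257.16051733]
 [  0.         331.73684006 195.52350192]
 [  0.           0.           1.        ]]
[-167.93014307    1.18084709  -72.94243911    1.        ] [[ 2.000e-04  9.999e-01  1.560e-02]
 [ 3.000e-04  1.560e-02 -9.999e-01]
 [-1.000e+00  2.000e-04 -3.000e-04]]
[-167.93014307    1.18084709  -72.94243911]
[[526.26997695 -61.40917621  96.38270458]] [[-14.07112337  11.10145484   3.6       ]] [[228.65 218.43]]
198.4 [ -3.21 -30.58   1.21]
214.4 [ -3.2  -21.94   1.22]
257.6 [-3.2   1.38  1.25]
316.8 [-3.19 33.33  1.29]
```

```bash
python3 - <<'E'
from h import *
for i in range(3): print(calibration('wrist')['T_tool_cam'][:3,3], calibration('top')['tvec'])
E
python3 - <<'E'
from bench import *
print(calibration('wrist')['T_tool_cam'])
print(state()['position'],state()['position'])
E
```

```text
[-167.93014307    1.18084709  -72.94243911] [ -63.35577427  593.03955208 1017.00494859]
[-167.93014307    1.18084709  -72.94243911] [ -63.35577427  593.03955208 1017.00494859]
[-167.93014307    1.18084709  -72.94243911] [ -63.35577427  593.03955208 1017.00494859]
[[-1.96017417e-04 -2.85862729e-01  9.58270558e-01 -1.67930143e+02]
 [ 9.99999491e-01 -1.00493717e-03 -9.52306884e-05  1.18084709e+00]
 [ 9.90224607e-04  9.58270051e-01  2.85862781e-01 -7.29424391e+01]
 [ 0.00000000e+00  0.00000000e+00  0.00000000e+00  1.00000000e+00]]
[540.29260388 -71.39254872  92.61430758] [540.29260388 -71.39254872  92.61430758]
```

```bash
cat > rail.py <<'E'
from dots import *
import sys
z=np.load(sys.argv[1]); st={'position':z['pos'],'tcp_rot':z['rot']}; c=cam('wrist',st)
p=z['p']; hsv=cv2.cvtColor(p,cv2.COLOR_BGR2HSV)
b=((hsv[...,0]>100)&(hsv[...,0]<125)&(hsv[...,1]>120)); b[:,:150]=0;b[:,370:]=0
L=[]
for v in range(int(sys.argv[2]),int(sys.argv[3]),4):
    u=np.nonzero(b[v])[0]
    if len(u)<8: continue
    W=ray(c,[(u[0],v),(u[-1],v)],23)[:,:2]; m=W.mean(0); L.append((m[1],m[0],W[1,0]-W[0,0]))
L=np.array(L); w=np.median(L[:,2]); L=L[abs(L[:,2]-w)<2]; k=np.polyfit(L[:,0],L[:,1],1); print('n',len(L),'width',w,'yaw',-np.degrees(k[0]),'resid',np.std(L[:,1]-np.polyval(k,L[:,0])))
for y in (38,-18,-74,-130): print('x at y',y,np.polyval(k,y).round(2))
E
python3 rail.py w10.npz 60 215
```

```text
n 38 width 87.10039900631142 yaw 0.6165180976254842 resid 0.1467274209095687
x at y 38 540.12
x at y -18 540.72
x at y -74 541.33
x at y -130 541.93
```

Run:
```python
from dots import *
for f in ('w9.npz','w10.npz'):
    z=np.load(f); st={'position':z['pos'],'tcp_rot':z['rot']}; c=cam('wrist',st); Rm=R.from_quat(z['rot']).as_matrix()
    g=cv2.cvtColor(z['p'],cv2.COLOR_BGR2GRAY).astype(float)
    col=g[190:225,220:235].mean(1).round(); print(f,dict(zip(range(190,225),col)))
    zz=3.2
    for v in (203.5,204,205): print(v,(Rm.T@(ray(c,[[228,v]],z['pos'][2]+zz)[0]-z['pos'])).round(2))
    u,_=dots(z['p'],c,[(229,219)]); print('dot',u,(Rm.T@(ray(c,u,z['pos'][2]+zz)[0]-z['pos'])).round(2))
```

```text
w9.npz {190: np.float64(138.0), 191: np.float64(139.0), 192: np.float64(137.0), 193: np.float64(137.0), 194: np.float64(137.0), 195: np.float64(136.0), 196: np.float64(136.0), 197: np.float64(136.0), 198: np.float64(135.0), 199: np.float64(136.0), 200: np.float64(134.0), 201: np.float64(132.0), 202: np.float64(142.0), 203: np.float64(184.0), 204: np.float64(223.0), 205: np.float64(225.0), 206: np.float64(223.0), 207: np.float64(224.0), 208: np.float64(229.0), 209: np.float64(231.0), 210: np.float64(232.0), 211: np.float64(235.0), 212: np.float64(237.0), 213: np.float64(237.0), 214: np.float64(203.0), 215: np.float64(167.0), 216: np.float64(152.0), 217: np.float64(143.0), 218: np.float64(141.0), 219: np.float64(142.0), 220: np.float64(144.0), 221: np.float64(152.0), 222: np.float64(166.0), 223: np.float64(196.0), 224: np.float64(229.0)}
203.5 [ -3.19 -14.06 -19.47]
204 [ -3.19 -14.07 -19.2 ]
205 [ -3.19 -14.08 -18.65]
dot [[228.63013699 218.5890411 ]] [ -3.21 -13.94 -11.08]
w10.npz {190: np.float64(99.0), 191: np.float64(98.0), 192: np.float64(97.0), 193: np.float64(99.0), 194: np.flo
[... 172 characters left out ...]
(104.0), 202: np.float64(134.0), 203: np.float64(212.0), 204: np.float64(238.0), 205: np.float64(238.0), 206: np.float64(236.0), 207: np.float64(236.0), 208: np.float64(238.0), 209: np.float64(239.0), 210: np.float64(240.0), 211: np.float64(242.0), 212: np.float64(244.0), 213: np.float64(241.0), 214: np.float64(209.0), 215: np.float64(176.0), 216: np.float64(158.0), 217: np.float64(152.0), 218: np.float64(148.0), 219: np.float64(150.0), 220: np.float64(153.0), 221: np.float64(161.0), 222: np.float64(175.0), 223: np.float64(208.0), 224: np.float64(239.0)}
203.5 [ -3.2  -14.06 -19.47]
204 [ -3.2  -14.07 -19.2 ]
205 [ -3.2  -14.08 -18.65]
dot [[228.64864865 218.43243243]] [ -3.2  -13.93 -11.17]
```

Call:
carry_out --deltas '[{"fingers":-1,"tx":-0.04,"ty":0.19,"tz":-3,"ax":0,"ay":0,"az":-0.2},{"fingers":-1,"tx":-0.04,"ty":0.19,"tz":-5.5,"ax":0,"ay":0,"az":-0.2},{"fingers":-1,"tx":-0.04,"ty":0.19,"tz":-6.7,"ax":0,"ay":0,"az":-0.2},{"fingers":-1,"tx":-0.04,"ty":0.19,"tz":-6.7,"ax":0,"ay":0,"az":-0.2},{"fingers":-1,"tx":-0.04,"ty":0.19,"tz":-6.7,"ax":0,"ay":0,"az":-0.2}]'

```text
time: 11.3
position: [540.5, -69.0, 26.3]
tcp_rot: [0.496, 0.504, -0.496, 0.504]
contact_force: [0.3, -0.4, -0.4]
gripper_width: 9.3
```

```bash
python3 snap.py w11; python3 rail.py w11.npz 20 190
```

```text
11.3 [540.5 -69.   26.3] [-0.22  0.15  1.81  0.    1.18 -0.24] 9.3 [ 0.3 -0.4 -0.4]
n 40 width 87.7967371319532 yaw 0.7150559847350328 resid 0.11374769708307524
x at y 38 540.07
x at y -18 540.77
x at y -74 541.47
x at y -130 542.17
```

View pics/w11.png

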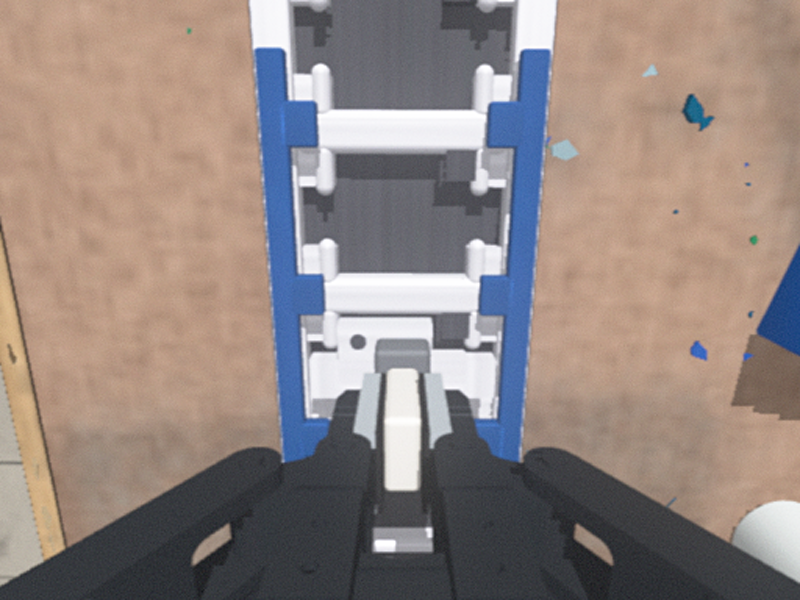

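```bash
cat > fit.py <<'E'
from dots import *
import sys
z=np.load(sys.argv[1]); st={'position':z['pos'],'tcp_rot':z['rot']}; c=cam('wrist',st); Rm=R.from_quat(z['rot']).as_matrix(); p=z['p']
print('T',calibration('wrist')['T_tool_cam'][:3,3].round(2),'ang',np.degrees(np.arctan2(Rm[1,1],Rm[0,1])).round(2))
u,_=dots(p,c,[(229,219)]); W=ray(c,u,z['pos'][2]+3.2)[0]
print('dot',u.round(2),W.round(2)); P=W+Rm@np.array([0,15.2,14.]); print('plate centre',P.round(2))
g=cv2.cvtColor(p,cv2.COLOR_BGR2GRAY).astype(float)
prof=g[:,215:300].mean(1)
m=((prof>170)).astype(int); t=np.nonzero(np.diff(m))[0]+0.5
print([(a,ray(c,[[257,a]],17)[0,1].round(2)) for a in t if a<215])
E
python3 fit.py w11.npz
```

```text
T [-167.93    1.18  -72.94] ang 0.96
dot [[228.67 218.37]] [526.38 -58.    29.51]
plate centre [541.81 -71.74  29.51]
[(np.float64(69.5), np.float64(16.97)), (np.float64(95.5), np.float64(4.5)), (np.float64(174.5), np.float64(-36.88)), (np.float64(199.5), np.float64(-51.2)), (np.float64(202.5), np.float64(-52.97))]
```

```bash
python3 snap.py w12; python3 rail.py w12.npz 20 190; python3 fit.py w12.npz
```

```text
11.35 [541.1 -69.3  27. ] [-0.22  0.14  1.81  0.    1.18 -0.24] 9.4 [ 0.6 -0.4 -0.8]
n 40 width 87.72600446438963 yaw 0.7268541344363105 resid 0.1165921816640432
x at y 38 540.04
x at y -18 540.75
x at y -74 541.46
x at y -130 542.17
T [-167.93    1.18  -72.94] ang 0.95
dot [[228.72 218.41]] [527.02 -58.33  30.15]
plate centre [542.45 -72.08  30.19]
[(np.float64(68.5), np.float64(17.15)), (np.float64(94.5), np.float64(4.67)), (np.float64(173.5), np.float64(-36.79)), (np.float64(198.5), np.float64(-51.14)), (np.float64(202.5), np.float64(-53.5))]
```

Call:
carry_out --deltas '[{"fingers":-1,"tx":-0.08,"ty":-0.12,"tz":-0.1,"ax":0,"ay":0,"az":-0.2},{"fingers":-1,"tx":-0.08,"ty":-0.12,"tz":-0.1,"ax":0,"ay":0,"az":-0.2},{"fingers":-1,"tx":-0.08,"ty":-0.12,"tz":-0.1,"ax":0,"ay":0,"az":-0.2},{"fingers":-1,"tx":-0.08,"ty":-0.12,"tz":-0.1,"ax":0,"ay":0,"az":-0.2}]'

```text
time: 11.8
position: [539.3, -70.9, 24.7]
tcp_rot: [0.497, 0.503, -0.497, 0.503]
contact_force: [0.6, 0.5, -2.0]
gripper_width: 9.2
```

```bash
python3 snap.py w13; python3 rail.py w13.npz 20 190; python3 fit.py w13.npz
```

```text
11.8 [539.3 -70.9  24.7] [-0.23  0.15  1.82  0.    1.18 -0.24] 9.2 [ 0.6  0.5 -2. ]
n 41 width 87.79295301278847 yaw 0.7061661263466098 resid 0.07398716556295239
x at y 38 540.04
x at y -18 540.73
x at y -74 541.42
x at y -130 542.11
T [-167.93    1.18  -72.95] ang 0.7
dot [[228.65 218.43]] [525.2  -59.93  27.9 ]
plate centre [540.57 -73.75  27.9 ]
[(np.float64(65.5), np.float64(16.74)), (np.float64(91.5), np.float64(4.47)), (np.float64(171.5), np.float64(-36.81)), (np.float64(196.5), np.float64(-50.93)), (np.float64(202.5), np.float64(-54.42))]
```

Call:
carry_out --deltas '[{"fingers":-1,"tx":0,"ty":0,"tz":0,"ax":0,"ay":0,"az":0},{"fingers":-1,"tx":0,"ty":0,"tz":0,"ax":0,"ay":0,"az":0},{"fingers":-1,"tx":0,"ty":0,"tz":0,"ax":0,"ay":0,"az":0}]'

```text
time: 12.15
position: [539.2, -70.8, 24.5]
tcp_rot: [0.497, 0.503, -0.497, 0.503]
contact_force: [0.1, 0.3, -1.5]
gripper_width: 9.0
```

```bash
for i in 1 2 3; do python3 snap.py w14; python3 rail.py w14.npz 20 190 | sed -n 4p; python3 fit.py w14.npz|tail -2;done
```

```text
12.15 [539.2 -70.8  24.5] [-0.22  0.15  1.82  0.    1.18 -0.24] 9.0 [ 0.1  0.3 -1.5]
x at y -74 541.43
plate centre [540.47 -73.62  27.66]
[(np.float64(65.5), np.float64(16.85)), (np.float64(91.5), np.float64(4.6)), (np.float64(172.5), np.float64(-37.18)), (np.float64(197.5), np.float64(-51.31)), (np.float64(202.5), np.float64(-54.21))]
12.2 [539.2 -70.8  24.5] [-0.22  0.15  1.82 -0.    1.18 -0.24] 9.6 [-0.1 -0.1 -1.7]
x at y -74 541.42
plate centre [540.51 -73.6   27.69]
[(np.float64(65.5), np.float64(16.84)), (np.float64(91.5), np.float64(4.58)), (np.float64(172.5), np.float64(-37.2)), (np.float64(197.5), np.float64(-51.33)), (np.float64(202.5), np.float64(-54.24))]
12.25 [539.2 -70.8  24.5] [-0.22  0.15  1.82 -0.    1.18 -0.24] 9.6 [ 1.1  0.1 -1.6]
x at y -74 541.45
plate centre [540.51 -73.6   27.7 ]
[(np.float64(65.5), np.float64(16.84)), (np.float64(91.5), np.float64(4.58)), (np.float64(172.5), np.float64(-37.21)), (np.float64(197.5), np.float64(-51.34)), (np.float64(202.5), np.float64(-54.24))]
```

Call:
carry_out --deltas '[{"fingers":-1,"tx":0.09,"ty":0.03,"tz":0,"ax":0,"ay":0,"az":0},{"fingers":-1,"tx":0.09,"ty":0.03,"tz":0,"ax":0,"ay":0,"az":0},{"fingers":-1,"tx":0.09,"ty":0.03,"tz":-0.3,"ax":0,"ay":0,"az":0},{"fingers":-1,"tx":0.09,"ty":0.03,"tz":-0.6,"ax":0,"ay":0,"az":0},{"fingers":-1,"tx":0.09,"ty":0.03,"tz":-0.9,"ax":0,"ay":0,"az":0},{"fingers":-1,"tx":0.09,"ty":0.03,"tz":-1.2,"ax":0,"ay":0,"az":0},{"fingers":-1,"tx":0.09,"ty":0.03,"tz":-1.4,"ax":0,"ay":0,"az":0},{"fingers":-1,"tx":0.09,"ty":0.03,"tz":-1.4,"ax":0,"ay":0,"az":0},{"fingers":-1,"tx":0.09,"ty":0.03,"tz":-1.4,"ax":0,"ay":0,"az":0}]'

```text
time: 13.2
position: [540.2, -70.6, 12.4]
tcp_rot: [0.497, 0.503, -0.497, 0.503]
contact_force: [-10.1, 1.4, 18.7]
gripper_width: 9.2
```

```bash
python3 snap.py w15; python3 rail.py w15.npz 20 190 | sed -n 4p; python3 fit.py w15.npz|tail -2
```

```text
13.2 [540.2 -70.6  12.4] [-0.22  0.17  1.82 -0.    1.16 -0.24] 9.2 [-10.1   1.4  18.7]
x at y -74 541.39
plate centre [541.22 -73.39  15.55]
[(np.float64(63.5), np.float64(16.88)), (np.float64(91.5), np.float64(4.61)), (np.float64(177.5), np.float64(-36.86)), (np.float64(204.5), np.float64(-51.22)), (np.float64(205.5), np.float64(-51.77))]
```

View pics/w15.png

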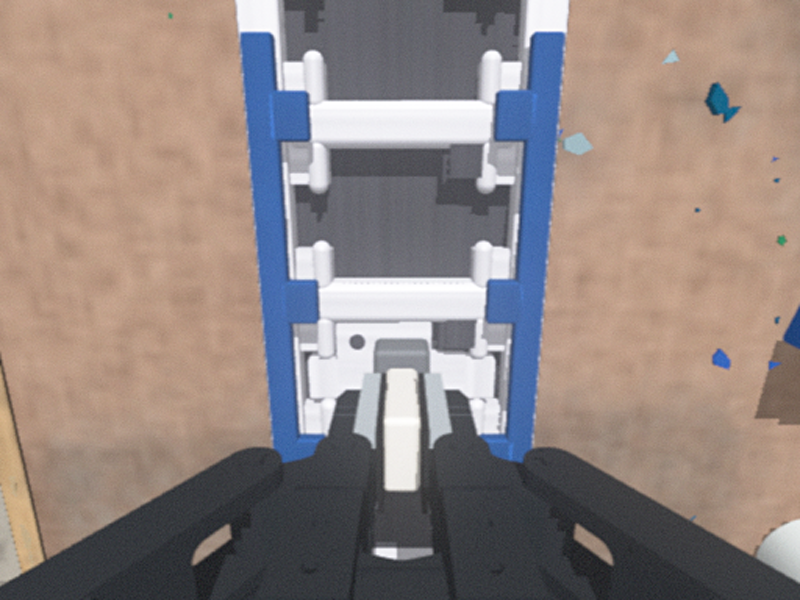

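Call:
carry_out --deltas '[{"fingers":-1,"tx":0,"ty":0,"tz":0.3,"ax":0,"ay":0,"az":0},{"fingers":0,"tx":0,"ty":0,"tz":0.3,"ax":0,"ay":0,"az":0},{"fingers":0,"tx":0,"ty":0,"tz":0.3,"ax":0,"ay":0,"az":0},{"fingers":0,"tx":0,"ty":0,"tz":0.3,"ax":0,"ay":0,"az":0},{"fingers":0,"tx":0,"ty":0,"tz":4,"ax":0,"ay":0,"az":0},{"fingers":0,"tx":0,"ty":0,"tz":8,"ax":0,"ay":0,"az":0},{"fingers":0,"tx":0,"ty":0,"tz":8,"ax":0,"ay":0,"az":0}]'

```text
time: 13.95
position: [544.4, -71.4, 96.8]
tcp_rot: [0.499, 0.5, -0.495, 0.506]
contact_force: [0.1, 0.5, 1.0]
gripper_width: 42.8
```

```bash
python3 snap.py w16
python3 - <<'E'
from h import *
z=np.load('w16.npz'); c=cam('wrist',{'position':z['pos'],'tcp_rot':z['rot']}); X=cloud('w',z['d'],c)
E
```

```text
13.95 [544.4 -71.4  96.8] [-0.22  0.06  1.76  0.    1.31 -0.24] 42.8 [0.1 0.5 1. ]
```

View pics/w16.png

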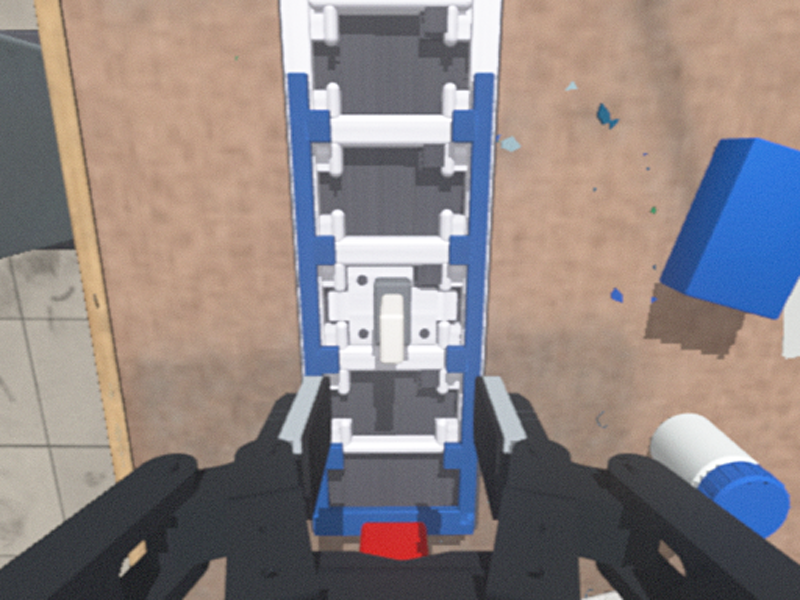

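Call:
carry_out --deltas '[{"fingers":0,"tx":0.4,"ty":4,"tz":4,"ax":0,"ay":0,"az":8},{"fingers":0,"tx":0.4,"ty":8,"tz":4,"ax":0,"ay":0,"az":16},{"fingers":0,"tx":0.4,"ty":12,"tz":4,"ax":0,"ay":0,"az":24},{"fingers":0,"tx":0.4,"ty":16,"tz":4,"ax":0,"ay":0,"az":32},{"fingers":0,"tx":1,"ty":20,"tz":4,"ax":0,"ay":0,"az":40},{"fingers":0,"tx":1,"ty":24,"tz":4,"ax":0,"ay":0,"az":48},{"fingers":0,"tx":1,"ty":27,"tz":4,"ax":0,"ay":0,"az":56},{"fingers":0,"tx":1,"ty":30,"tz":4,"ax":0,"ay":0,"az":64},{"fingers":0,"tx":1.5,"ty":32.2,"tz":4,"ax":0,"ay":0,"az":72},{"fingers":0,"tx":1.5,"ty":32.2,"tz":4,"ax":0,"ay":0,"az":80},{"fingers":0,"tx":1.5,"ty":32.2,"tz":4,"ax":0,"ay":0,"az":88},{"fingers":0,"tx":1.5,"ty":32.2,"tz":4,"ax":0,"ay":0,"az":96}]'

```text
time: 15.2
position: [554.2, 251.6, 128.6]
tcp_rot: [-0.044, 0.707, 0.043, 0.705]
contact_force: [1.1, -0.7, 0.5]
gripper_width: 42.4
```

Call:
carry_out --deltas '[{"fingers":0,"tx":0,"ty":0,"tz":0,"ax":0,"ay":0,"az":7},{"fingers":0,"tx":0,"ty":0,"tz":-2,"ax":0,"ay":0,"az":14},{"fingers":0,"tx":0,"ty":0,"tz":-5,"ax":0,"ay":0,"az":21},{"fingers":0,"tx":0,"ty":0,"tz":-5,"ax":0,"ay":0,"az":21},{"fingers":0,"tx":0,"ty":0,"tz":-5,"ax":0,"ay":0,"az":21},{"fingers":0,"tx":0,"ty":0,"tz":-5,"ax":0,"ay":0,"az":21}]'

```text
time: 15.8
position: [555.8, 251.7, 81.6]
tcp_rot: [-0.168, 0.686, 0.168, 0.687]
contact_force: [0.9, 0.7, 0.4]
gripper_width: 42.8
```

```bash
python3 snap.py w17
```

```text
15.8 [555.8 251.7  81.6] [ 0.34  0.24  1.59  0.    1.31 -1.71] 42.8 [0.9 0.7 0.4]
```

View pics/w17.png

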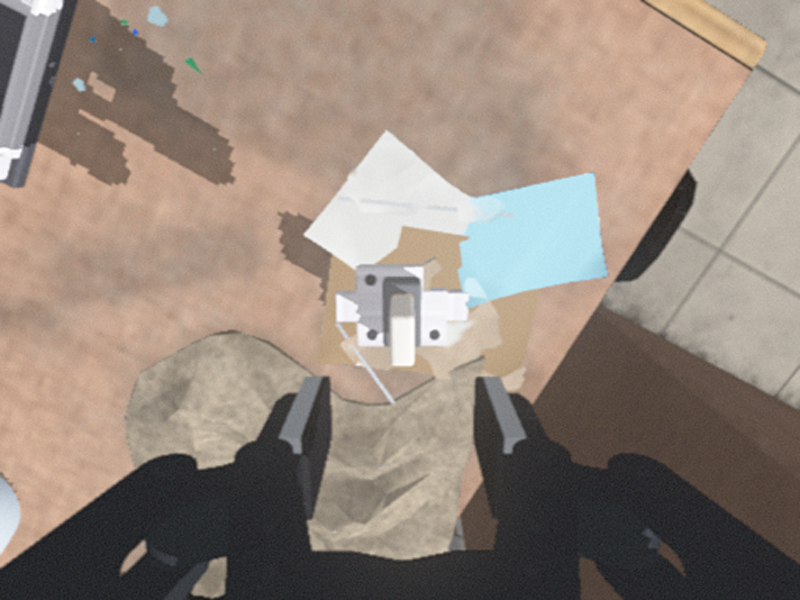

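```bash
cat > meas.py <<'E'
from dots import *
import sys
z=np.load(sys.argv[1]); st={'position':z['pos'],'tcp_rot':z['rot']}; c=cam('wrist',st)
k=.64; S=np.array(list(map(float,sys.argv[2:8]))).reshape(3,2)*k
u,W=dots(z['p'],c,S); P=pose(W); print(u.round(1).tolist(),P[0].round(2),P[1],P[2],P[3],P[4])
Rm=R.from_quat(z['rot']).as_matrix(); print('tool y ang',np.degrees(np.arctan2(Rm[1,1],Rm[0,1])), 'T',calibration('wrist')['T_tool_cam'][:3,3])
d=np.r_[P[0],0]-np.r_[z['pos'][:2],0]; print('delta world',d,'tool y,z',Rm.T[1:]@d)
X=cloud('w',z['d'],c); m=(abs(X[...,0]-P[0][0])<60)&(abs(X[...,1]-P[0][1])<60); print('max z nearby',np.percentile(X[m][:,2],[50,90]))
E
python3 meas.py w17.npz 372 333 434 333 371 280
```

```text
[[237.9, 213.4], [277.6, 213.6], [236.9, 178.9]] [557.03 252.2 ] 117.1395732838242 118.16737645387457 30.69298071654733 27.43493540761466
tool y ang 117.55077868391803 T [-167.92756893   -0.29511153  -71.50921823]
delta world [1.28270265 0.49174706 0.        ] tool y,z [-0.15731073  1.36469472]
max z nearby [158.76329062 187.45208126]
```

Call:
carry_out --deltas '[{"fingers":0,"tx":0,"ty":0.03,"tz":-2.5,"ax":0,"ay":0,"az":0},{"fingers":0,"tx":0,"ty":0.03,"tz":-5.5,"ax":0,"ay":0,"az":0},{"fingers":0,"tx":0,"ty":0.03,"tz":-7.8,"ax":0,"ay":0,"az":0},{"fingers":0,"tx":0,"ty":0.03,"tz":-7.8,"ax":0,"ay":0,"az":0},{"fingers":0,"tx":0,"ty":0.03,"tz":-7.8,"ax":0,"ay":0,"az":0},{"fingers":0,"tx":0,"ty":0.03,"tz":-7.8,"ax":0,"ay":0,"az":0},{"fingers":-1,"tx":0,"ty":0.03,"tz":-7.8,"ax":0,"ay":0,"az":0},{"fingers":-1,"tx":0,"ty":0.03,"tz":-7.8,"ax":0,"ay":0,"az":0},{"fingers":-1,"tx":0,"ty":0.03,"tz":-7.8,"ax":0,"ay":0,"az":0},{"fingers":-1,"tx":0,"ty":0.03,"tz":-7.8,"ax":0,"ay":0,"az":0},{"fingers":-1,"tx":0,"ty":0.03,"tz":-7.8,"ax":0,"ay":0,"az":0}]' --squeeze 30

```text
time: 16.95
position: [556.0, 252.1, 3.9]
tcp_rot: [-0.169, 0.686, 0.169, 0.687]
contact_force: [-1.2, -0.6, 7.2]
gripper_width: 9.5
```

```bash
python3 snap.py w18
```

```text
16.95 [556.  252.1   3.9] [ 0.34  0.34  1.63 -0.    1.17 -1.71] 9.5 [-1.2 -0.6  7.2]
```

View pics/w18.png

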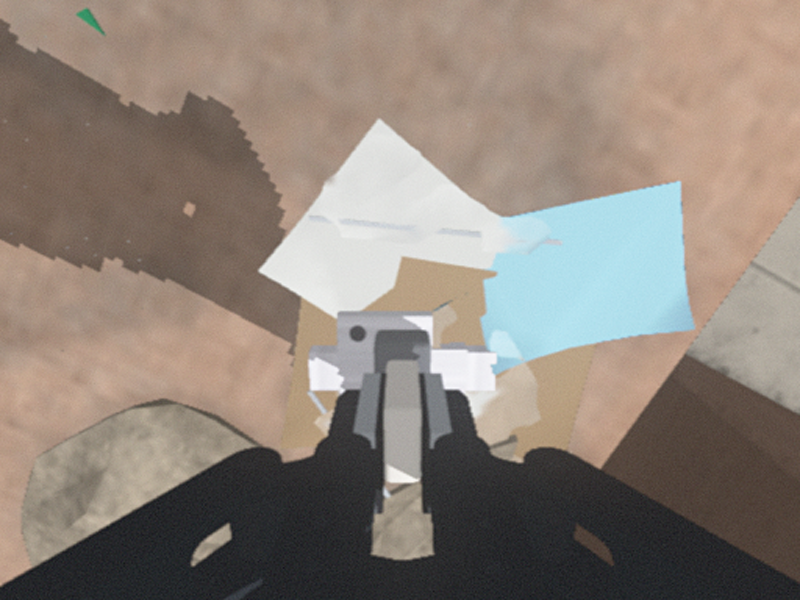

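Call:
carry_out --deltas '[{"fingers":-1,"tx":0,"ty":0,"tz":4,"ax":0,"ay":0,"az":0},{"fingers":-1,"tx":0,"ty":0,"tz":8,"ax":0,"ay":0,"az":0},{"fingers":-1,"tx":0,"ty":-2,"tz":12,"ax":0,"ay":0,"az":-8},{"fingers":-1,"tx":-1.6,"ty":-6,"tz":12,"ax":0,"ay":0,"az":-16},{"fingers":-1,"tx":-1.6,"ty":-10,"tz":12,"ax":0,"ay":0,"az":-24},{"fingers":-1,"tx":-1.6,"ty":-14,"tz":12,"ax":0,"ay":0,"az":-32},{"fingers":-1,"tx":-1.6,"ty":-18,"tz":12,"ax":0,"ay":0,"az":-40},{"fingers":-1,"tx":-1.6,"ty":-21,"tz":12,"ax":0,"ay":0,"az":-48},{"fingers":-1,"tx":-1.6,"ty":-24,"tz":12,"ax":0,"ay":0,"az":-56},{"fingers":-1,"tx":-1.6,"ty":-26,"tz":12,"ax":0,"ay":0,"az":-64},{"fingers":-1,"tx":-1.6,"ty":-27,"tz":12,"ax":0,"ay":0,"az":-72},{"fingers":-1,"tx":-1.6,"ty":-27,"tz":12,"ax":0,"ay":0,"az":-80}]'

```text
time: 18.2
position: [538.8, -19.9, 122.3]
tcp_rot: [0.314, 0.634, -0.314, 0.633]
contact_force: [0.1, -0.7, -2.1]
gripper_width: 9.4
```

Call:
carry_out --deltas '[{"fingers":-1,"tx":0,"ty":0,"tz":0,"ax":0,"ay":0,"az":-8},{"fingers":-1,"tx":0,"ty":0,"tz":0,"ax":0,"ay":0,"az":-16},{"fingers":-1,"tx":0,"ty":0,"tz":-3,"ax":0,"ay":0,"az":-24},{"fingers":-1,"tx":0,"ty":0,"tz":-6,"ax":0,"ay":0,"az":-32},{"fingers":-1,"tx":0,"ty":0,"tz":-9,"ax":0,"ay":0,"az":-36.9},{"fingers":-1,"tx":0,"ty":0,"tz":-9,"ax":0,"ay":0,"az":-36.9},{"fingers":-1,"tx":0,"ty":0,"tz":-9,"ax":0,"ay":0,"az":-36.9},{"fingers":-1,"tx":0,"ty":0,"tz":-9,"ax":0,"ay":0,"az":-36.9},{"fingers":-1,"tx":0,"ty":0,"tz":-9,"ax":0,"ay":0,"az":-36.9},{"fingers":-1,"tx":0,"ty":0,"tz":-9,"ax":0,"ay":0,"az":-36.9}]'

```text
time: 19.2
position: [540.2, -18.4, 34.1]
tcp_rot: [0.497, 0.503, -0.496, 0.504]
contact_force: [0.5, -0.1, -0.5]
gripper_width: 9.5
```

```bash
python3 snap.py w19; python3 rail.py w19.npz 30 190; python3 fit.py w19.npz
```

```text
19.2 [540.2 -18.4  34.1] [-0.13  0.12  1.82 -0.    1.19 -0.14] 9.5 [ 0.5 -0.1 -0.5]
n 13 width 87.54905200242388 yaw 0.9745474423416148 resid 0.14660152078781558
x at y 38 539.91
x at y -18 540.86
x at y -74 541.81
x at y -130 542.76
T [-167.93    1.18  -72.95] ang 0.86
dot [[228.44 213.49]] [526.    -4.63  37.27]
plate centre [541.41 -18.4   37.31]
[(np.float64(72.5), np.float64(66.65)), (np.float64(84.5), np.float64(60.68)), (np.float64(162.5), np.float64(18.86)), (np.float64(186.5), np.float64(4.82)), (np.float64(197.5), np.float64(-1.82)), (np.float64(210.5), np.float64(-9.83))]
```

View pics/w19.png

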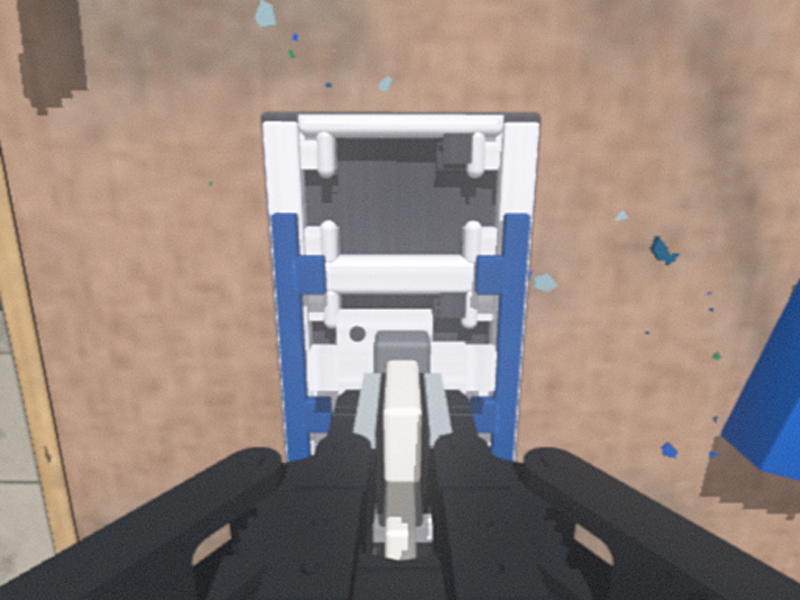

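Call:
carry_out --deltas '[{"fingers":-1,"tx":-0.05,"ty":0.1,"tz":-0.7,"ax":0,"ay":0,"az":-0.15},{"fingers":-1,"tx":-0.05,"ty":0.1,"tz":-0.7,"ax":0,"ay":0,"az":-0.15},{"fingers":-1,"tx":-0.05,"ty":0.1,"tz":-0.7,"ax":0,"ay":0,"az":-0.15},{"fingers":-1,"tx":-0.05,"ty":0.1,"tz":-0.7,"ax":0,"ay":0,"az":-0.15},{"fingers":-1,"tx":-0.05,"ty":0.1,"tz":-0.7,"ax":0,"ay":0,"az":-0.15}]'

```text
time: 19.75
position: [538.7, -17.2, 25.6]
tcp_rot: [0.497, 0.503, -0.497, 0.503]
contact_force: [-0.2, -0.4, -2.3]
gripper_width: 9.5
```

```bash
python3 snap.py w20; python3 rail.py w20.npz 30 190; python3 fit.py w20.npz
```

```text
19.75 [538.7 -17.2  25.6] [-0.13  0.13  1.83 -0.    1.18 -0.14] 9.5 [-0.2 -0.4 -2.3]
n 12 width 87.70440056396862 yaw 0.7774022983218734 resid 0.12989497739093822
x at y 38 539.99
x at y -18 540.75
x at y -74 541.51
x at y -130 542.27
T [-167.93    1.18  -72.95] ang 0.66
dot [[228.41 213.98]] [524.5   -3.73  28.76]
plate centre [539.86 -17.55  28.76]
[(np.float64(73.5), np.float64(66.77)), (np.float64(86.5), np.float64(60.59)), (np.float64(167.5), np.float64(18.91)), (np.float64(192.5), np.float64(4.82)), (np.float64(197.5), np.float64(1.92)), (np.float64(210.5), np.float64(-5.72))]
```

Call:
carry_out --deltas '[{"fingers":-1,"tx":0.09,"ty":0.03,"tz":0,"ax":0,"ay":0,"az":0},{"fingers":-1,"tx":0.09,"ty":0.03,"tz":0,"ax":0,"ay":0,"az":0},{"fingers":-1,"tx":0.09,"ty":0.03,"tz":-0.3,"ax":0,"ay":0,"az":0},{"fingers":-1,"tx":0.09,"ty":0.03,"tz":-0.6,"ax":0,"ay":0,"az":0},{"fingers":-1,"tx":0.09,"ty":0.03,"tz":-0.9,"ax":0,"ay":0,"az":0},{"fingers":-1,"tx":0.09,"ty":0.03,"tz":-1.2,"ax":0,"ay":0,"az":0},{"fingers":-1,"tx":0.09,"ty":0.03,"tz":-1.5,"ax":0,"ay":0,"az":0},{"fingers":-1,"tx":0.09,"ty":0.03,"tz":-1.55,"ax":0,"ay":0,"az":0},{"fingers":-1,"tx":0.09,"ty":0.03,"tz":-1.55,"ax":0,"ay":0,"az":0}]'

```text
time: 20.7
position: [539.9, -17.4, 11.7]
tcp_rot: [0.497, 0.503, -0.497, 0.503]
contact_force: [-7.6, -3.3, 17.3]
gripper_width: 9.2
```

```bash
python3 snap.py w21;python3 fit.py w21.npz
```

```text
20.7 [539.9 -17.4  11.7] [-0.13  0.15  1.83 -0.    1.15 -0.14] 9.2 [-7.6 -3.3 17.3]
T [-167.93    1.18  -72.95] ang 0.66
dot [[227.85 214.19]] [525.47  -3.97  14.95]
plate centre [540.83 -17.8   14.96]
[(np.float64(71.5), np.float64(66.64)), (np.float64(85.5), np.float64(60.52)), (np.float64(172.5), np.float64(19.11)), (np.float64(199.5), np.float64(4.94)), (np.float64(201.5), np.float64(3.86)), (np.float64(211.5), np.float64(-1.59))]
```

View pics/w21.png

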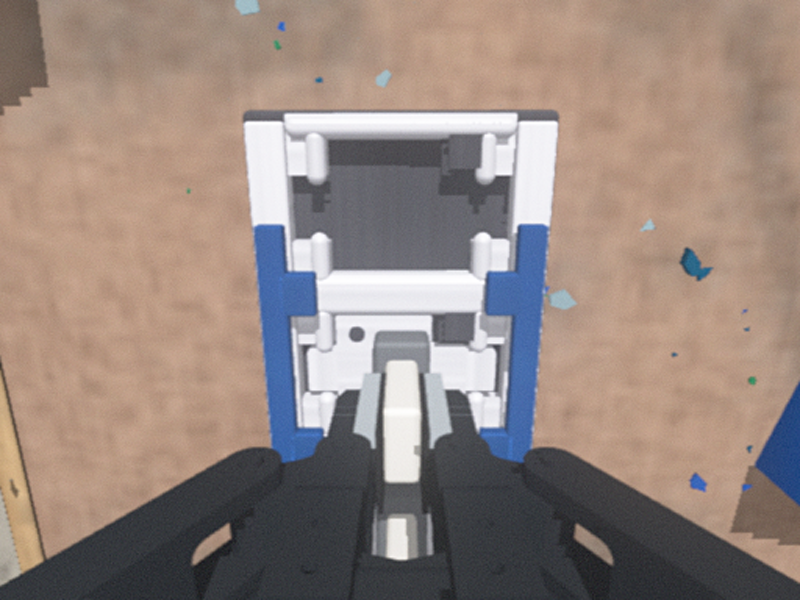

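Home. Release, rise, and go toward C (419,138.5, yaw ~120).

Call:
carry_out --deltas '[{"fingers":-1,"tx":0,"ty":0,"tz":0.3,"ax":0,"ay":0,"az":0},{"fingers":0,"tx":0,"ty":0,"tz":0.3,"ax":0,"ay":0,"az":0},{"fingers":0,"tx":0,"ty":0,"tz":0.3,"ax":0,"ay":0,"az":0},{"fingers":0,"tx":0,"ty":0,"tz":0.3,"ax":0,"ay":0,"az":0},{"fingers":0,"tx":0,"ty":0,"tz":4,"ax":0,"ay":0,"az":0},{"fingers":0,"tx":0,"ty":0,"tz":9,"ax":0,"ay":0,"az":0},{"fingers":0,"tx":-2,"ty":3,"tz":12,"ax":0,"ay":0,"az":8},{"fingers":0,"tx":-5,"ty":6,"tz":12,"ax":0,"ay":0,"az":16},{"fingers":0,"tx":-8,"ty":9,"tz":12,"ax":0,"ay":0,"az":24},{"fingers":0,"tx":-11,"ty":12,"tz":12,"ax":0,"ay":0,"az":32},{"fingers":0,"tx":-12.2,"ty":15.5,"tz":12,"ax":0,"ay":0,"az":40},{"fingers":0,"tx":-12.2,"ty":15.5,"tz":12,"ax":0,"ay":0,"az":48}]'

```text
time: 21.95
position: [415.6, 141.5, 129.9]
tcp_rot: [0.247, 0.663, -0.246, 0.662]
contact_force: [0.8, -0.2, 0.6]
gripper_width: 42.5
```

Call:
carry_out --deltas '[{"fingers":0,"tx":0,"ty":0,"tz":0,"ax":0,"ay":0,"az":8},{"fingers":0,"tx":0,"ty":0,"tz":0,"ax":0,"ay":0,"az":16},{"fingers":0,"tx":0,"ty":0,"tz":0,"ax":0,"ay":0,"az":24},{"fingers":0,"tx":0,"ty":0,"tz":0,"ax":0,"ay":0,"az":32},{"fingers":0,"tx":0,"ty":0,"tz":0,"ax":0,"ay":0,"az":40},{"fingers":0,"tx":0,"ty":0,"tz":0,"ax":0,"ay":0,"az":48},{"fingers":0,"tx":0,"ty":0,"tz":-2,"ax":0,"ay":0,"az":56},{"fingers":0,"tx":0,"ty":0,"tz":-4.5,"ax":0,"ay":0,"az":64},{"fingers":0,"tx":0,"ty":0,"tz":-4.5,"ax":0,"ay":0,"az":71},{"fingers":0,"tx":0,"ty":0,"tz":-4.5,"ax":0,"ay":0,"az":71},{"fingers":0,"tx":0,"ty":0,"tz":-4.5,"ax":0,"ay":0,"az":71},{"fingers":0,"tx":0,"ty":0,"tz":-4.5,"ax":0,"ay":0,"az":71}]'

```text
time: 23.15
position: [418.0, 138.3, 85.7]
tcp_rot: [-0.18, 0.683, 0.18, 0.684]
contact_force: [0.1, 0.3, -0.4]
gripper_width: 42.5
```

```bash
python3 snap.py w22
```

```text
23.15 [418.  138.3  85.7] [ 0.2  -0.22  2.06  0.    1.31 -1.88] 42.5 [ 0.1  0.3 -0.4]
```

View pics/w22.png

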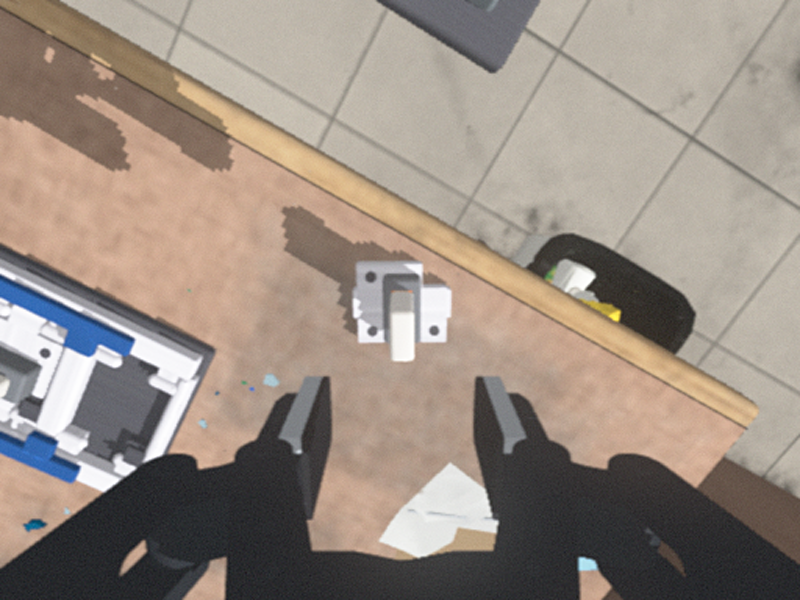

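Plate C has visibly short ears (worn); the notch is top right in this view at about (437,275). Measure it.

```bash
python3 meas.py w22.npz 372 330 434 330 371 276
```

```text
[[238.2, 211.0], [277.4, 211.3], [236.8, 177.0]] [418.95 138.42] 119.02917879297873 120.70624384292796 30.706703233637374 27.357740897074
tool y ang 119.50027017038859 T [-167.92867563   -0.33484401  -71.51959102]
delta world [0.90470573 0.17117813 0.        ] tool y,z [-0.29651665  0.87170579]
max z nearby [166.07664075 191.81317061]
```

Call:
carry_out --deltas '[{"fingers":0,"tx":-0.02,"ty":-0.02,"tz":-2.5,"ax":0,"ay":0,"az":0},{"fingers":0,"tx":-0.02,"ty":-0.02,"tz":-5.5,"ax":0,"ay":0,"az":0},{"fingers":0,"tx":-0.02,"ty":-0.02,"tz":-8.2,"ax":0,"ay":0,"az":0},{"fingers":0,"tx":-0.02,"ty":-0.02,"tz":-8.2,"ax":0,"ay":0,"az":0},{"fingers":0,"tx":-0.02,"ty":-0.02,"tz":-8.2,"ax":0,"ay":0,"az":0},{"fingers":0,"tx":-0.02,"ty":-0.02,"tz":-8.2,"ax":0,"ay":0,"az":0},{"fingers":-1,"tx":-0.02,"ty":-0.02,"tz":-8.2,"ax":0,"ay":0,"az":0},{"fingers":-1,"tx":-0.02,"ty":-0.02,"tz":-8.2,"ax":0,"ay":0,"az":0},{"fingers":-1,"tx":-0.02,"ty":-0.02,"tz":-8.2,"ax":0,"ay":0,"az":0},{"fingers":-1,"tx":-0.02,"ty":-0.02,"tz":-8.2,"ax":0,"ay":0,"az":0},{"fingers":-1,"tx":-0.02,"ty":-0.02,"tz":-8.2,"ax":0,"ay":0,"az":0}]' --squeeze 30

```text
time: 24.3
position: [418.4, 138.1, 4.2]
tcp_rot: [-0.181, 0.683, 0.181, 0.684]
contact_force: [-1.6, -0.9, 6.4]
gripper_width: 9.5
```

```bash
python3 snap.py w23; python3 fit.py w23.npz | tail -3
```

```text
24.3 [418.4 138.1   4.2] [ 0.2  -0.1   2.11 -0.    1.13 -1.89] 9.5 [-1.6 -0.9  6.4]
dot [[228.49 213.16]] [414.97 118.24   7.42]
plate centre [419.62 138.38   7.43]
[(np.float64(18.5), np.float64(86.71)), (np.float64(180.5), np.float64(121.37)), (np.float64(197.5), np.float64(125.59)), (np.float64(209.5), np.float64(128.66))]
```

View pics/w23.png

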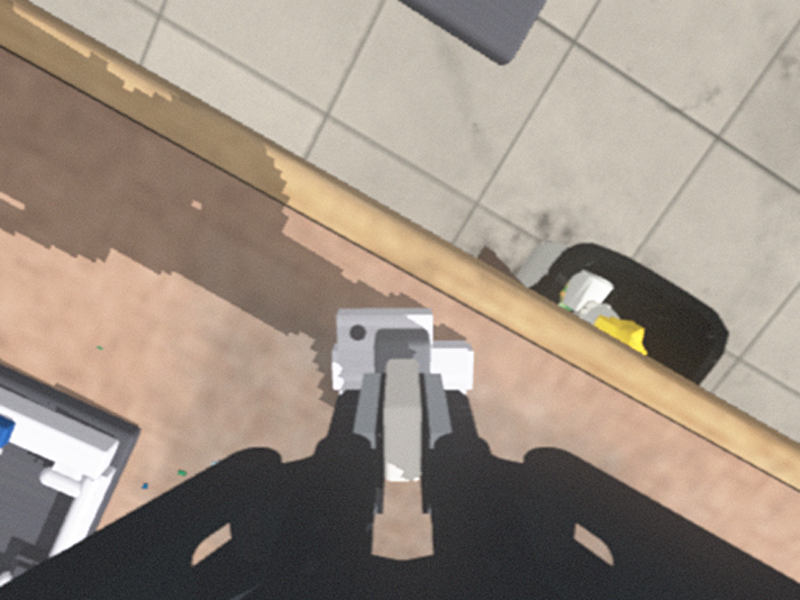

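Call:
carry_out --deltas '[{"fingers":-1,"tx":0,"ty":0,"tz":4,"ax":0,"ay":0,"az":0},{"fingers":-1,"tx":0,"ty":0,"tz":8,"ax":0,"ay":0,"az":0},{"fingers":-1,"tx":1,"ty":0,"tz":12,"ax":0,"ay":0,"az":-8},{"fingers":-1,"tx":3,"ty":-1,"tz":12,"ax":0,"ay":0,"az":-16},{"fingers":-1,"tx":5,"ty":-2,"tz":12,"ax":0,"ay":0,"az":-24},{"fingers":-1,"tx":7,"ty":-4,"tz":12,"ax":0,"ay":0,"az":-32},{"fingers":-1,"tx":9,"ty":-6,"tz":12,"ax":0,"ay":0,"az":-40},{"fingers":-1,"tx":11,"ty":-8,"tz":12,"ax":0,"ay":0,"az":-48},{"fingers":-1,"tx":12.1,"ty":-9.9,"tz":12,"ax":0,"ay":0,"az":-56},{"fingers":-1,"tx":12.1,"ty":-9.9,"tz":12,"ax":0,"ay":0,"az":-64},{"fingers":-1,"tx":12.1,"ty":-9.9,"tz":12,"ax":0,"ay":0,"az":-72},{"fingers":-1,"tx":12.1,"ty":-9.9,"tz":12,"ax":0,"ay":0,"az":-80}]'

```text
time: 25.55
position: [538.1, 38.6, 122.7]
tcp_rot: [0.303, 0.639, -0.303, 0.639]
contact_force: [0.9, -1.5, -1.3]
gripper_width: 9.5
```

Call:
carry_out --deltas '[{"fingers":-1,"tx":0,"ty":0,"tz":0,"ax":0,"ay":0,"az":-8},{"fingers":-1,"tx":0,"ty":0,"tz":0,"ax":0,"ay":0,"az":-16},{"fingers":-1,"tx":0,"ty":0,"tz":-3,"ax":0,"ay":0,"az":-24},{"fingers":-1,"tx":0,"ty":0,"tz":-6,"ax":0,"ay":0,"az":-32},{"fingers":-1,"tx":0,"ty":0,"tz":-9.8,"ax":0,"ay":0,"az":-38.8},{"fingers":-1,"tx":0,"ty":0,"tz":-9.8,"ax":0,"ay":0,"az":-38.8},{"fingers":-1,"tx":0,"ty":0,"tz":-9.8,"ax":0,"ay":0,"az":-38.8},{"fingers":-1,"tx":0,"ty":0,"tz":-9.8,"ax":0,"ay":0,"az":-38.8},{"fingers":-1,"tx":0,"ty":0,"tz":-9.8,"ax":0,"ay":0,"az":-38.8},{"fingers":-1,"tx":0,"ty":0,"tz":-9.8,"ax":0,"ay":0,"az":-38.8},{"fingers":-1,"tx":0,"ty":0,"tz":-9.8,"ax":0,"ay":0,"az":-38.8},{"fingers":-1,"tx":0,"ty":0,"tz":-9.8,"ax":0,"ay":0,"az":-38.8}]'

```text
time: 26.75
position: [538.4, 38.9, 25.3]
tcp_rot: [0.496, 0.504, -0.496, 0.504]
contact_force: [0.1, -0.7, -1.6]
gripper_width: 9.5
```

```bash
python3 snap.py w24; python3 fit.py w24.npz
```

```text
26.75 [538.4  38.9  25.3] [-0.02  0.13  1.83 -0.    1.18 -0.04] 9.5 [ 0.1 -0.7 -1.6]
T [-167.93    1.18  -72.94] ang 0.87
dot [[228.43 213.04]] [524.23  52.84  28.51]
plate centre [539.65  39.08  28.51]
[(np.float64(178.5), np.float64(68.95)), (np.float64(192.5), np.float64(60.99)), (np.float64(197.5), np.float64(58.1)), (np.float64(209.5), np.float64(51.06))]
```

View pics/w24.png

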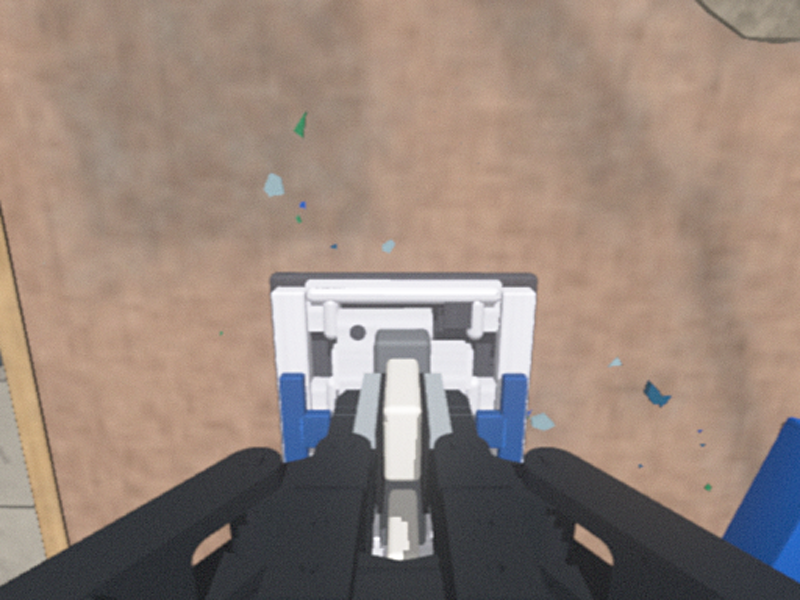

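Call:
carry_out --deltas '[{"fingers":-1,"tx":0.04,"ty":-0.02,"tz":0,"ax":0,"ay":0,"az":-0.15},{"fingers":-1,"tx":0.04,"ty":-0.02,"tz":0,"ax":0,"ay":0,"az":-0.15},{"fingers":-1,"tx":0.04,"ty":-0.02,"tz":-0.3,"ax":0,"ay":0,"az":-0.15},{"fingers":-1,"tx":0.04,"ty":-0.02,"tz":-0.6,"ax":0,"ay":0,"az":-0.15},{"fingers":-1,"tx":0.04,"ty":-0.02,"tz":-0.9,"ax":0,"ay":0,"az":-0.15},{"fingers":-1,"tx":0.04,"ty":-0.02,"tz":-1.2,"ax":0,"ay":0,"az":-0.15},{"fingers":-1,"tx":0.04,"ty":-0.02,"tz":-1.5,"ax":0,"ay":0,"az":-0.15},{"fingers":-1,"tx":0.04,"ty":-0.02,"tz":-1.55,"ax":0,"ay":0,"az":-0.15},{"fingers":-1,"tx":0.04,"ty":-0.02,"tz":-1.55,"ax":0,"ay":0,"az":-0.15}]'

```text
time: 27.7
position: [539.0, 38.7, 12.0]
tcp_rot: [0.497, 0.503, -0.497, 0.503]
contact_force: [-13.0, -0.2, 24.7]
gripper_width: 8.9
```

```bash
python3 snap.py w25;python3 fit.py w25.npz
```

```text
27.7 [539.   38.7  12. ] [-0.02  0.15  1.83 -0.    1.15 -0.04] 8.9 [-13.   -0.2  24.7]
T [-167.93    1.18  -72.95] ang 0.73
dot [[227.65 213.22]] [524.47  52.6   15.21]
plate centre [539.85  38.79  15.22]
[(np.float64(183.5), np.float64(69.4)), (np.float64(199.5), np.float64(60.9)), (np.float64(201.5), np.float64(59.82)), (np.float64(210.5), np.float64(54.91))]
```

View pics/w25.png

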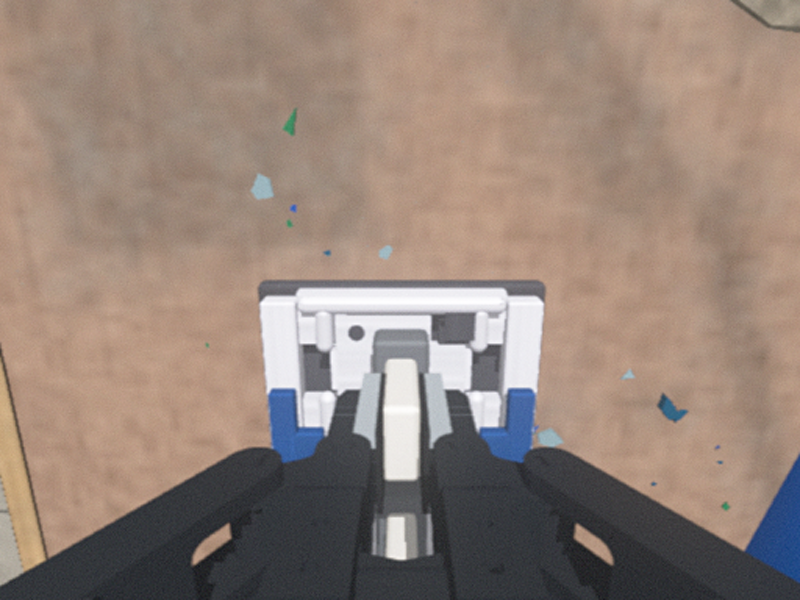

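Call:
carry_out --deltas '[{"fingers":-1,"tx":0,"ty":0,"tz":0.3,"ax":0,"ay":0,"az":0},{"fingers":0,"tx":0,"ty":0,"tz":0.3,"ax":0,"ay":0,"az":0},{"fingers":0,"tx":0,"ty":0,"tz":0.3,"ax":0,"ay":0,"az":0},{"fingers":0,"tx":0,"ty":0,"tz":0.3,"ax":0,"ay":0,"az":0},{"fingers":0,"tx":0,"ty":0,"tz":4,"ax":0,"ay":0,"az":0},{"fingers":0,"tx":0,"ty":0,"tz":9,"ax":0,"ay":0,"az":0},{"fingers":0,"tx":0,"ty":-3,"tz":13,"ax":0,"ay":0,"az":-8},{"fingers":0,"tx":0,"ty":-7,"tz":13,"ax":0,"ay":0,"az":-16},{"fingers":0,"tx":0,"ty":-11,"tz":13,"ax":0,"ay":0,"az":-24},{"fingers":0,"tx":0,"ty":-15,"tz":13,"ax":0,"ay":0,"az":-32},{"fingers":0,"tx":0,"ty":-18,"tz":13,"ax":0,"ay":0,"az":-40},{"fingers":0,"tx":0,"ty":-18,"tz":13,"ax":0,"ay":0,"az":-48}]'

```text
time: 28.95
position: [538.3, -145.1, 139.2]
tcp_rot: [-0.66, -0.254, 0.66, -0.255]
contact_force: [-0.0, 1.1, 0.6]
gripper_width: 42.7
```

Call:
carry_out --deltas '[{"fingers":0,"tx":0,"ty":0,"tz":0,"ax":0,"ay":0,"az":-8},{"fingers":0,"tx":0,"ty":0,"tz":0,"ax":0,"ay":0,"az":-16},{"fingers":0,"tx":0,"ty":0,"tz":0,"ax":0,"ay":0,"az":-24},{"fingers":0,"tx":0,"ty":0,"tz":0,"ax":0,"ay":0,"az":-32},{"fingers":0,"tx":0,"ty":0,"tz":0,"ax":0,"ay":0,"az":-42},{"fingers":0,"tx":0,"ty":0,"tz":0,"ax":0,"ay":0,"az":-42},{"fingers":0,"tx":0,"ty":0,"tz":0,"ax":0,"ay":0,"az":-42},{"fingers":0,"tx":0,"ty":0,"tz":0,"ax":0,"ay":0,"az":-42}]'

```text
time: 29.75
position: [538.6, -141.3, 139.4]
tcp_rot: [-0.707, -0.006, 0.707, -0.006]
contact_force: [-0.2, 0.6, 0.3]
gripper_width: 42.8
```

```bash
python3 snap.py w26; python3 carr.py w26.npz | head -2;python3 snap.py s26 scene 210 150 160 120
```

```text
29.75 [ 538.6 -141.3  139.4] [-0.35  0.06  1.69 -0.    1.4   1.21] 42.8 [-0.2  0.6  0.3]
tab top 697 ((544.253662109375, -199.5523223876953), (35.774635314941406, 12.355096817016602), 0.7794170379638672) depth z 62.12658171000871 [ 544.51350718 -199.81130481]
blue rect ((546.0313720703125, -86.4025650024414), (96.09452056884766, 237.872314453125), 0.46376317739486694)
29.8 [ 538.7 -141.3  139.4] [-0.35  0.06  1.69  0.    1.4   1.21] 42.9 [-0.8  0.1 -0.5]
```

View pics/w26.png

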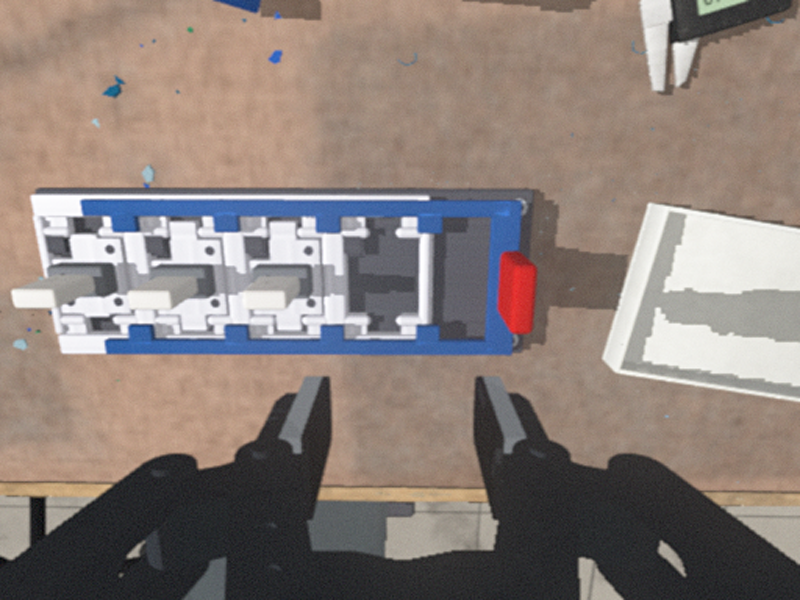

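View pics/s26.png

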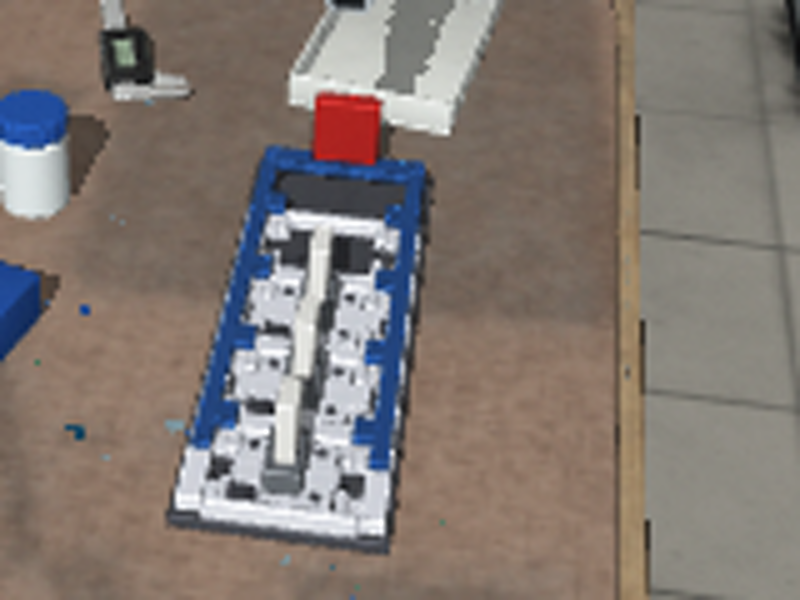

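Call:
carry_out --deltas '[{"fingers":0,"tx":0.4,"ty":-4,"tz":0,"ax":0,"ay":0,"az":0},{"fingers":0,"tx":0.4,"ty":-5.95,"tz":-1,"ax":0,"ay":0,"az":0},{"fingers":0,"tx":0.4,"ty":-5.95,"tz":-5,"ax":0,"ay":0,"az":0},{"fingers":0,"tx":0.4,"ty":-5.95,"tz":-9,"ax":0,"ay":0,"az":0},{"fingers":0,"tx":0.4,"ty":-5.95,"tz":-13,"ax":0,"ay":0,"az":0},{"fingers":0,"tx":0.4,"ty":-5.95,"tz":-13,"ax":0,"ay":0,"az":0},{"fingers":0,"tx":0.4,"ty":-5.95,"tz":-13,"ax":0,"ay":0,"az":0},{"fingers":-1,"tx":0.4,"ty":-5.95,"tz":-13,"ax":0,"ay":0,"az":0},{"fingers":-1,"tx":0.4,"ty":-5.95,"tz":-13,"ax":0,"ay":0,"az":0},{"fingers":-1,"tx":0.4,"ty":-5.95,"tz":-13,"ax":0,"ay":0,"az":0},{"fingers":-1,"tx":0.4,"ty":-5.95,"tz":-13,"ax":0,"ay":0,"az":0},{"fingers":-1,"tx":0.4,"ty":-5.95,"tz":-13,"ax":0,"ay":0,"az":0}]' --squeeze 30

```text
time: 31.05
position: [544.9, -201.2, 12.7]
tcp_rot: [0.709, 0.004, -0.706, 0.005]
contact_force: [-0.4, 2.5, 5.4]
gripper_width: 11.3
```

Call:
carry_out --deltas '[{"fingers":-1,"tx":0,"ty":0.6,"tz":0,"ax":0,"ay":0,"az":0},{"fingers":-1,"tx":0,"ty":1.2,"tz":0,"ax":0,"ay":0,"az":0},{"fingers":-1,"tx":0,"ty":1.8,"tz":0,"ax":0,"ay":0,"az":0},{"fingers":-1,"tx":-0.03,"ty":2.4,"tz":0,"ax":0,"ay":0,"az":0},{"fingers":-1,"tx":-0.03,"ty":2.8,"tz":0,"ax":0,"ay":0,"az":0},{"fingers":-1,"tx":-0.03,"ty":2.9,"tz":0,"ax":0,"ay":0,"az":0},{"fingers":-1,"tx":-0.03,"ty":2.9,"tz":0,"ax":0,"ay":0,"az":0}]'

```text
time: 31.75
position: [544.7, -175.2, 12.8]
tcp_rot: [0.709, 0.002, -0.705, 0.006]
contact_force: [-1.2, -12.4, 4.2]
gripper_width: 11.3
```

```bash
python3 snap.py w27; python3 carr.py w27.npz | head -2
```

```text
31.75 [ 544.7 -175.2   12.8] [-0.4   0.23  1.75 -0.    1.16  1.16] 11.3 [ -1.2 -12.4   4.2]
tab top 2273 ((545.5718383789062, -174.470947265625), (37.74104309082031, 11.74505615234375), 0.5279275178909302) depth z 62.20093970933776 [ 545.62999554 -174.67626542]
blue rect ((542.8057250976562, -105.67561340332031), (89.12118530273438, 147.37881469726562), 0.8364832997322083)
```

View pics/w27.png

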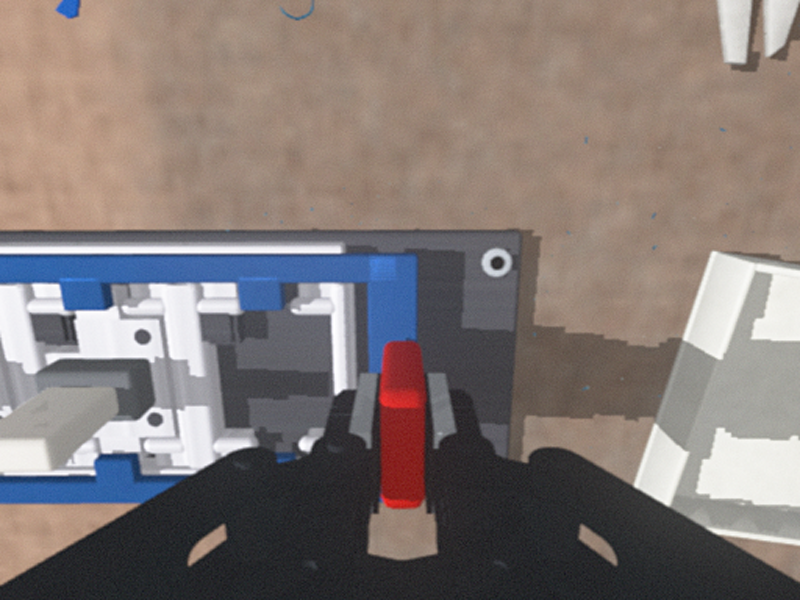

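Call:
carry_out --deltas '[{"fingers":-1,"tx":0,"ty":-0.25,"tz":0,"ax":0,"ay":0,"az":0},{"fingers":0,"tx":0,"ty":-0.25,"tz":0,"ax":0,"ay":0,"az":0},{"fingers":0,"tx":0,"ty":-0.25,"tz":0,"ax":0,"ay":0,"az":0},{"fingers":0,"tx":0,"ty":-0.25,"tz":0,"ax":0,"ay":0,"az":0},{"fingers":0,"tx":0,"ty":-0.25,"tz":4,"ax":0,"ay":0,"az":0},{"fingers":0,"tx":0,"ty":-0.25,"tz":9,"ax":0,"ay":0,"az":0},{"fingers":0,"tx":0,"ty":2,"tz":12,"ax":0,"ay":0,"az":8},{"fingers":0,"tx":0,"ty":4,"tz":12,"ax":0,"ay":0,"az":16},{"fingers":0,"tx":0,"ty":6,"tz":12,"ax":0,"ay":0,"az":24},{"fingers":0,"tx":-0.2,"ty":8,"tz":12,"ax":0,"ay":0,"az":32},{"fingers":0,"tx":-0.2,"ty":9.9,"tz":12,"ax":0,"ay":0,"az":40},{"fingers":0,"tx":-0.2,"ty":9.9,"tz":12,"ax":0,"ay":0,"az":48}]'

```text
time: 33.0
position: [540.1, -70.4, 129.4]
tcp_rot: [0.643, 0.295, -0.643, 0.294]
contact_force: [-0.1, -0.9, 0.1]
gripper_width: 42.5
```

Call:
carry_out --deltas '[{"fingers":0,"tx":0,"ty":0,"tz":0,"ax":0,"ay":0,"az":8},{"fingers":0,"tx":0,"ty":0,"tz":0,"ax":0,"ay":0,"az":16},{"fingers":0,"tx":0,"ty":0,"tz":0,"ax":0,"ay":0,"az":24},{"fingers":0,"tx":0,"ty":0,"tz":-2,"ax":0,"ay":0,"az":32},{"fingers":0,"tx":0,"ty":0,"tz":-4,"ax":0,"ay":0,"az":42},{"fingers":0,"tx":0,"ty":0,"tz":-4,"ax":0,"ay":0,"az":42},{"fingers":0,"tx":0,"ty":0,"tz":-4,"ax":0,"ay":0,"az":42},{"fingers":0,"tx":0,"ty":0,"tz":-4,"ax":0,"ay":0,"az":42},{"fingers":0,"tx":0,"ty":0,"tz":-4,"ax":0,"ay":0,"az":42}]'

```text
time: 33.9
position: [541.3, -73.0, 90.9]
tcp_rot: [0.498, 0.502, -0.497, 0.503]
contact_force: [-0.1, 0.0, 0.5]
gripper_width: 42.8
```

```bash
python3 snap.py w28; python3 snap.py s28 scene 210 150 160 120
```

```text
33.9 [541.3 -73.   90.9] [-0.23  0.07  1.77 -0.    1.3  -0.24] 42.8 [-0.1  0.   0.5]
33.95 [541.2 -73.   90.7] [-0.23  0.07  1.77 -0.    1.3  -0.24] 42.6 [0.3 0.1 0.2]
```

View pics/w28.png

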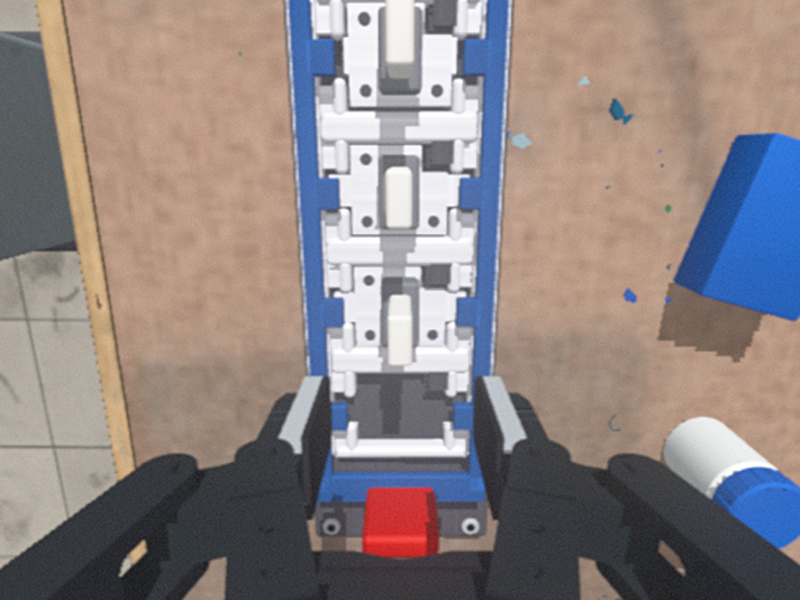

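View pics/s28.png

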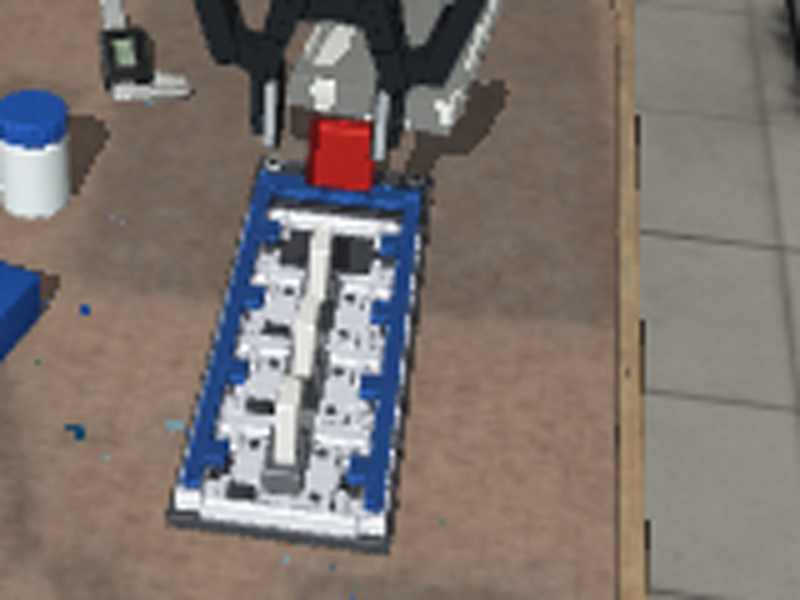

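Call:
carry_out --deltas '[{"fingers":0,"tx":-0.08,"ty":-0.05,"tz":-3,"ax":0,"ay":0,"az":-0.1},{"fingers":0,"tx":-0.08,"ty":-0.05,"tz":-6,"ax":0,"ay":0,"az":-0.1},{"fingers":0,"tx":-0.08,"ty":-0.05,"tz":-7.8,"ax":0,"ay":0,"az":-0.1},{"fingers":0,"tx":-0.08,"ty":-0.05,"tz":-7.8,"ax":0,"ay":0,"az":-0.1},{"fingers":0,"tx":-0.08,"ty":-0.05,"tz":-7.8,"ax":0,"ay":0,"az":-0.1},{"fingers":0,"tx":-0.08,"ty":-0.05,"tz":-7.8,"ax":0,"ay":0,"az":-0.1},{"fingers":-1,"tx":-0.08,"ty":-0.05,"tz":-7.8,"ax":0,"ay":0,"az":-0.1},{"fingers":-1,"tx":-0.08,"ty":-0.05,"tz":-7.8,"ax":0,"ay":0,"az":-0.1},{"fingers":-1,"tx":-0.08,"ty":-0.05,"tz":-7.8,"ax":0,"ay":0,"az":-0.1},{"fingers":-1,"tx":-0.08,"ty":-0.05,"tz":-7.8,"ax":0,"ay":0,"az":-0.1},{"fingers":-1,"tx":-0.08,"ty":-0.05,"tz":-7.8,"ax":0,"ay":0,"az":-0.1}]' --squeeze 40

```text
time: 35.1
position: [540.4, -73.5, 12.7]
tcp_rot: [0.498, 0.502, -0.497, 0.503]
contact_force: [-1.3, 0.0, 5.9]
gripper_width: 9.1
```

Call:
carry_out --deltas '[{"fingers":-1,"tx":0,"ty":0,"tz":0.3,"ax":0,"ay":0,"az":0},{"fingers":-1,"tx":0,"ty":0,"tz":0.5,"ax":0,"ay":0,"az":0},{"fingers":-1,"tx":0,"ty":0,"tz":0.7,"ax":0,"ay":0,"az":0},{"fingers":-1,"tx":0,"ty":0,"tz":0.9,"ax":0,"ay":0,"az":0},{"fingers":-1,"tx":0,"ty":0,"tz":0.9,"ax":0,"ay":0,"az":0},{"fingers":-1,"tx":0,"ty":0,"tz":0.9,"ax":0,"ay":0,"az":0}]'

```text
time: 35.7
position: [539.5, -73.3, 20.6]
tcp_rot: [0.497, 0.503, -0.497, 0.503]
contact_force: [1.5, -0.1, -2.1]
gripper_width: 9.4
```

```bash
python3 snap.py w29; python3 snap.py s29 scene 230 180 100 75; python3 fit.py w29.npz|tail -3
```

```text
35.7 [539.5 -73.3  20.6] [-0.23  0.15  1.82 -0.    1.17 -0.24] 9.4 [ 1.5 -0.1 -2.1]
35.75 [539.5 -73.3  20.6] [-0.23  0.15  1.82 -0.    1.17 -0.24] 9.2 [ 1.4 -1.  -2.6]
dot [[229.5  210.91]] [525.99 -58.08  23.82]
plate centre [541.34 -71.91  23.82]
[(np.float64(34.5), np.float64(27.67)), (np.float64(44.5), np.float64(23.34)), (np.float64(54.5), np.float64(18.94)), (np.float64(59.5), np.float64(16.72)), (np.float64(85.5), np.float64(4.85)), (np.float64(90.5), np.float64(2.5)), (np.float64(98.5), np.float64(-1.28)), (np.float64(110.5), np.float64(-7.06)), (np.float64(169.5), np.float64(-37.21)), (np.float64(170.5), np.float64(-37.75)), (np.float64(194.5), np.float64(-50.96)), (np.float64(197.5), np.float64(-52.65)), (np.float64(206.5), np.float64(-57.78))]
```

View pics/w29.png

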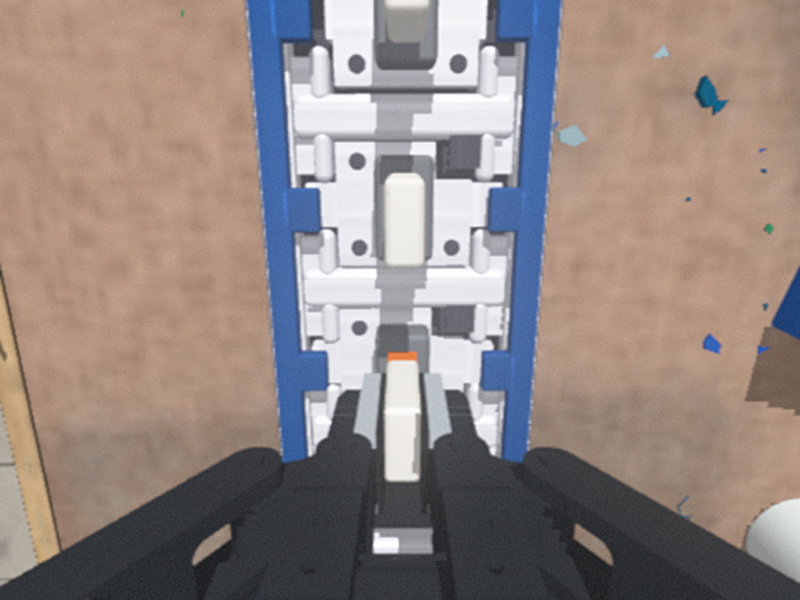

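View pics/s29.png

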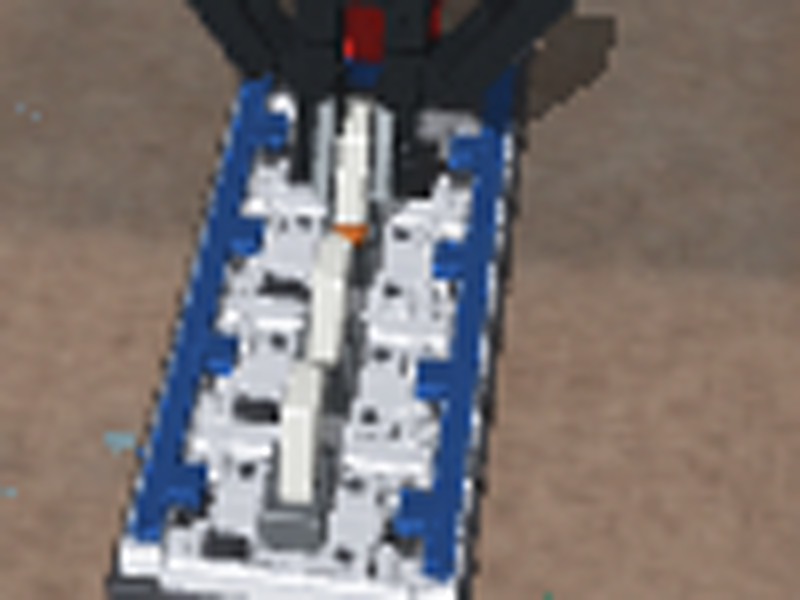

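Call:
carry_out --deltas '[{"fingers":-1,"tx":0,"ty":0,"tz":0.2,"ax":0,"ay":0,"az":0},{"fingers":-1,"tx":0,"ty":0,"tz":0.4,"ax":0,"ay":0,"az":0},{"fingers":-1,"tx":0,"ty":0,"tz":0.6,"ax":0,"ay":0,"az":0},{"fingers":-1,"tx":0,"ty":0,"tz":0.6,"ax":0,"ay":0,"az":0},{"fingers":-1,"tx":0,"ty":0,"tz":0.6,"ax":0,"ay":0,"az":0}]'

```text
time: 36.3
position: [539.5, -73.3, 26.8]
tcp_rot: [0.497, 0.503, -0.497, 0.503]
contact_force: [0.3, -0.1, -1.4]
gripper_width: 9.6
```

```bash
python3 snap.py w30; python3 fit.py w30.npz|sed -n 2,3p
```

```text
36.3 [539.5 -73.3  26.8] [-0.23  0.14  1.81 -0.    1.18 -0.24] 9.6 [ 0.3 -0.1 -1.4]
dot [[229. 219.]] [525.63 -62.61  29.97]
plate centre [540.98 -76.44  29.96]
```

View pics/w30.png

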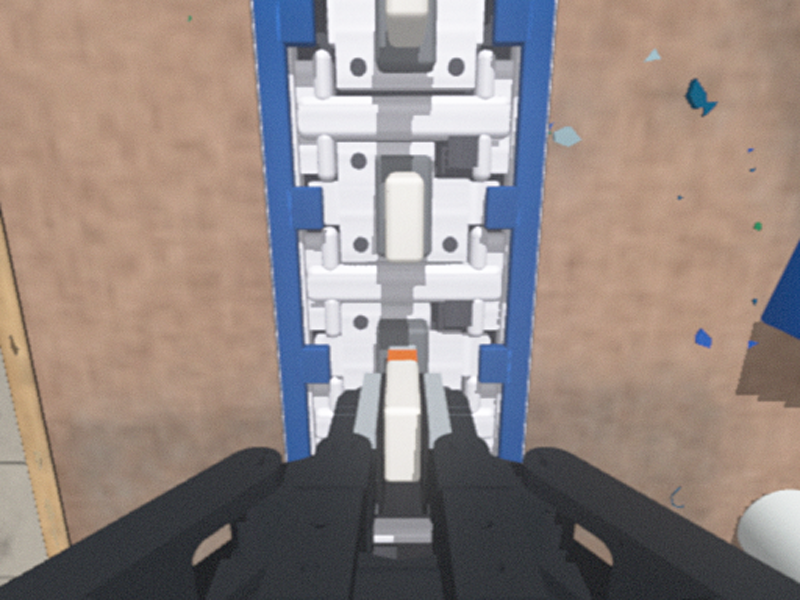

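Call:
carry_out --deltas '[{"fingers":0,"tx":0,"ty":0,"tz":0,"ax":0,"ay":0,"az":0},{"fingers":0,"tx":0,"ty":0,"tz":0,"ax":0,"ay":0,"az":0},{"fingers":0,"tx":0,"ty":0,"tz":0,"ax":0,"ay":0,"az":0},{"fingers":0,"tx":0,"ty":0,"tz":4,"ax":0,"ay":0,"az":0},{"fingers":0,"tx":0,"ty":0,"tz":6.5,"ax":0,"ay":0,"az":0},{"fingers":0,"tx":0,"ty":2.5,"tz":6.5,"ax":0,"ay":0,"az":0},{"fingers":0,"tx":0.02,"ty":5.5,"tz":6.5,"ax":0,"ay":0,"az":0},{"fingers":0,"tx":0.02,"ty":5.5,"tz":6.5,"ax":0,"ay":0,"az":0},{"fingers":0,"tx":0.02,"ty":5.5,"tz":6.5,"ax":0,"ay":0,"az":0},{"fingers":0,"tx":0.02,"ty":5.5,"tz":6.5,"ax":0,"ay":0,"az":0}]'

```text
time: 37.35
position: [539.8, -18.8, 91.5]
tcp_rot: [0.497, 0.503, -0.497, 0.503]
contact_force: [-0.2, -0.3, -0.2]
gripper_width: 42.8
```

```bash
python3 snap.py w31; python3 snap.py s31 scene 230 180 100 75
```

```text
37.35 [539.8 -18.8  91.5] [-0.13  0.05  1.78 -0.    1.31 -0.14] 42.8 [-0.2 -0.3 -0.2]
37.4 [539.8 -19.   91.4] [-0.13  0.05  1.78 -0.    1.31 -0.14] 42.8 [ 0.3  0.2 -0.6]
```

View pics/w31.png

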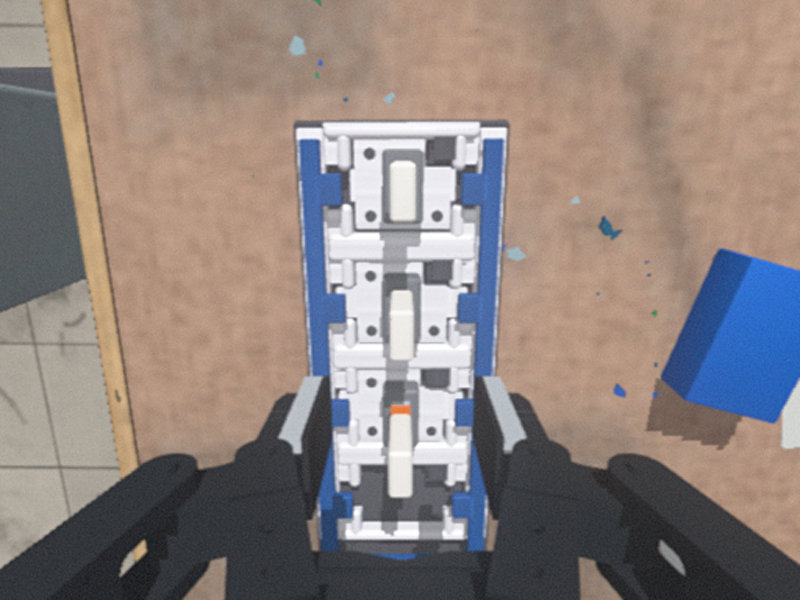

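View pics/s31.png

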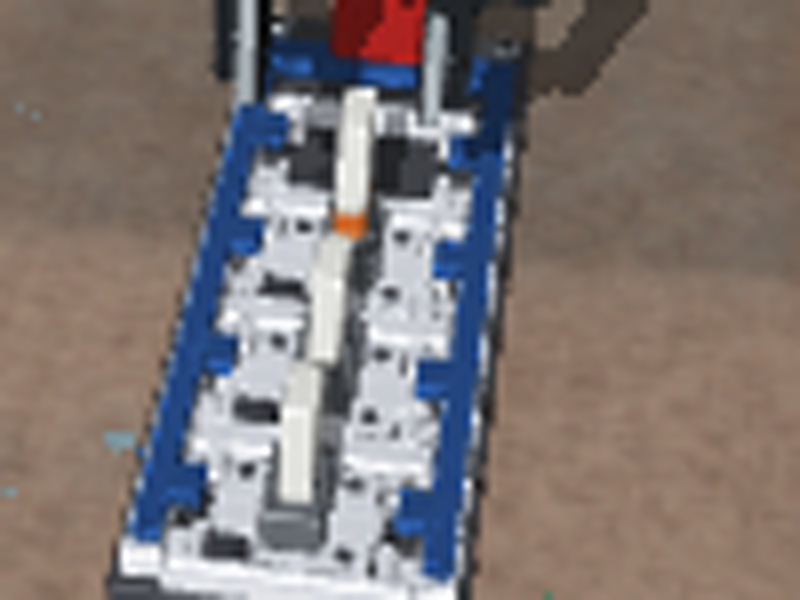

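B held with its orange band showing (≈(401,410) in the wrist view). Now A.

Call:
carry_out --deltas '[{"fingers":0,"tx":0,"ty":0.08,"tz":-3,"ax":0,"ay":0,"az":0},{"fingers":0,"tx":0,"ty":0.08,"tz":-6,"ax":0,"ay":0,"az":0},{"fingers":0,"tx":0,"ty":0.08,"tz":-7.9,"ax":0,"ay":0,"az":0},{"fingers":0,"tx":0,"ty":0.08,"tz":-7.9,"ax":0,"ay":0,"az":0},{"fingers":0,"tx":0,"ty":0.08,"tz":-7.9,"ax":0,"ay":0,"az":0},{"fingers":0,"tx":0,"ty":0.08,"tz":-7.9,"ax":0,"ay":0,"az":0},{"fingers":-1,"tx":0,"ty":0.08,"tz":-7.9,"ax":0,"ay":0,"az":0},{"fingers":-1,"tx":0,"ty":0.08,"tz":-7.9,"ax":0,"ay":0,"az":0},{"fingers":-1,"tx":0,"ty":0.08,"tz":-7.9,"ax":0,"ay":0,"az":0},{"fingers":-1,"tx":0,"ty":0.08,"tz":-7.9,"ax":0,"ay":0,"az":0},{"fingers":-1,"tx":0,"ty":0.08,"tz":-7.9,"ax":0,"ay":0,"az":0}]' --squeeze 40

```text
time: 38.55
position: [540.7, -17.7, 13.7]
tcp_rot: [0.498, 0.502, -0.497, 0.503]
contact_force: [-1.6, 0.0, 7.5]
gripper_width: 9.2
```

Call:
carry_out --deltas '[{"fingers":-1,"tx":0,"ty":0,"tz":0.3,"ax":0,"ay":0,"az":0},{"fingers":-1,"tx":0,"ty":0,"tz":0.5,"ax":0,"ay":0,"az":0},{"fingers":-1,"tx":0,"ty":0,"tz":0.7,"ax":0,"ay":0,"az":0},{"fingers":-1,"tx":0,"ty":0,"tz":0.9,"ax":0,"ay":0,"az":0},{"fingers":-1,"tx":0,"ty":0,"tz":1.1,"ax":0,"ay":0,"az":0},{"fingers":-1,"tx":0,"ty":0,"tz":1.1,"ax":0,"ay":0,"az":0}]'

```text
time: 39.15
position: [539.7, -17.5, 23.7]
tcp_rot: [0.497, 0.503, -0.497, 0.503]
contact_force: [0.9, -0.7, -2.6]
gripper_width: 9.3
```

```bash
python3 snap.py w32
```

```text
39.15 [539.7 -17.5  23.7] [-0.13  0.14  1.83 -0.    1.18 -0.14] 9.3 [ 0.9 -0.7 -2.6]
```

View pics/w32.png

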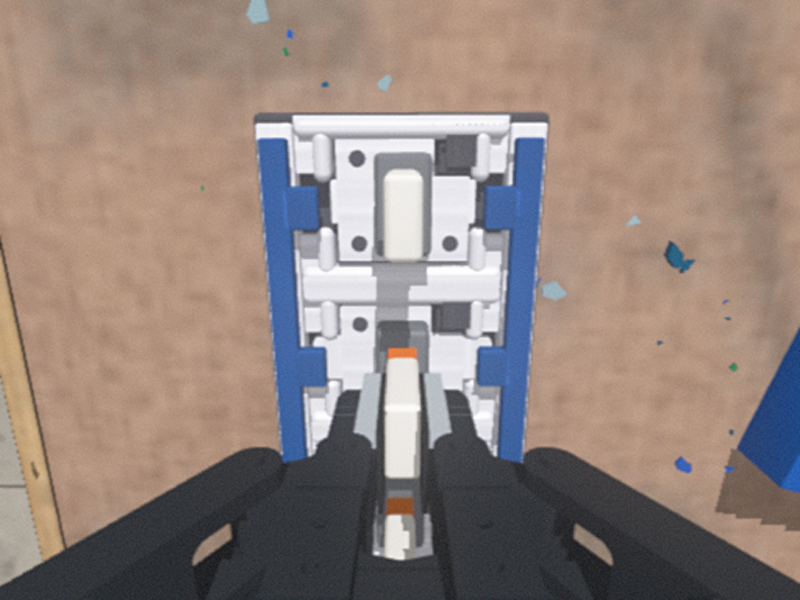

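Call:
carry_out --deltas '[{"fingers":-1,"tx":0,"ty":0,"tz":0.2,"ax":0,"ay":0,"az":0},{"fingers":-1,"tx":0,"ty":0,"tz":0.4,"ax":0,"ay":0,"az":0},{"fingers":-1,"tx":0,"ty":0,"tz":0.4,"ax":0,"ay":0,"az":0},{"fingers":-1,"tx":0,"ty":0,"tz":0.4,"ax":0,"ay":0,"az":0}]'

```text
time: 39.6
position: [539.7, -17.5, 27.7]
tcp_rot: [0.497, 0.503, -0.497, 0.503]
contact_force: [-0.3, -1.1, -1.6]
gripper_width: 9.2
```

Call:
carry_out --deltas '[{"fingers":0,"tx":0,"ty":0,"tz":0,"ax":0,"ay":0,"az":0},{"fingers":0,"tx":0,"ty":0,"tz":0,"ax":0,"ay":0,"az":0},{"fingers":0,"tx":0,"ty":0,"tz":0,"ax":0,"ay":0,"az":0},{"fingers":0,"tx":0,"ty":0,"tz":4,"ax":0,"ay":0,"az":0},{"fingers":0,"tx":0,"ty":0,"tz":6.5,"ax":0,"ay":0,"az":0},{"fingers":0,"tx":-0.1,"ty":2.5,"tz":6.5,"ax":0,"ay":0,"az":0},{"fingers":0,"tx":-0.1,"ty":5.6,"tz":6.5,"ax":0,"ay":0,"az":0},{"fingers":0,"tx":-0.1,"ty":5.6,"tz":6.5,"ax":0,"ay":0,"az":0},{"fingers":0,"tx":-0.1,"ty":5.6,"tz":6.5,"ax":0,"ay":0,"az":0},{"fingers":0,"tx":-0.1,"ty":5.6,"tz":6.5,"ax":0,"ay":0,"az":0}]'

```text
time: 40.6
position: [538.8, 38.0, 92.4]
tcp_rot: [0.497, 0.503, -0.497, 0.503]
contact_force: [0.2, -0.0, 0.7]
gripper_width: 42.5
```

```bash
python3 snap.py w33; python3 snap.py s33 scene 230 180 100 75
```

```text
40.6 [538.8  38.   92.4] [-0.02  0.05  1.78 -0.    1.31 -0.03] 42.5 [ 0.2 -0.   0.7]
40.65 [538.8  37.8  92.4] [-0.02  0.05  1.78 -0.    1.31 -0.03] 43.2 [-0.3 -0.2  0.4]
```

View pics/w33.png

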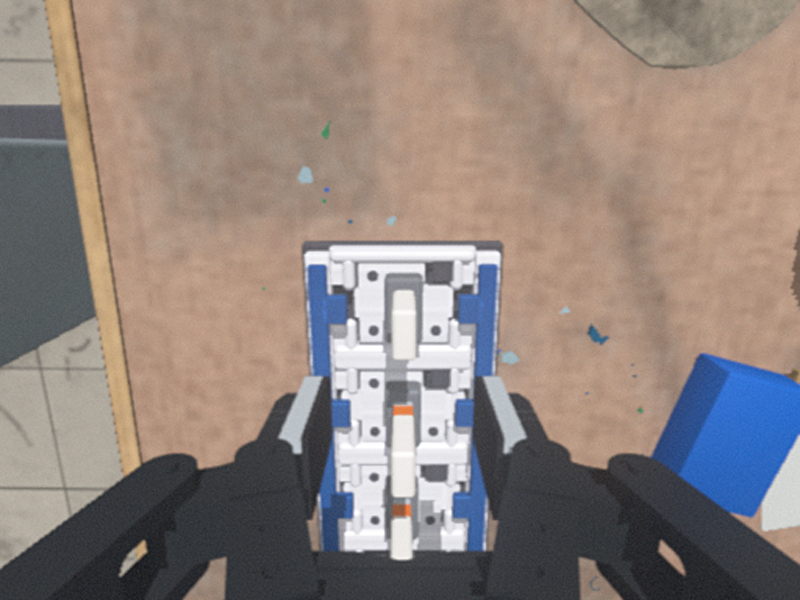

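View pics/s33.png

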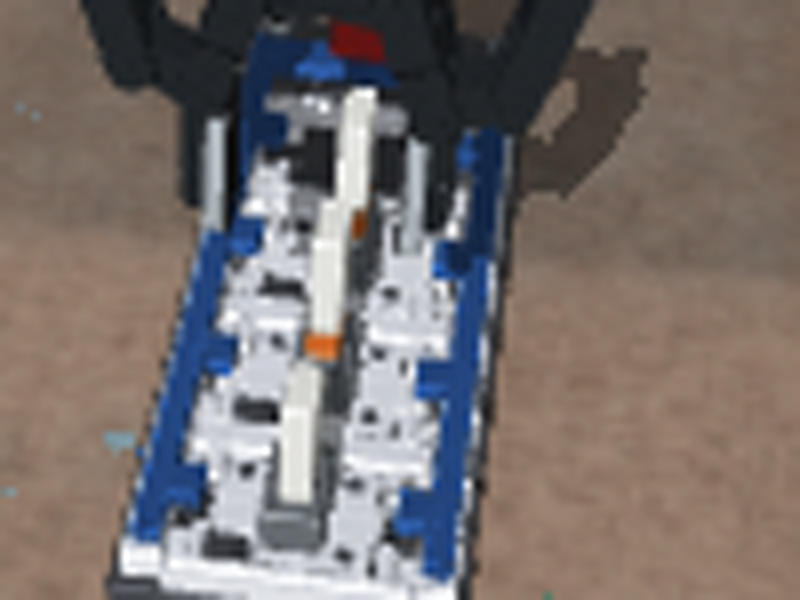

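Call:
carry_out --deltas '[{"fingers":0,"tx":0,"ty":0.06,"tz":-3,"ax":0,"ay":0,"az":0},{"fingers":0,"tx":0,"ty":0.06,"tz":-6,"ax":0,"ay":0,"az":0},{"fingers":0,"tx":0,"ty":0.06,"tz":-8,"ax":0,"ay":0,"az":0},{"fingers":0,"tx":0,"ty":0.06,"tz":-8,"ax":0,"ay":0,"az":0},{"fingers":0,"tx":0,"ty":0.06,"tz":-8,"ax":0,"ay":0,"az":0},{"fingers":0,"tx":0,"ty":0.06,"tz":-8,"ax":0,"ay":0,"az":0},{"fingers":-1,"tx":0,"ty":0.06,"tz":-8,"ax":0,"ay":0,"az":0},{"fingers":-1,"tx":0,"ty":0.06,"tz":-8,"ax":0,"ay":0,"az":0},{"fingers":-1,"tx":0,"ty":0.06,"tz":-8,"ax":0,"ay":0,"az":0},{"fingers":-1,"tx":0,"ty":0.06,"tz":-8,"ax":0,"ay":0,"az":0},{"fingers":-1,"tx":0,"ty":0.06,"tz":-8,"ax":0,"ay":0,"az":0}]' --squeeze 40

```text
time: 41.8
position: [539.6, 39.1, 13.7]
tcp_rot: [0.498, 0.502, -0.497, 0.503]
contact_force: [-2.6, -0.2, 6.6]
gripper_width: 9.1
```

Call:
carry_out --deltas '[{"fingers":-1,"tx":0,"ty":0,"tz":0.3,"ax":0,"ay":0,"az":0},{"fingers":-1,"tx":0,"ty":0,"tz":0.5,"ax":0,"ay":0,"az":0},{"fingers":-1,"tx":0,"ty":0,"tz":0.7,"ax":0,"ay":0,"az":0},{"fingers":-1,"tx":0,"ty":0,"tz":0.9,"ax":0,"ay":0,"az":0},{"fingers":-1,"tx":0,"ty":0,"tz":1.2,"ax":0,"ay":0,"az":0},{"fingers":-1,"tx":0,"ty":0,"tz":1.4,"ax":0,"ay":0,"az":0},{"fingers":-1,"tx":0,"ty":0,"tz":1.4,"ax":0,"ay":0,"az":0}]'

```text
time: 42.5
position: [539.1, 39.1, 27.0]
tcp_rot: [0.497, 0.503, -0.497, 0.503]
contact_force: [-0.1, 0.6, -1.3]
gripper_width: 9.0
```

```bash
python3 snap.py w34
```

```text
42.5 [539.1  39.1  27. ] [-0.02  0.13  1.83  0.    1.18 -0.03] 9.0 [-0.1  0.6 -1.3]
```

View pics/w34.png

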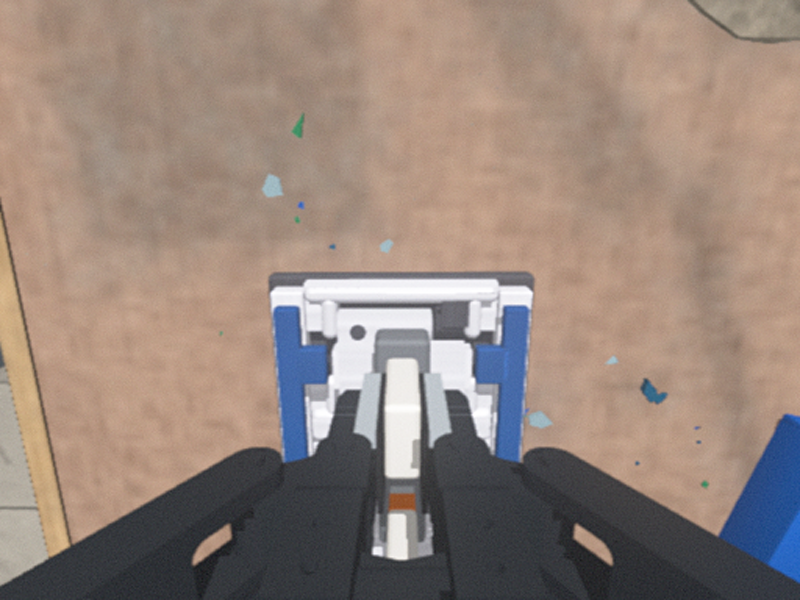

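Call:
carry_out --deltas '[{"fingers":-1,"tx":0,"ty":0,"tz":3,"ax":0,"ay":0,"az":0},{"fingers":-1,"tx":0,"ty":0,"tz":7,"ax":0,"ay":0,"az":0},{"fingers":-1,"tx":0,"ty":0,"tz":11,"ax":0,"ay":0,"az":0},{"fingers":-1,"tx":-0.5,"ty":-3,"tz":12,"ax":0,"ay":0,"az":0},{"fingers":-1,"tx":-1,"ty":-7,"tz":12,"ax":0,"ay":0,"az":0},{"fingers":-1,"tx":-1.5,"ty":-11,"tz":12,"ax":0,"ay":0,"az":0},{"fingers":-1,"tx":-2,"ty":-15,"tz":12,"ax":0,"ay":0,"az":0},{"fingers":-1,"tx":-2.5,"ty":-19,"tz":12,"ax":0,"ay":0,"az":0},{"fingers":-1,"tx":-3,"ty":-23,"tz":12,"ax":0,"ay":0,"az":0},{"fingers":-1,"tx":-4,"ty":-27,"tz":12,"ax":0,"ay":0,"az":0},{"fingers":-1,"tx":-5,"ty":-29,"tz":12,"ax":0,"ay":0,"az":0},{"fingers":-1,"tx":-5,"ty":-29,"tz":12,"ax":0,"ay":0,"az":0}]'

```text
time: 43.75
position: [487.4, -253.7, 146.3]
tcp_rot: [0.498, 0.502, -0.499, 0.502]
contact_force: [0.6, 0.4, -0.7]
gripper_width: 9.0
```

Call:
carry_out --deltas '[{"fingers":-1,"tx":0,"ty":0,"tz":0,"ax":0,"ay":0,"az":0},{"fingers":-1,"tx":0,"ty":0,"tz":0,"ax":0,"ay":0,"az":0},{"fingers":-1,"tx":0,"ty":0,"tz":0,"ax":0,"ay":0,"az":0}]'

```text
time: 44.05
position: [489.2, -249.9, 146.5]
tcp_rot: [0.497, 0.503, -0.497, 0.503]
contact_force: [-0.2, 0.3, -1.3]
gripper_width: 9.3
```

```bash
python3 snap.py w35; python3 snap.py t35 top 110 180 320 90
```

```text
44.05 [ 489.2 -249.9  146.5] [-0.57  0.03  1.7   0.    1.41 -0.58] 9.3 [-0.2  0.3 -1.3]
44.1 [ 489.2 -249.9  146.5] [-0.57  0.03  1.7   0.    1.41 -0.58] 8.9 [ 0.1  0.2 -1.3]
```

View pics/w35.png

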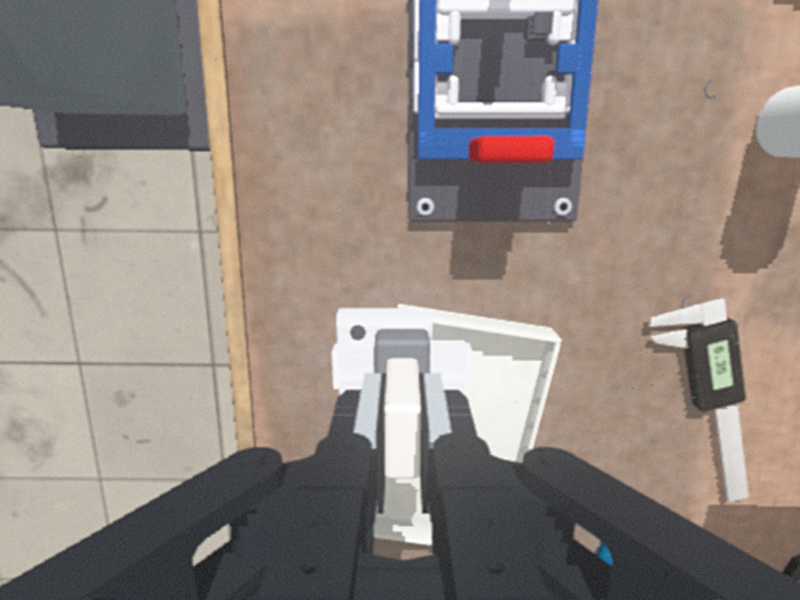

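View pics/t35.png

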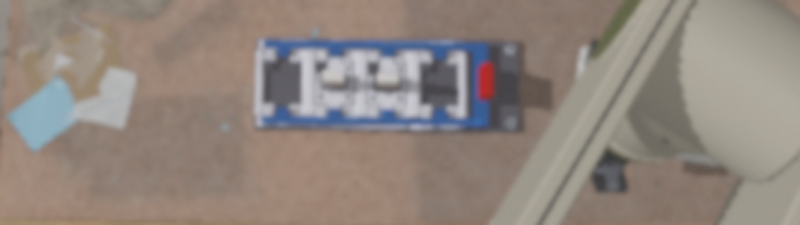

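Run:
```python
from h import *
c=cam('top'); p=cv2.imread('pics/top0.png')
hsv=cv2.cvtColor(p,cv2.COLOR_BGR2HSV); m=((hsv[...,1]<45)&(hsv[...,2]>130)).astype(np.uint8); m[:, :325]=0; m[:,420:]=0; m[:200]=0; m[265:]=0
n,l,s,_=cv2.connectedComponentsWithStats(m); i=1+np.argmax(s[1:,4]); v,u=np.nonzero(l==i)
W=ray(c,np.c_[u,v],18)[:,:2].astype(np.float32); r=cv2.minAreaRect(W); print(r, cv2.boxPoints(r))
for f,pts in [('w35.npz',[(558,335),(400,305),(558,335)]),('w2.npz',[(568*800/768,262*800/768),(525*800/768,418*800/768)])]:
    z=np.load(f); c=cam('wrist',{'position':z['pos'],'tcp_rot':z['rot']}); print(f,ray(c,np.array(pts)*.64,22)[:,:2].round(1))
```

```text
((486.1024475097656, -338.72296142578125), (184.453369140625, 135.69805908203125), 80.79931640625) [[ 404.37994 -418.91452]
 [ 538.33215 -440.61166]
 [ 567.82495 -258.5314 ]
 [ 433.87274 -236.83426]]
w35.npz [[ 584.3 -281.5]
 [ 489.5 -263.8]
 [ 584.3 -281.5]]
w2.npz [[ 554.5 -276. ]
 [ 455.7 -261.2]]
```

```bash
python3 snap.py s36 scene 200 80 160 120; python3 snap.py t36 top 260 160 200 130
```

```text
44.15 [ 489.2 -250.   146.5] [-0.57  0.03  1.7   0.    1.41 -0.58] 9.3 [ 0.9 -0.4 -0.9]
44.2 [ 489.1 -250.2  146.5] [-0.57  0.03  1.7   0.    1.41 -0.58] 9.2 [-0.   0.7 -1.2]
```

View pics/s36.png

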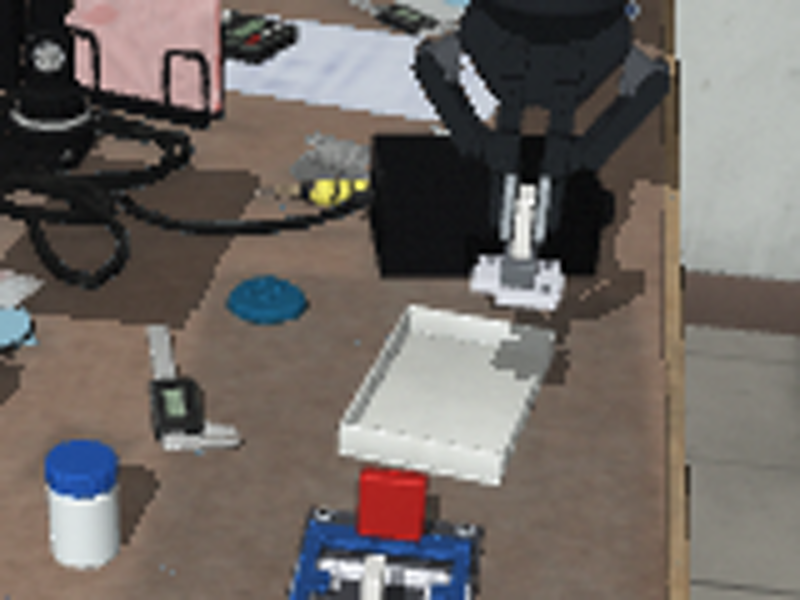

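View pics/t36.png

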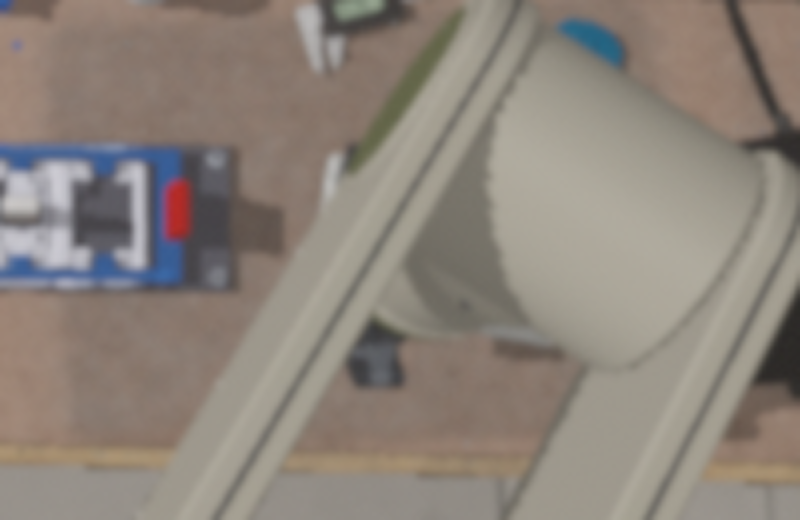

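Run:
```python
from h import *
c=cam('scene'); P=np.array([(410,307),(556,328),(341,428),(500,455)])/5+[200,80]
W=ray(c,P,22)[:,:2]; print(W.round(1), W.mean(0)); d=W[2]-W[0]; print(np.hypot(*d),np.hypot(*(W[1]-W[0])),np.degrees(np.arctan2(d[1],d[0])))
```

```text
[[ 558.3 -437.3]
 [ 461.1 -429.1]
 [ 581.8 -278.8]
 [ 486.5 -268.9]] [ 521.91238636 -353.50494231]
160.20415811871118 97.4760559872335 81.56142313338583
```

Call:
carry_out --deltas '[{"fingers":-1,"tx":1.5,"ty":-4,"tz":0,"ax":0,"ay":0,"az":0},{"fingers":-1,"tx":3.2,"ty":-8,"tz":0,"ax":0,"ay":0,"az":0},{"fingers":-1,"tx":3.2,"ty":-10.4,"tz":-2,"ax":0,"ay":0,"az":0},{"fingers":-1,"tx":3.2,"ty":-10.4,"tz":-6,"ax":0,"ay":0,"az":0},{"fingers":-1,"tx":3.2,"ty":-10.4,"tz":-9,"ax":0,"ay":0,"az":0},{"fingers":-1,"tx":3.2,"ty":-10.4,"tz":-9.5,"ax":0,"ay":0,"az":0},{"fingers":-1,"tx":3.2,"ty":-10.4,"tz":-9.5,"ax":0,"ay":0,"az":0},{"fingers":-1,"tx":3.2,"ty":-10.4,"tz":-9.5,"ax":0,"ay":0,"az":0}]'

```text
time: 45.05
position: [522.1, -355.6, 53.8]
tcp_rot: [0.497, 0.502, -0.497, 0.504]
contact_force: [-0.7, -0.4, -0.7]
gripper_width: 9.1
```

```bash
python3 snap.py w37; python3 snap.py s37 scene 200 80 160 120
```

```text
45.05 [ 522.1 -355.6   53.8] [-0.68  0.33  1.55 -0.    1.27 -0.69] 9.1 [-0.7 -0.4 -0.7]
45.1 [ 522.4 -355.8   54.3] [-0.68  0.33  1.55 -0.    1.27 -0.69] 8.7 [ 1.2 -0.2 -1.4]
```

View pics/w37.png

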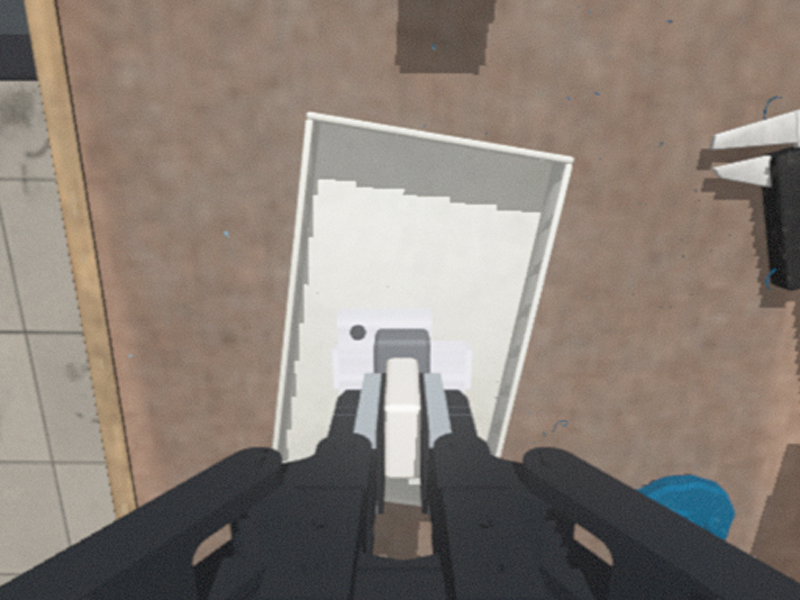

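View pics/s37.png

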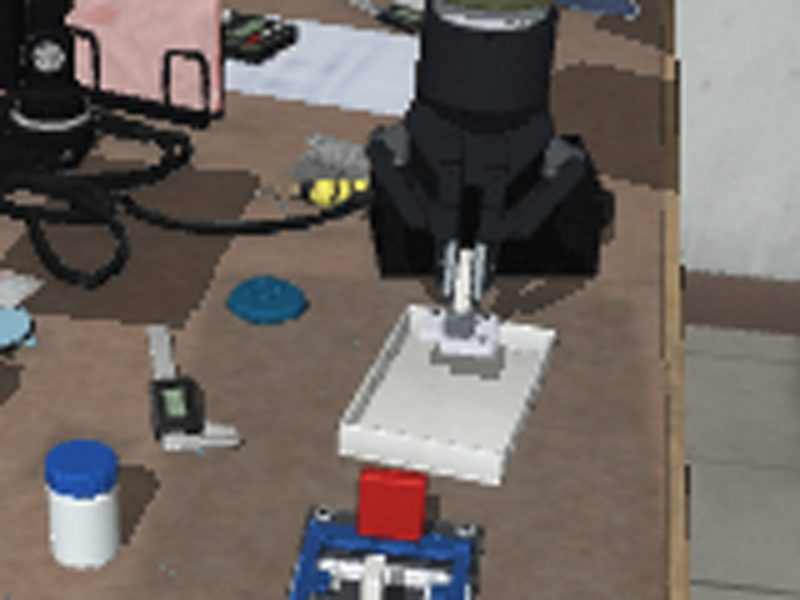

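Call:
carry_out --deltas '[{"fingers":-1,"tx":0,"ty":0.4,"tz":-2,"ax":0,"ay":0,"az":0},{"fingers":-1,"tx":0,"ty":0.4,"tz":-3.6,"ax":0,"ay":0,"az":0},{"fingers":-1,"tx":0,"ty":0.4,"tz":-4.1,"ax":0,"ay":0,"az":0},{"fingers":-1,"tx":0,"ty":0.4,"tz":-4.4,"ax":0,"ay":0,"az":0},{"fingers":-1,"tx":0,"ty":0.4,"tz":-4.7,"ax":0,"ay":0,"az":0},{"fingers":-1,"tx":0,"ty":0.4,"tz":-4.7,"ax":0,"ay":0,"az":0},{"fingers":-1,"tx":0,"ty":0.4,"tz":-4.7,"ax":0,"ay":0,"az":0}]'

```text
time: 45.85
position: [521.3, -351.3, 8.1]
tcp_rot: [0.497, 0.502, -0.497, 0.503]
contact_force: [-10.6, 8.6, 21.3]
gripper_width: 9.2
```

Call:
carry_out --deltas '[{"fingers":-1,"tx":0,"ty":0,"tz":0.3,"ax":0,"ay":0,"az":0},{"fingers":-1,"tx":0,"ty":0,"tz":0.3,"ax":0,"ay":0,"az":0},{"fingers":0,"tx":0,"ty":0,"tz":0.3,"ax":0,"ay":0,"az":0},{"fingers":0,"tx":0,"ty":0,"tz":0.3,"ax":0,"ay":0,"az":0},{"fingers":0,"tx":0,"ty":0,"tz":0.3,"ax":0,"ay":0,"az":0},{"fingers":0,"tx":0,"ty":0,"tz":4,"ax":0,"ay":0,"az":0},{"fingers":0,"tx":0,"ty":0,"tz":8,"ax":0,"ay":0,"az":0},{"fingers":0,"tx":0,"ty":0,"tz":13,"ax":0,"ay":0,"az":0},{"fingers":0,"tx":0,"ty":3,"tz":16,"ax":0,"ay":0,"az":0},{"fingers":0,"tx":0,"ty":7,"tz":16,"ax":0,"ay":0,"az":0},{"fingers":0,"tx":0,"ty":10,"tz":16,"ax":0,"ay":0,"az":0},{"fingers":0,"tx":0,"ty":10,"tz":16,"ax":0,"ay":0,"az":0}]'

```text
time: 47.05
position: [521.2, -247.6, 164.9]
tcp_rot: [0.497, 0.504, -0.496, 0.503]
contact_force: [0.5, -0.3, 0.5]
gripper_width: 42.9
```

```bash
python3 snap.py w38; python3 snap.py s38 scene 200 110 160 120; python3 snap.py s39 scene
```

```text
47.05 [ 521.2 -247.6  164.9] [-0.53  0.09  1.61  0.    1.45 -0.55] 42.9 [ 0.5 -0.3  0.5]
47.1 [ 521.  -249.4  164.7] [-0.54  0.09  1.6   0.    1.44 -0.55] 42.6 [ 0.  -1.2 -0.6]
47.15 [ 520.9 -250.5  164.5] [-0.54  0.09  1.6  -0.    1.44 -0.55] 42.5 [-0.4 -1.  -0.3]
```

View pics/w38.png

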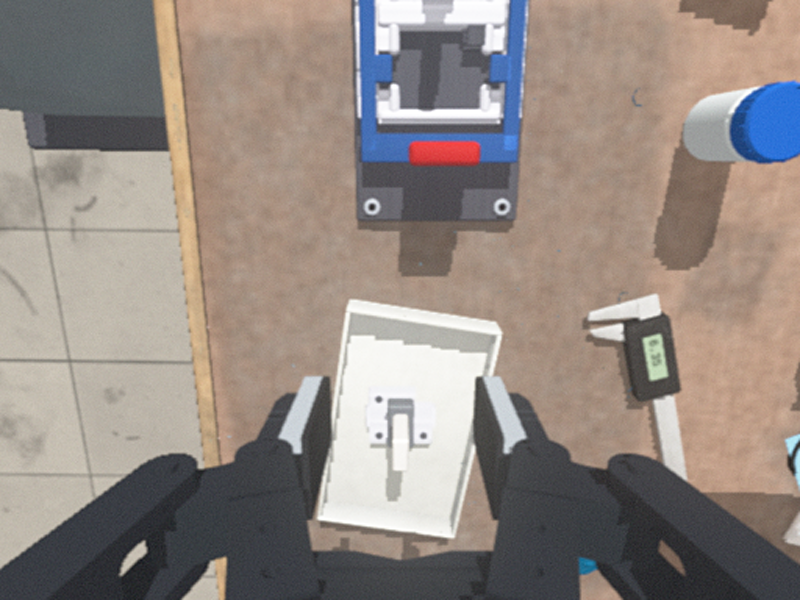

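View pics/s38.png

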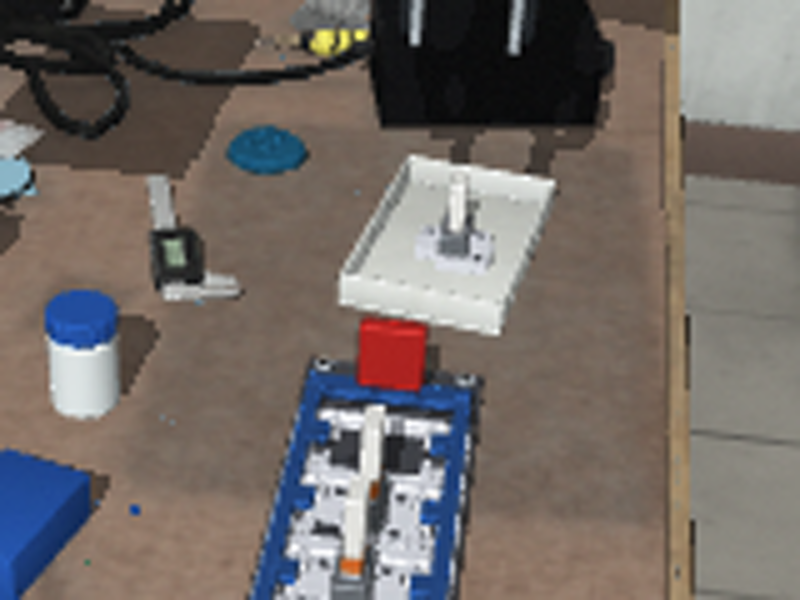

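View pics/s39.png

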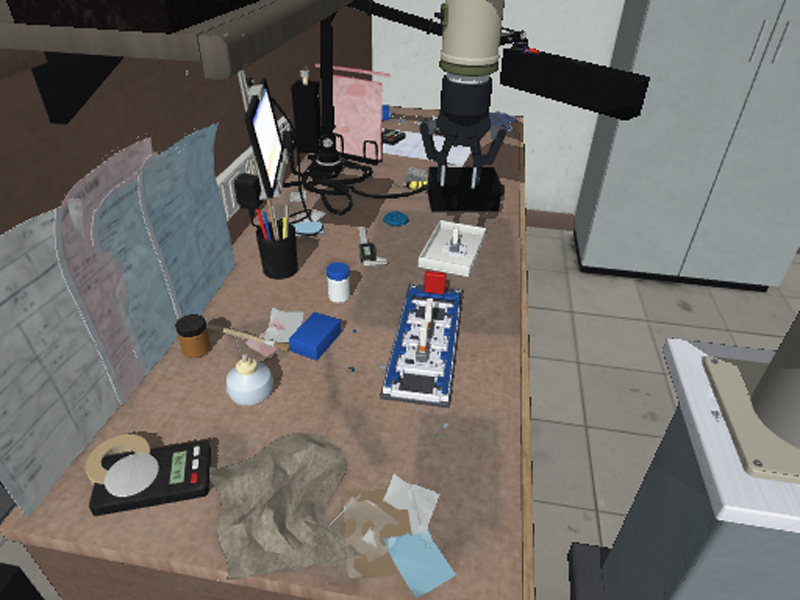

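Call:
carry_out --deltas '[{"fingers":0,"tx":0.5,"ty":4,"tz":0,"ax":0,"ay":0,"az":0},{"fingers":0,"tx":1.5,"ty":8.5,"tz":0,"ax":0,"ay":0,"az":0},{"fingers":0,"tx":1.5,"ty":13,"tz":0,"ax":0,"ay":0,"az":0},{"fingers":0,"tx":1.5,"ty":17,"tz":0,"ax":0,"ay":0,"az":0},{"fingers":0,"tx":1.5,"ty":17,"tz":0,"ax":0,"ay":0,"az":0},{"fingers":0,"tx":1.5,"ty":17,"tz":0,"ax":0,"ay":0,"az":0},{"fingers":0,"tx":1.5,"ty":17,"tz":0,"ax":0,"ay":0,"az":0}]'

```text
time: 47.9
position: [535.9, -82.5, 164.4]
tcp_rot: [0.497, 0.502, -0.498, 0.502]
contact_force: [0.2, -0.5, -0.8]
gripper_width: 43.0
```

```bash
python3 snap.py w40 wrist 170 70 180 135
python3 - <<'E'
from dots import *
z=np.load('w40.npz'); c=cam('wrist',{'position':z['pos'],'tcp_rot':z['rot']}); X=cloud('w',z['d'],c)
for n,(x,y) in {'A':(540.75,-17.5),'B':(541.4,-73.4)}.items():
    m=(abs(X[...,0]-x)<4)&(abs(X[...,1]-y)<9)&(X[...,2]>55); print(n,'stem top z',np.percentile(X[m][:,2],[50,90]).round(1))
    b=(abs(abs(X[...,0]-x)-7.5)<1.2)&(abs(X[...,1]-y)<13)&(X[...,2]>15)&(X[...,2]<50); print(' boss top',np.percentile(X[b][:,2],[50,80]).round(1))
    k=(abs(X[...,0]-x+15)<4)&(abs(X[...,1]-y)<8)&(X[...,2]<40); print(' core top',np.median(X[k][:,2]).round(1))
hsv=cv2.cvtColor(z['p'],cv2.COLOR_BGR2HSV)
o=(hsv[...,0]>5)&(hsv[...,0]<16)&(hsv[...,1]>160)&(abs(X[...,0]-541)<9)&(X[...,1]>-90)&(X[...,1]<0)
for lo,hi in [(-40,0),(-90,-45)]:
    q=X[o&(X[...,1]>lo)&(X[...,1]<hi)]; print('band z',len(q),np.percentile(q[:,2],[5,50,95]).round(1) if len(q) else '')
E
python3 carr.py w40.npz | head -1
```

```text
47.9 [535.9 -82.5 164.4] [-0.25 -0.    1.7  -0.    1.44 -0.26] 43.0 [ 0.2 -0.5 -0.8]
A stem top z [76.1 76.9]
 boss top [29.4 30.1]
 core top 15.6
B stem top z [268.  272.1]
 boss top [29.3 30. ]
 core top 15.7
band z 0 
band z 0 
tab top 525 ((542.7251586914062, -171.79539489746094), (34.1061897277832, 14.53177261352539), 0.481274276971817) depth z 61.98751878951981 [ 542.73275862 -173.14913348]
```

View pics/w40.png

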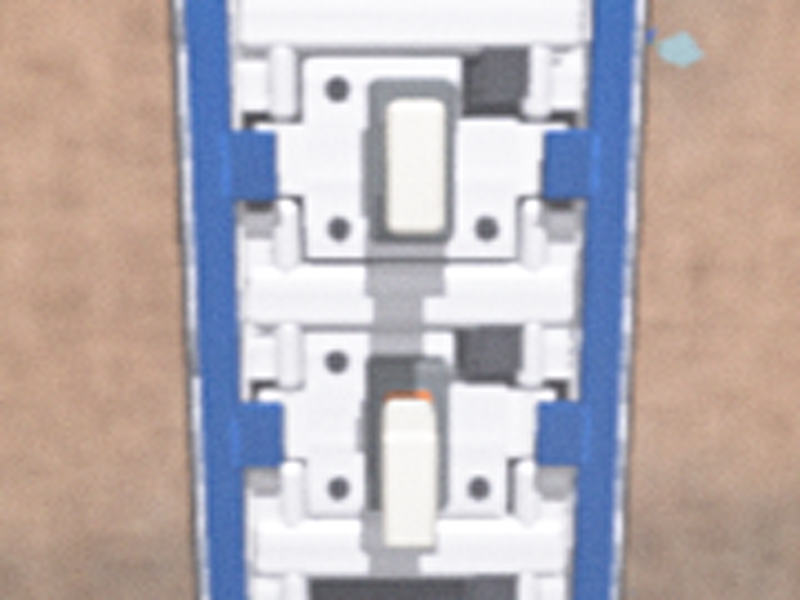

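Run:
```python
from dots import *
z=np.load('w40.npz'); c=cam('wrist',{'position':z['pos'],'tcp_rot':z['rot']}); X=cloud('w',z['d'],c)
m=(abs(X[...,0]-541.4)<4)&(abs(X[...,1]+73.4)<9)&(X[...,2]>55)&(X[...,2]<110); print(m.sum(),np.percentile(X[m][:,2],[50,90]).round(1))
p,d=capture('scene'); c=cam('scene')
t=cv2.imread('pics/s39.png')
```

```text
220 [76.2 77. ]
```

```bash
python3 -c "
from bench import *
print(state()['time'], finish_job())"
```

```text
the job is handed in; nothing more can be done
48.0 None
```

I handed the job in at about 48 s of the 210 s allowed, with all the steps done. Three plates were on the bench; I never saw a fourth.

- **Lock and plates:** I slid the lock open by its red tab and seated all three plates home in pockets 1, 2 and 3, notch on the key. I then slid the lock shut against its end stop.
- **Tug tests:** The plates in pockets 1 and 2 held, and their stems are left up with the bands out. The plate in pocket 3 came out with no band showing, so its ears are worn. It now stands upright in the white tray, near the middle; the tray had been knocked about 3 cm, so I located it again first.
- **Last checks:** Both held plates read core tops about 15.6 mm above the bench, where home is 16. Their stem tops read about 76.3 mm, a rise of about 12.5 mm, clear of the 20 mm end stop. The lock teeth are over the ears, and the jar and spirit lamp are standing.

**Disagreements:**
- **Fingertips:** The closed fingertips sat about 28 mm behind the reported tool point, not 14 mm ahead of it. Because of this, my first grip on the tab closed on air above it, touching nothing; after that I used the measured offset.
- **Final views:** In the last overhead view the front stem's top hid its band. That band was clear in the earlier wrist and scene views. The last overhead reading of the tab was about 1.5 mm off its closed-grip position. It matches the same kind of view taken at the start, when the lock was shut.

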